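# Set out the beeswax tablets in the show rack

### The job

Lift the clear cover off the board by its knob and set it down on the grey mat, then stand every wax tablet on its short end in the slotted display rack, one to a slot, right down in the slot and centred across the rack. When all are in, put the cover back squarely on the empty board; leave the honey jars and the hammer alone.

Things in the scene. Friction and masses are not known exactly. Their poses are not given: they have to be found in the camera images.
- cover: clear plastic dust cover, a loose open-bottomed box 216 (its x) x 184 (its y) mm, 49 mm high, walls and top 4 mm thick, 0.35 kg, with a dark wooden cylindrical knob (28 mm diameter, 30 mm tall) standing on the middle of its top. Origin: centre of its lower rim; z up. It starts on the board over the tablets
- knob_top (a point): centre of the top of the cover's knob, 79 mm above the cover's lower rim
- board: fixed pale wooden board 240 (x) x 210 (y) mm, 12 mm thick, lying on the bench. Origin: centre of its underside; z up
- mat: fixed grey felt mat 240 (x) x 200 (y) mm, 3 mm thick, lying empty on the bench. Origin: centre of its underside; z up
- rack: fixed wooden display rack, foot 250 (x) x 80 (y) x 10 mm; four slots one behind another along x, 54 mm apart, slot0 nearest the robot, on a ridge 36 mm wide (narrower than a tablet: fingers pass at both sides). Origin: centre of the foot's underside; z up, x away from the robot. A gripper at a tablet's sides overhangs the slot nearer the robot, so fill far slots first
- tablet0: a loose moulded beeswax tablet, 80 (its x) x 45 (its y) x 24 (its z) mm, about 83 g, origin at its centre. It starts lying flat (z up) on the board under the cover, its long x roughly along the board's x; all tablets are alike; three or all four of the tablets are present (None if absent)
- tablet1: a loose moulded beeswax tablet, 80 (its x) x 45 (its y) x 24 (its z) mm, about 83 g, origin at its centre. It starts lying flat (z up) on the board under the cover, its long x roughly along the board's x; all tablets are alike; may be absent
- tablet2: a loose moulded beeswax tablet, 80 (its x) x 45 (its y) x 24 (its z) mm, about 83 g, origin at its centre. It starts lying flat (z up) on the board under the cover, its long x roughly along the board's x; all tablets are alike; may be absent
- tablet3: a loose moulded beeswax tablet, 80 (its x) x 45 (its y) x 24 (its z) mm, about 83 g, origin at its centre. It starts lying flat (z up) on the board under the cover, its long x roughly along the board's x; all tablets are alike; may be absent
- slot0: slot 0 of the rack. Origin: middle of its floor, 30 mm above the bench; z up along the slot, leaning 30 deg from vertical, top away from the robot; y across the rack; x into the backrest. 30 mm wide (x -15 to 15); backrest to z = 48 mm, front lip to z = 16 mm, each 8 mm thick, 36 mm wide. A tablet in it on its short end has its centre at z = 40 mm, x = 3 mm against the rest
- slot1: slot 1 of the rack. Origin: middle of its floor, 30 mm above the bench; z up along the slot, leaning 30 deg from vertical, top away from the robot; y across the rack; x into the backrest. 30 mm wide (x -15 to 15); backrest to z = 48 mm, front lip to z = 16 mm, each 8 mm thick, 36 mm wide. A tablet in it on its short end has its centre at z = 40 mm, x = 3 mm against the rest
- slot2: slot 2 of the rack. Origin: middle of its floor, 30 mm above the bench; z up along the slot, leaning 30 deg from vertical, top away from the robot; y across the rack; x into the backrest. 30 mm wide (x -15 to 15); backrest to z = 48 mm, front lip to z = 16 mm, each 8 mm thick, 36 mm wide. A tablet in it on its short end has its centre at z = 40 mm, x = 3 mm against the rest
- slot3: slot 3 of the rack. Origin: middle of its floor, 30 mm above the bench; z up along the slot, leaning 30 deg from vertical, top away from the robot; y across the rack; x into the backrest. 30 mm wide (x -15 to 15); backrest to z = 48 mm, front lip to z = 16 mm, each 8 mm thick, 36 mm wide. A tablet in it on its short end has its centre at z = 40 mm, x = 3 mm against the rest
- jar_a: honey jar, 68 mm across, 95 mm tall, not part of the job; origin: centre of its underside
- jar_b: honey jar, 68 mm across, 95 mm tall, not part of the job; origin: centre of its underside
- hammer: claw hammer lying on the bench at the side, not part of the job; origin under its middle

How it is judged:
By the outcome, as a careful person would: the job done as asked, in the order asked, and still so for the second after the job is handed in, with the robot touching nothing.
Of tablet0, tablet1, tablet2, tablet3 only 3 to 4 are there at a start; the rules pass over those that are not, and their reading is None.
At some moment in a run one of cover may be knocked a few centimetres aside while the robot is not near it.
It also fails if it takes over 210 s, if anything falls off the work surface, if the arm or the gripper's body presses on something with over 40 N, if the wrist force passes 120 N, or if a joint passes its speed limit or range.

### The arm

A 6-joint arm with a two-finger parallel gripper is mounted at the origin on the work surface. World frame = base frame: x ahead of the robot, y to its left, z up, the work surface at z = 0. Lengths are in m, angles in degrees, forces in N, time in s.
With the tool pointing down it reaches from about 0.4 to 0.825 m from the base axis. Payload 7 kg.
Tool frame: the origin (TCP) lies midway between the tips of the shut fingers; the grasp point (between the pads) lies ctrl.tcp_to_grasp behind it (ctrl.tcp_to_grasp is the distance from the TCP to the grasp point, in m); y points along the fingers, z is the direction in which the jaws open and shut, and the axes are right-handed (so a half turn about y gives the same grasp; the last joint's range is limited). The gripper opens to 88 mm and grips with 3 to 60 N. Pads are 19 mm wide; open, the fingers measure 130 mm over their backs; the gripper's body (78 mm by 193 mm) begins 47 mm behind the grasp point.
Start: joints at [93.627, 20.546, 0.682, 0, -70.136, -16.507], TCP at [0.15, 0.658, 0.206] pointing down, gripper open.
Joint ranges: [-176.03, 176.03], [-82.01, 121.73], [-58.28, 71.71], [-173.87, 95.51], [-174.79, -0.11], [-173.66, 173.66]. Speed limits (degrees/s): [136.94, 136.94, 172.46, 180, 180, 180].

### API

Orientations are given as [roll, pitch, yaw] about the fixed x, y, z axes, in that order (R = Rz(yaw) Ry(pitch) Rx(roll)).
In Python, from plant import ctrl, snapshot, silhouettes gives the robot as it stands.
- The arm moves only by the shell command python3 -m pendant 'ROWS'. ROWS is JSON, a list that holds one entry, the list of rows, each a list of 7 numbers: the shift along the tool's x, y, z in cm, then the turn, a rotation vector about the tool's x, y, z in degrees, then the opening, from 0 (shut) to 1 (fully open). In form: [[[x, y, z, rx, ry, rz, hand], ...]]. A call has 1 to 12 rows; each row shifts and turns the commanded pose from where the row before left it, along the tool's axes as they then stand; what a row does not reach is not made up. A row lasts 1/12 s, in which the tool goes at most 41.7 mm and 7.16 degrees, less where a joint would pass 70% of its speed; a pose out of reach is approached as far as the arm can. A call with a gripper value outside its range is refused whole. The fingers move at their own pace and stop on an object; the grip force is fixed at half the most. Time passes only in rows, so rows that do not move let the fingers close. It gives the time, the measured TCP pose, the force and the opening at its end, in the units of the state.
- ctrl.get_obs(): the state, without advancing time (a new reading comes with each control period).
- snapshot(name): name is "side" or "top" or "wrist"; returns a dict with "image" (480x640x3 uint8, red, green, blue), "camera_matrix" (3x3 intrinsics, pixels), "eye" and "orientation" of the camera in the world; the wrist camera has in their place "mount" (4x4, takes a point from camera to tool coordinates, whose origin is the TCP and whose axes are the tool frame's). Camera axes: x right, y down, z forward; pixel columns grow to the right and rows downward; lengths in m; the calibration is good to about 2 mm. A picture is of the moment at which its call begins: read the wrist's pose just before it. There is no depth.
- ctrl.close_job(): hands the job in, once; it reports no verdict.
Trained networks look in a picture, given as the dict that the camera call returned (one of the last four; its "shot" number tells which), for a name from the list of things; names that differ only in an ending like _2 or _b are one class to them, and where a whole thing is asked for, a point or a joint stands for the part that bears it (a point fixed in the world has none). Each returns a list of dicts, best first, with "confidence" (0 to 1); they miss things now and then, are a little off and sometimes report something else, mostly with a low value. They report only what shows in the picture. A call takes as long as a camera call.
- silhouettes(picture, thing): "mask" (480x640 bool, what is visible of it) and "bbox" ([left, top, width, height] in pixels, round what is visible of it).
The state is a dict: "clock": time; "joint_pos": joint angles; "qvel": joint speeds; "tau": joint torques, N m; "tool_pos": TCP position; "orientation": TCP orientation; "force": force on the tool from outside, world axes, zero at the start; "moment": the same for the moment, N m; "opening": finger opening in m.
Only numpy, scipy, OpenCV 4.12 (cv2) and the standard library are available. Lean on these libraries where they do the work, as an engineer would, in place of code of your own. Each camera call takes 0.05 s, during which the arm holds its last target.

## Working session

There is one attempt and no reset: what is moved stays moved. The work goes in short steps, Python scripts to look and compute and a shell command to move; the robot and the scene stay as the last step left them, time stands still between calls to the robot, and variables do not carry over. Pictures are saved under pics/ and viewed, and the job is handed in when it is done.

```bash
ls; mkdir -p pics
python3 - <<'E'
from plant import ctrl, snapshot, silhouettes
import cv2
o=ctrl.get_obs(); print({k:(v if not hasattr(v,'round') else v) for k,v in o.items()}); print(ctrl.tcp_to_grasp)
for n in ("side","top","wrist"):
    s=snapshot(n); cv2.imwrite(f"pics/{n}0.png",s["image"][:,:,::-1]); print(n,{k:v for k,v in s.items() if k!="image"})
E
```

```text
pics
{'clock': 0.0, 'joint_pos': array([ 9.36300175e+01,  2.05908930e+01,  6.35368959e-01, -1.95296125e-02,
       -7.01360603e+01, -1.65058906e+01]), 'qvel': array([-0.01255072,  0.00636595, -0.0631261 , -0.03425922, -0.01429521,
       -0.0516278 ]), 'tau': array([-2.90268881e-04, -5.82716775e+01,  2.93048126e+01,  6.99684799e+00,
        6.86174812e-03, -1.63386785e-04]), 'tool_pos': array([0.15034386, 0.65752085, 0.20474281]), 'orientation': array([-8.99069733e+01,  8.42014700e-03,  1.67117483e+02]), 'force': array([-0.63035084,  0.15168778,  0.39765725]), 'moment': array([-0.0064696 ,  0.03771782,  0.01654866]), 'opening': 0.08783213255129213}
0.0188
side {'camera_matrix': array([[500.70808878,   0.        , 315.34597951],
       [  0.        , 500.70808878, 240.81702504],
       [  0.        ,   0.        ,   1.        ]]), 'eye': array([ 0.39061803, -1.01652271,  0.82899892]), 'orientation': array([-126.96311278,   -0.45354853,  -13.45125038]), 'shot': 1}
top {'camera_matrix': array([[433.34114746,   0.        , 318.85741642],
       [  0.        , 433.34114746, 233.96506908],
       [  0.        ,   0.        ,   1.        ]]), 'eye': array([ 0.44250925, -0.06200905,  0.88079589]), 'orientation': array([-167.41495173,    0.2062188 ,  -87.18765733]), 'shot': 2}
wrist {'camera_matrix': array([[380.18120976,   0.        , 326.38667664],
       [  0.        , 380.18120976, 227.55788894],
       [  0.        ,   0.        ,   1.        ]]), 'mount': array([[ 6.92415505e-04,  9.59240638e-01,  2.82589665e-01,
        -7.82600024e-02],
       [-8.50740447e-04, -2.82589065e-01,  9.59240687e-01,
        -1.80071031e-01],
       [ 9.99999398e-01, -9.04603583e-04,  6.20395759e-04,
         4.80764158e-04],
       [ 0.00000000e+00,  0.00000000e+00,  0.00000000e+00,
         1.00000000e+00]]), 'shot': 3}
```

View pics/side0.png

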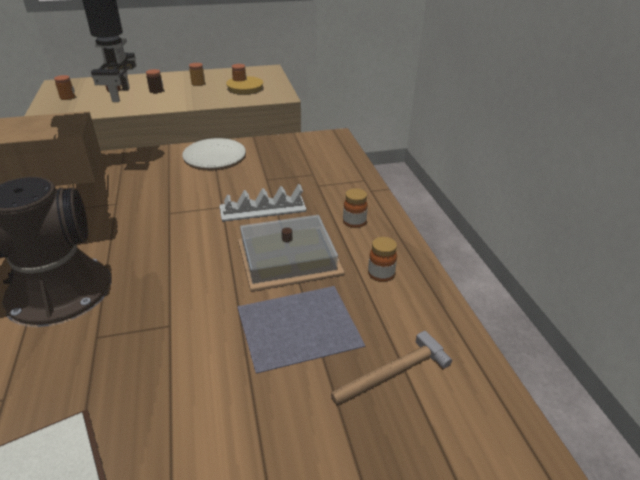

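View pics/top0.png

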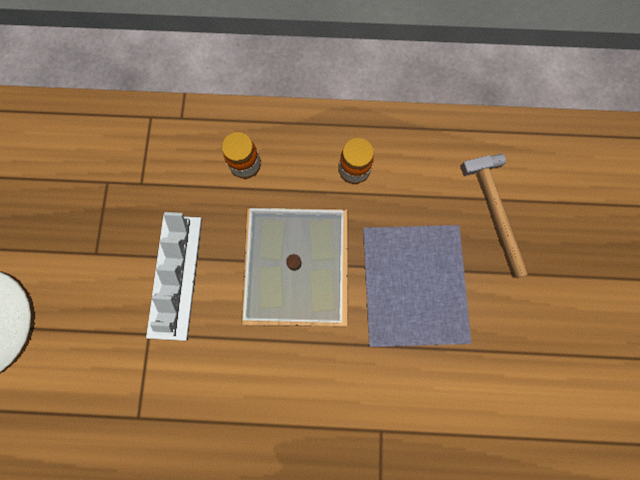

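View pics/wrist0.png

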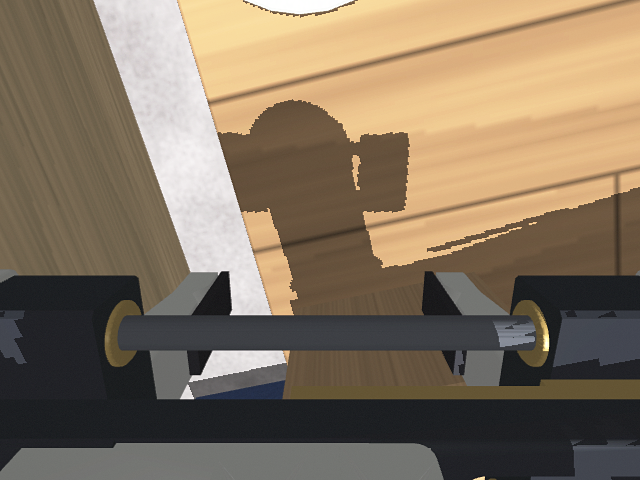

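The pictures show four tablets in a 2x2 layout under the cover (knob at top (293,262), board spanning 243–348 by 208–326). The rack is at left (148–201, 212–340), the mat at right, and the jars and hammer are farther out. Next I'll measure them.

```bash
cat > h.py <<'E'
import numpy as np, cv2
from scipy.spatial.transform import Rotation as Ro
from scipy.optimize import least_squares
from plant import ctrl, snapshot, silhouettes
def Rm(o): return Ro.from_euler('xyz',o,degrees=True).as_matrix()
def cam(s,obs=None):
    if 'mount' in s:
        T=np.eye(4); T[:3,:3]=Rm(obs['orientation']); T[:3,3]=obs['tool_pos']; M=T@s['mount']; return M[:3,:3],M[:3,3]
    return Rm(s['orientation']),np.array(s['eye'])
def unproj(s,px,z,obs=None):
    R,e=cam(s,obs); px=np.atleast_2d(px).astype(float); K=s['camera_matrix']
    d=np.c_[(px[:,0]-K[0,2])/K[0,0],(px[:,1]-K[1,2])/K[1,1],np.ones(len(px))]@R.T
    t=(z-e[2])/d[:,2]; return e+d*t[:,None]
def proj(s,P,obs=None):
    R,e=cam(s,obs); c=(np.atleast_2d(P)-e)@R; K=s['camera_matrix']
    return np.c_[c[:,0]/c[:,2]*K[0,0]+K[0,2],c[:,1]/c[:,2]*K[1,1]+K[1,2]]
def contour(m):
    c,_=cv2.findContours(m.astype(np.uint8),cv2.RETR_EXTERNAL,cv2.CHAIN_APPROX_NONE); return max(c,key=cv2.contourArea)[:,0]
def box(c,sx,sy,z0,z1,yaw):
    P=np.array([[x,y,z] for x in(-sx/2,sx/2) for y in(-sy/2,sy/2) for z in(z0,z1)])
    a=np.radians(yaw);R=np.array([[np.cos(a),-np.sin(a),0],[np.sin(a),np.cos(a),0],[0,0,1]])
    return P@R.T+np.r_[c[:2],0]
def fit_hull(views,P,x0,fn):
    """views: list of (snapshot, mask, obs). P: fn(x)->list of points; match convex hull edges to the mask contour"""
    def res(x):
        r=[]
        for s,m,o in views:
            h=cv2.convexHull(proj(s,fn(x),o).astype(np.float32))
            c=cv2.convexHull(contour(m))[:,0]
            # dense samples of mask hull
            c=np.vstack([np.linspace(c[i],c[(i+1)%len(c)],8,endpoint=False) for i in range(len(c))])
            r+=[cv2.pointPolygonTest(h,(float(p[0]),float(p[1])),True) for p in c]
        return np.array(r)
    return least_squares(res,x0,loss='soft_l1',diff_step=1e-4,x_scale=np.array([.01,.01,5][:len(x0)]))
def rect(P):
    (c,(w,h),a)=cv2.minAreaRect((P[:,:2]*1000).astype(np.float32)); return np.round(c,1),round(w,1),round(h,1),round(a,2)
def save(n,im): cv2.imwrite(f'pics/{n}.png',im[:,:,::-1])
E
python3 - <<'E'
from h import *
np.set_printoptions(precision=4,suppress=True)
s=snapshot('top'); t=snapshot('side')
hz={'board':.012,'mat':.003,'rack':.01,'cover':.012,'knob_top':.09,'jar_a':.095,'hammer':.01,'tablet0':.036}
for n,z in hz.items():
    for v,nm in((s,'top'),(t,'side')):
        for d in silhouettes(v,n):
            print(n,nm,round(d['confidence'],2),d['bbox'],rect(unproj(v,contour(d['mask']),z)))
E
```

```text
board top 0.77 [241.9, 213.0, 110.6, 110.3] (array([521.2, -62.7]), 159.0, 308.5, 50.34)
board top 0.55 [147.4, 291.1, 28.8, 39.4] (array([462.7, 249.9]), 72.4, 50.1, 3.35)
board top 0.43 [221.6, 131.4, 35.9, 43.2] (array([802.3, 127.6]), 110.1, 72.7, 22.65)
board side 0.8 [239.5, 238.8, 107.3, 49.6] (array([567.3, -10.1]), 240.5, 219.0, 1.7)
mat top 0.55 [362.1, 224.1, 111.6, 122.3] (array([ 545.5, -247.6]), 240.2, 201.9, 4.43)
mat side 0.71 [235.2, 286.6, 129.1, 86.4] (array([ 542.9, -247.1]), 241.3, 203.8, 4.47)
rack top 0.71 [144.8, 211.3, 56.5, 125.7] (array([541.8, 237.9]), 258.9, 83.3, 0.03)
rack side 0.57 [219.1, 185.5, 88.3, 35.2] (array([540.3, 268.8]), 158.4, 257.7, 88.57)
cover top 0.87 [239.3, 208.4, 107.1, 114.2] (array([573.5,  -2.2]), 230.0, 197.1, 1.27)
cover side 0.84 [242.1, 213.4, 98.0, 70.9] (array([571.9,  33.3]), 242.0, 262.7, 0.86)
cover side 0.46 [265.3, 187.9, 20.5, 22.7] (array([576.8, 288.8]), 115.6, 51.3, 64.64)
knob_top top 0.82 [244.0, 209.2, 100.2, 114.3] (array([562.4,  -7.7]), 210.4, 179.4, 1.42)
knob_top side 0.55 [241.3, 213.0, 92.2, 73.0] (array([554.3, -66.2]), 214.1, 231.8, 0.36)
jar_a top 0.93 [339.1, 135.3, 36.1, 46.8] (array([ 768.3, -114.2]), 64.2, 93.8, 87.16)
jar_a top 0.72 [220.5, 131.3, 38.3, 45.1] (array([769.1, 108.9]), 98.6, 64.1, 30.13)
jar_a side 0.96 [343.3, 189.0, 26.0, 39.2] (array([762.2,  56.7]), 193.1, 66.4, 68.38)
jar_a side 0.81 [366.9, 237.5, 31.8, 39.9] (array([ 762.5, -166.7]), 165.5, 65.8, 67.26)
hammer top 0.96 [460.7, 153.5, 65.3, 121.9] (array([ 695.8, -405.4]), 263.7, 95.8, 7.44)
hammer side 0.78 [331.1, 333.7, 120.9, 68.7] (array([ 701.9, -432.2]), 271.2, 93.3, 24.66)
```

Run:
```python
from h import *
np.set_printoptions(precision=4,suppress=True)
s=snapshot('top'); t=snapshot('side')
def best(v,n): return silhouettes(v,n)[0]['mask']
cs,ct=best(s,'cover'),best(t,'cover'); ms,mt=best(s,'mat'),best(t,'mat')
KN=np.array([[.014*np.cos(a),.014*np.sin(a),z] for a in np.arange(0,6.3,.5) for z in(.049,.079)])
for vs in ([(s,cs,None)],[(t,ct,None)],[(s,cs,None),(t,ct,None)]):
    r=fit_hull(vs,None,[.567,-.006,1.5],lambda x:np.vstack([box(x,.216,.184,.012,.061,x[2])]+([KN+[x[0],x[1],.012]])))
    print('cover',r.x,r.cost,r.cost/len(r.fun))
for vs in ([(s,ms,None)],[(t,mt,None)],[(s,ms,None),(t,mt,None)]):
    r=fit_hull(vs,None,[.544,-.247,4.5],lambda x:box(x,.24,.2,0,.003,x[2])); print('mat',r.x,r.cost/len(r.fun))
# knob by darkness inside the cover
for v,nm in((s,'top'),(t,'side')):
    im=v['image'].astype(int); 
    c=proj(v,[.567,-.006,.09])[0]
    x,y=int(c[0]),int(c[1]); sub=im[y-25:y+26,x-25:x+26].sum(2)
    m=(sub<200).astype(np.uint8); n,l,st,ce=cv2.connectedComponentsWithStats(m); 
    print(nm,c,st[1:],ce[1:]+[x-25,y-25])
    b=cv2.resize(v['image'][140:360,150:480] if nm=='side' else v['image'][190:360,130:380],None,fx=2.4 if nm=='side' else 3,fy=2.4 if nm=='side' else 3,interpolation=cv2.INTER_CUBIC); save('z_'+nm,b)
```

```text
cover [ 0.5664 -0.0048  1.4071] 17.465165638077682 0.1284203355741006
cover [ 0.5646 -0.0013  1.4028] 8.313295685463755 0.04723463457649861
cover [ 0.5654 -0.0039  1.7358] 51.08379152763319 0.16373010105010638
mat [  0.7428   0.2205 163.8556] 6.268954213093675
mat [ 0.543  -0.2462  4.4746] 0.11639099740862544
mat [   0.6794    0.0174 -182.2528] 35.33964088150309
top [293.3948 260.1436] [[ 19  20  14  15 159]] [[293.566  261.8679]]
side [287.8253 230.6712] [[ 20  24  10  13 119]] [[286.5378 235.042 ]]
```

View pics/z_top.png

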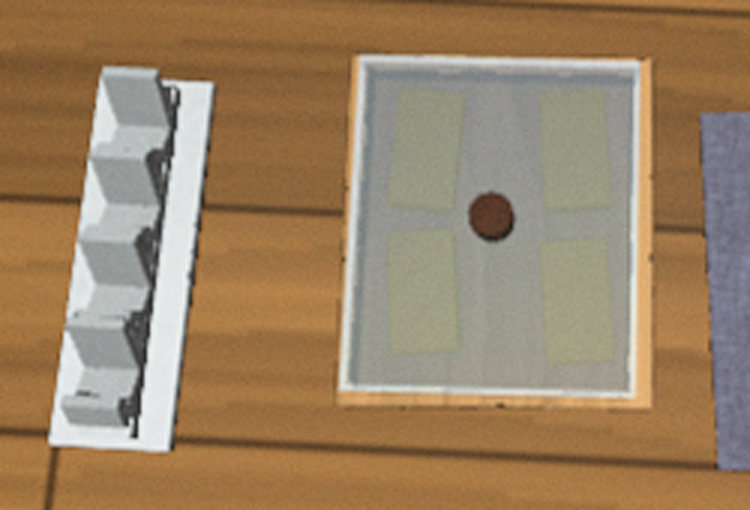

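View pics/z_side.png

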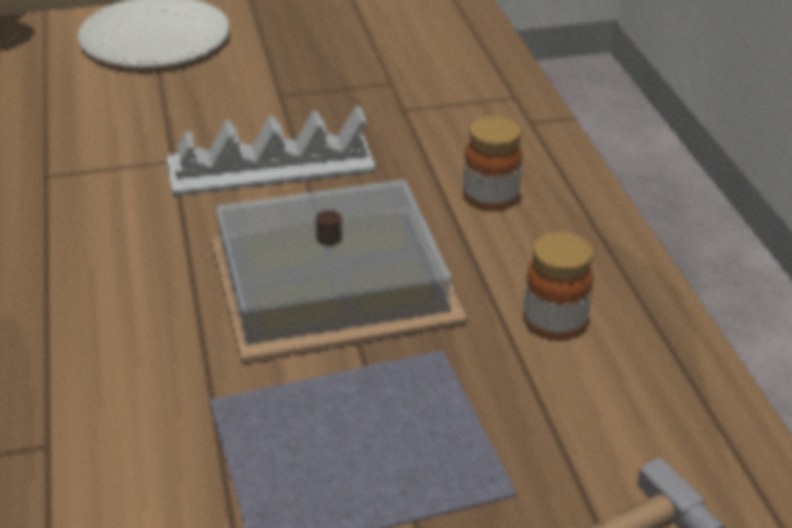

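```bash
python3 -m pendant '[[[0,-2,0,0,-6.44,0,1],[0,-2,0,0,-6.44,0,1],[-2,0,3.3,0,0,0,1],[-2,0,3.3,0,0,0,1],[-2,0,3.3,0,0,0,1],[-2,0,3.3,0,0,0,1],[-2,0,3.3,0,0,0,1],[-2,0,3.3,0,0,0,1],[-2,0,3.3,0,0,0,1],[-2,0,3.3,0,0,0,1],[-2,0,3.3,0,0,0,1],[-2,0,3.3,0,0,0,1]]]'; python3 -c "
from h import *;print(ctrl.get_obs())"
```

```text
clock: 2.35
tool_pos: [0.351, 0.3263, 0.2461]
orientation: [-90.1, 0.0, -180.0]
force: [0.7, -0.1, -0.7]
opening: 0.0878
{'clock': 2.35, 'joint_pos': array([ 6.65035454e+01,  1.89237737e-01, -1.93924024e+01,  4.46418941e-03,
       -7.03593975e+01,  2.35201475e+01]), 'qvel': array([-47.81072664, -11.08663264, -11.20711561,   0.13001894,
         0.27953791,  47.37176986]), 'tau': array([  6.1599125 , -29.64667261,  29.43600297,   6.75484076,
        -0.03929776,  -1.47847999]), 'tool_pos': array([0.35102545, 0.32629375, 0.24609462]), 'orientation': array([-9.00523852e+01,  2.73867407e-02, -1.79974821e+02]), 'force': array([ 0.6520265 , -0.10192148, -0.72342628]), 'moment': array([ 0.0350839 , -0.20468584, -0.02601511]), 'opening': 0.08777026002088589}
```

```bash
python3 -m pendant '[[[-2.1,0,3.3,0,0,0,1],[-2.1,0,3.3,0,0,0,1],[-2.1,0,3.3,0,0,0,1],[-2.1,0,3.3,0,0,0,1],[-2.1,0,3.3,0,0,0,1],[-2.1,0,3.3,0,0,0,1],[-2.1,0,3.3,0,0,0,1],[-2.1,0,3.3,0,0,0,1],[-2.1,0,3.3,0,0,0,1],[-2.1,0,3.3,0,0,0,1],[0,0,0,0,0,0,1],[0,0,0,0,0,0,1]]]'
python3 - <<'E'
from h import *
o=ctrl.get_obs();print(o['joint_pos'].round(2))
s=snapshot('wrist');save('w1',s['image'])
E
```

```text
clock: 3.35
tool_pos: [0.5609, -0.004, 0.245]
orientation: [-90.0, -0.1, 179.8]
force: [-0.4, 0.2, -1.0]
opening: 0.0877
[ 19.58   8.5  -10.36  -0.   -71.21  70.19]
```

View pics/w1.png

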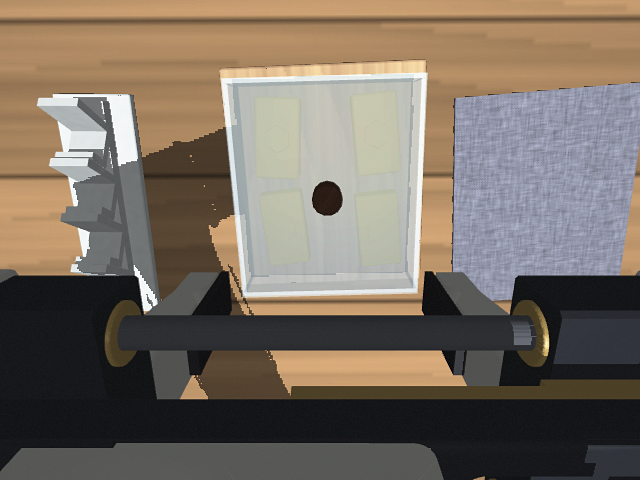

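Run:
```python
from h import *
np.set_printoptions(precision=4,suppress=True)
o=ctrl.get_obs(); s=snapshot('wrist'); R,e=cam(s,o); print(e,R[:,2])
print('knob',unproj(s,[327,198],.091,o), proj(s,[.5609,-.004,.091],o))
im=s['image'].astype(int).sum(2)
sub=im[175:225,300:355]; m=(sub<170).astype(np.uint8);n,l,st,ce=cv2.connectedComponentsWithStats(m)
for a,c in zip(st[1:],ce[1:]): 
  if a[4]>50: print(a,c+[300,175],unproj(s,c+[300,175],.089,o))
t=snapshot('top'); print('top knob',unproj(t,[293.57,261.87],.085))
t=snapshot('side'); print('side knob',unproj(t,[286.5,235.0],.079))
print('board far corners',unproj(s,[[221,71],[426,61]],.012,o))
print('cover rim top corners',unproj(s,[[222,78],[426,73],[415,291],[247,297]],.061,o))
```

```text
[ 0.6387 -0.0038  0.4252] [-0.2836 -0.0004 -0.9589]
knob [[ 0.5675 -0.0046  0.091 ]] [[326.338  205.1667]]
[ 13   6  31  34 809] [328.0729 197.6428] [[ 0.5674 -0.0056  0.089 ]]
top knob [[ 0.5646 -0.0062  0.085 ]]
side knob [[ 0.5628 -0.0086  0.079 ]]
board far corners [[ 0.6818  0.1019  0.012 ]
 [ 0.6905 -0.1045  0.012 ]]
cover rim top corners [[ 0.6708  0.089   0.061 ]
 [ 0.6745 -0.0933  0.061 ]
 [ 0.4611 -0.0969  0.061 ]
 [ 0.4548  0.0801  0.061 ]]
```

```bash
python3 -m pendant '[[[-0.5,3.5,0.2,0,0,0,1],[0,3.5,0,0,0,0,1],[0,3.5,0,0,0,0,1],[0,3,0,0,0,0,1],[0,2.2,0,0,0,0,1],[0,1.9,0,0,0,0,1],[0,0,0,0,0,0,1],[0,0,0,0,0,0,0.1],[0,0,0,0,0,0,0.1],[0,0,0,0,0,0,0.1],[0,0,0,0,0,0,0.1],[0,0,0,0,0,0,0.1]]]'
python3 - <<'E'
from h import *
o=ctrl.get_obs();print(o['tool_pos'],o['opening'],o['force'])
E
```

```text
clock: 4.55
tool_pos: [0.5661, -0.0037, 0.0709]
orientation: [-90.0, 0.1, -180.0]
force: [-0.2, -0.2, -0.3]
opening: 0.0593
[ 0.56610866 -0.00374455  0.07087725] 0.05928107284369191 [-0.15261158 -0.2315261  -0.33827993]
```

```bash
python3 -m pendant '[[[0,0.2,0.2,0,0,0,0.1],[0,0,0,0,0,0,0.1],[0,0,0,0,0,0,0.1],[0,0,0,0,0,0,0.1],[0,0,0,0,0,0,0.1],[0,0,0,0,0,0,0.1],[0,0,0,0,0,0,0.1],[0,0,0,0,0,0,0.1]]]'
python3 - <<'E'
from h import *
o=ctrl.get_obs();print(o['tool_pos'],o['opening'],o['force'])
E
```

```text
clock: 5.22
tool_pos: [0.5655, -0.006, 0.0677]
orientation: [-90.0, 0.0, -180.0]
force: [0.8, 0.6, 0.4]
opening: 0.0251
[ 0.56552065 -0.00599121  0.06766443] 0.02512821961048264 [0.79534522 0.62594472 0.35124681]
```

```bash
python3 -m pendant '[[[0,-1,0,0,0,0,0],[0,-2,0,0,0,0,0],[0,-2,0,0,0,0,0],[0,-2,0,0,0,0,0],[0,0,0,0,0,0,0]]]'
python3 - <<'E'
from h import *
o=ctrl.get_obs();print(o['tool_pos'],o['opening'],o['force'])
s=snapshot('side');save('s1',s['image'])
E
```

```text
clock: 5.63
tool_pos: [0.5677, -0.0057, 0.1422]
orientation: [-90.0, 0.3, -180.0]
force: [0.5, -0.0, -2.0]
opening: 0.0252
[ 0.56767003 -0.00574772  0.14224405] 0.02520792168429243 [ 0.53526883 -0.02905759 -2.01980817]
```

View pics/s1.png

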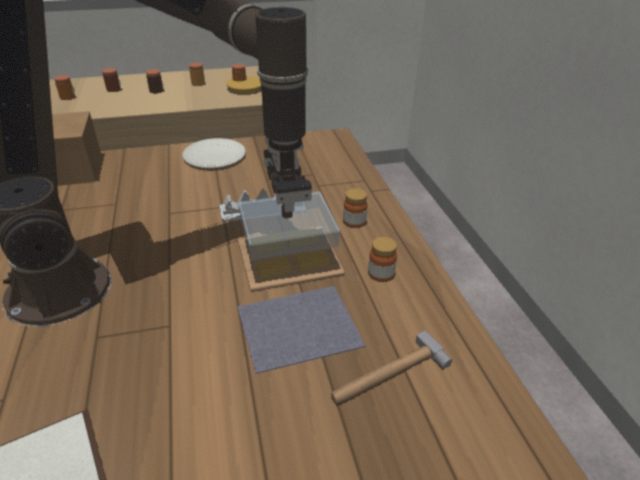

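The picture shows the cover hanging from the gripper at about (290,225), clear of the tablets. I'll carry it to the mat.

```bash
python3 -m pendant '[[[0.25,0,2,0,0,0,0],[0.3,0,3,0,0,0,0],[0.3,0,3.5,0,0,0,0],[0.3,0,3.5,0,0,0,0],[0.3,0,3.5,0,0,0,0],[0.3,0,3.5,0,0,0,0],[0.25,0,3,0,0,0,0],[0.2,0,2,0,-1.5,0,0],[0,2,0,0,-1.5,0,0],[0,2,0,0,0,0,0],[0,0,0,0,0,0,0],[0,0,0,0,0,0,0]]]'
python3 - <<'E'
from h import *
o=ctrl.get_obs();print(o['tool_pos'],o['opening'],o['force'],o['joint_pos'])
s=snapshot('side');save('s2',s['image'])
s=snapshot('top');save('t2',s['image'])
E
```

```text
clock: 6.68
tool_pos: [0.5418, -0.2459, 0.0962]
orientation: [-90.0, -0.2, -177.0]
force: [-0.3, 0.5, -2.4]
opening: 0.0252
[ 0.54184334 -0.2458918   0.09615144] 0.025170375643496216 [-0.32027352  0.52231912 -2.44067011] [-5.61247331e+00  1.85275676e+01 -1.77165994e+01 -1.40253106e-02
 -5.40055751e+01  9.85877205e+01]
```

View pics/t2.png

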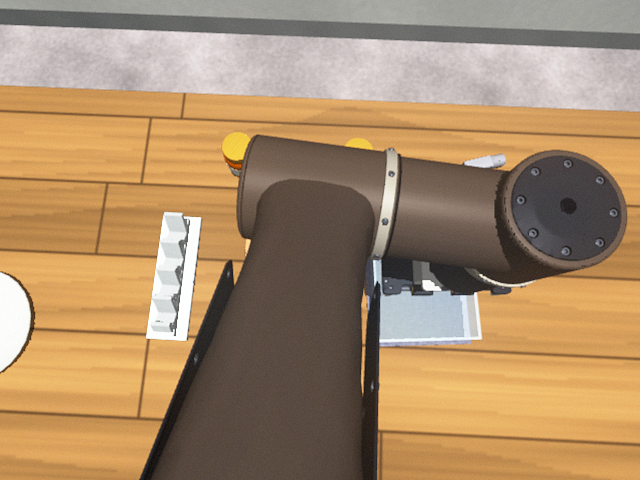

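View pics/s2.png

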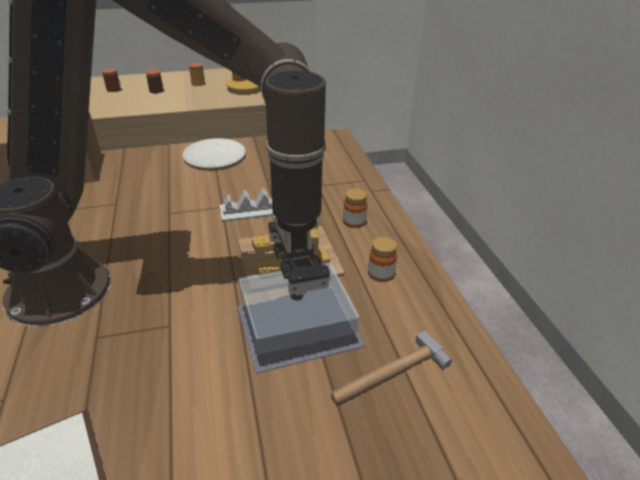

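```bash
python3 -m pendant '[[[0,1.5,0,0,0,0,0],[0,1,0,0,0,0,0],[0,0.6,0,0,0,0,0],[0,0.4,0,0,0,0,0],[0,0.2,0,0,0,0,0],[0,0,0,0,0,0,0],[0,0,0,0,0,0,0]]]'
python3 - <<'E'
from h import *
o=ctrl.get_obs();print(o['tool_pos'],o['opening'],o['force'])
E
```

```text
clock: 7.37
tool_pos: [0.5438, -0.2461, 0.061]
orientation: [-90.0, 0.0, -177.0]
force: [0.4, -0.3, -3.2]
opening: 0.0254
[ 0.54375349 -0.24605846  0.06100505] 0.025441395320718978 [ 0.41877435 -0.27898545 -3.22163247]
```

```bash
python3 -m pendant '[[[0,0.2,0,0,0,0,0],[0,0.1,0,0,0,0,0],[0,0,0,0,0,0,0]]]'; python3 -m pendant '[[[0,0,0,0,0,0,0.6],[0,0,0,0,0,0,0.7],[0,0,0,0,0,0,0.7],[0,0,0,0,0,0,0.7],[0,0,0,0,0,0,0.7],[0,0,0,0,0,0,0.7]]]'
```

```text
clock: 7.62
tool_pos: [0.544, -0.2461, 0.0586]
orientation: [-90.0, 0.1, -177.0]
force: [-1.2, 1.5, 2.3]
opening: 0.0253
clock: 8.12
tool_pos: [0.5434, -0.246, 0.0576]
orientation: [-90.0, -0.0, -177.0]
force: [0.4, 0.2, 0.1]
opening: 0.0589
```

```bash
python3 -m pendant '[[[0,-3,0,0,3,0,1],[0,-4,0,0,0,0,1],[0,-4,0,0,0,0,1],[0,-3,-2.5,0,0,0,1],[0,-3,-3,0,0,0,1],[0,-3,-3,0,0,0,1],[0,-2,-3.5,0,0,0,1],[0,-2,-3.5,0,0,0,1],[0,0,-4,0,0,0,1],[0,0,-4,0,0,0,1],[0,0,-0.5,0,0,0,1],[0,0,0,0,0,0,1]]]'
python3 - <<'E'
from h import *
o=ctrl.get_obs();print(o['tool_pos'],o['opening'],o['force'],o['joint_pos'])
s=snapshot('wrist');save('w3',s['image'])
for d in silhouettes(s,'tablet0'): print(round(d['confidence'],2),d['bbox'],rect(unproj(s,contour(d['mask']),.036,o)))
for n,z in(('board',.012),('rack',.01)):
  for d in silhouettes(s,n): print(n,round(d['confidence'],2),d['bbox'],rect(unproj(s,contour(d['mask']),z,o)))
E
```

```text
clock: 9.12
tool_pos: [0.5434, -0.0047, 0.2967]
orientation: [-90.0, 0.0, -179.8]
force: [-0.3, -0.2, -1.2]
opening: 0.088
[ 0.54337055 -0.00472856  0.29667981] 0.08801125983532156 [-0.28241947 -0.2484921  -1.23278894] [ 2.01588936e+01  5.35117230e+00 -7.37258599e+00 -1.50395552e-02
 -7.72554439e+01  7.00552149e+01]
0.96 [347.9, 77.7, 46.4, 76.4] (array([621., -55.]), 79.5, 46.8, 6.12)
0.84 [264.3, 166.8, 48.1, 67.9] (array([523.6,  38.9]), 82.3, 46.2, 6.1)
0.76 [348.2, 165.8, 47.2, 73.3] (array([522.2, -60.2]), 82.1, 46.1, 6.22)
0.69 [263.0, 83.1, 39.3, 72.6] (array([616.4,  43.1]), 46.0, 80.9, 87.43)
board 0.86 [233.0, 48.6, 183.3, 203.8] (array([569.7,  -5.5]), 241.4, 212.5, 2.16)
board 0.23 [423.5, 88.7, 185.6, 194.0] (array([ 527.7, -232.6]), 238.0, 215.7, 4.6)
rack 0.79 [71.4, 79.2, 105.5, 203.3] (array([536.9, 242.2]), 96.8, 250.3, 89.69)
rack 0.35 [95.4, 231.9, 51.5, 42.9] (array([446.7, 259.1]), 61.2, 63.1, 0.15)
```

View pics/w3.png

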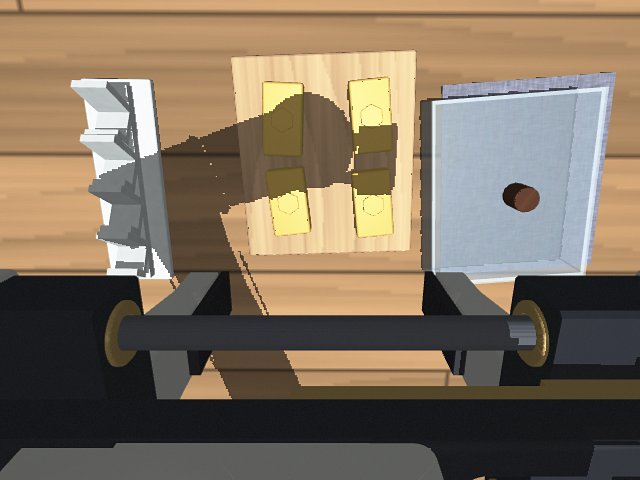

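The wrist image shows all four tablets bare, at (283,118), (372,115), (288,200) and (372,203). The cover is on the mat and the rack is at left. Next I'll look at the rack from above and try the tilted attitude with the gripper empty.

```bash
python3 -m pendant '[[[0.6,0,-3.4,0,0,0,1],[0.6,0,-3.4,0,0,0,1],[0.6,0,-3.4,0,0,0,1],[0.6,0,-3.4,0,0,0,1],[0.6,0,-3.4,0,0,0,1],[0.6,0,-3.4,0,0,0,1],[0.6,0,-3.4,0,0,0,1],[0,0,0,0,0,0,1],[0,0,0,0,0,0,1]]]'
python3 - <<'E'
from h import *
o=ctrl.get_obs();print(o['tool_pos'],o['orientation'],o['joint_pos'])
s=snapshot('wrist');save('w4',s['image']); save('w4z',cv2.resize(s['image'][50:300,170:480],None,fx=2.4,fy=2.4,interpolation=cv2.INTER_CUBIC))
np.savez('w4.npz',tp=o['tool_pos'],ori=o['orientation'],img=s['image'],K=s['camera_matrix'],mount=s['mount'])
E
```

```text
clock: 10.07
tool_pos: [0.5016, 0.2313, 0.296]
orientation: [-90.0, -0.0, -180.0]
force: [0.0, 0.0, 0.3]
opening: 0.0879
[0.50157013 0.23131488 0.29604639] [-8.99565891e+01 -4.16421342e-02 -1.79951400e+02] [ 4.50784263e+01  6.30738001e+00 -6.37420215e+00  1.24959231e-03
 -7.73785601e+01  4.49699161e+01]
```

View pics/w4z.png

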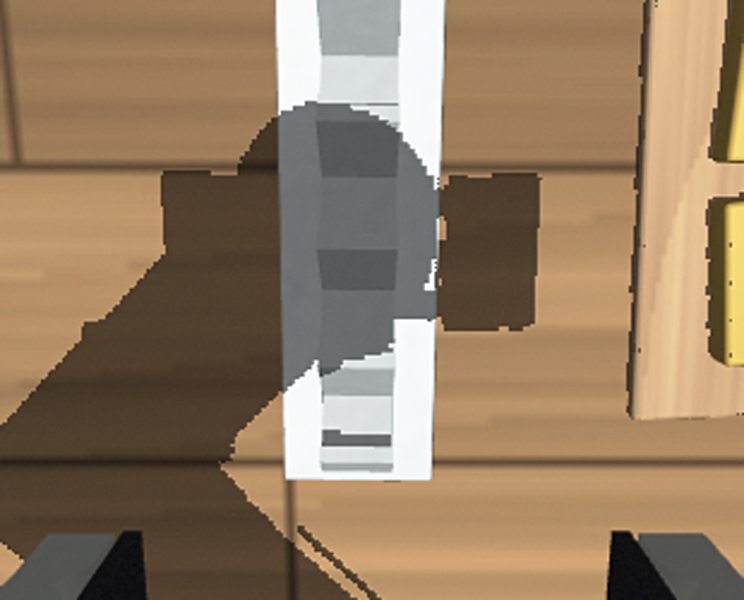

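Run:
```python
from h import *
d=np.load('w4.npz'); im=d['img']; save('w4y',cv2.resize(im[0:200,240:400],None,fx=3,fy=3,interpolation=cv2.INTER_CUBIC))
```

```text
(no output)
```

View pics/w4y.png

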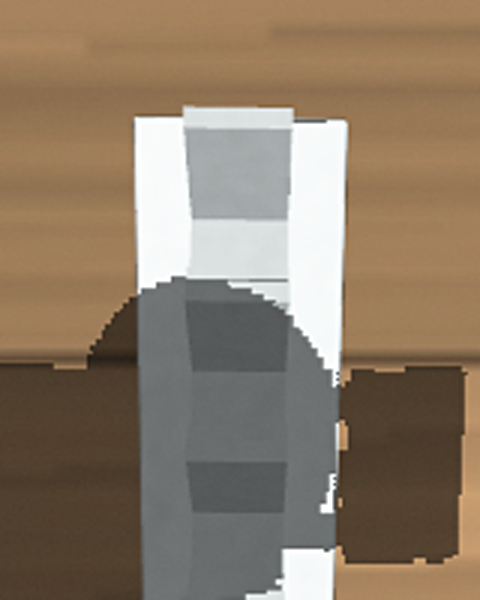

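```bash
cat >> h.py <<'E'
def slotT(rack,i):
    """rack=(x,y,yaw); returns R,origin of slot i in world"""
    a=np.radians(rack[2]); Rz=Ro.from_euler('z',rack[2],degrees=True).as_matrix()
    zc=np.array([.5,0,np.sqrt(3)/2]); xc=np.array([np.sqrt(3)/2,0,-.5]); yc=np.array([0,1,0.])
    return Rz@np.c_[xc,yc,zc], np.r_[rack[:2],0]+Rz@np.array([(i-1.5)*.054+SLOTX0,0,.03])
SLOTX0=0.
E
python3 - <<'E'
from h import *
np.set_printoptions(precision=4,suppress=True)
d=np.load('w4.npz'); s=dict(camera_matrix=d['K'],mount=d['mount']); o=dict(tool_pos=d['tp'],orientation=d['ori'])
px=np.array([[285,39],[355.7,40],[170+431/2.4,50+480/2.4],[170+286/2.4,50+479/2.4]])
P=unproj(s,px,.01,o); print(P, P.mean(0)); print(np.linalg.norm(P-np.roll(P,1,0),axis=1))
e=P[0]-P[3]; f=P[1]-P[2]; print(np.degrees(np.arctan2(e[1],e[0])),np.degrees(np.arctan2(f[1],f[0])))
c=P.mean(0); yaw=np.degrees(np.arctan2((e+f)[1],(e+f)[0])); rack=(c[0],c[1],yaw)
for i in range(4):
    R,O=slotT(rack,i)
    print(i,O)
    for p in ([.015,0,.048],[.023,0,.048],[.015,0,0],[-.015,0,0],[-.015,0,.016]): print('  ',p,proj(s,O+R@np.array(p),o).round(1))
E
```

```text
[[0.6612 0.276  0.01  ]
 [0.6602 0.1971 0.01  ]
 [0.4116 0.1996 0.01  ]
 [0.4122 0.2782 0.01  ]] [0.5363 0.2377 0.01  ]
[0.249  0.0788 0.2487 0.0786]
-0.5125916284649876 -0.572382729284787
0 [0.4553 0.2385 0.03  ]
   [0.015, 0, 0.048] [[318.9 197.8]]
   [0.023, 0, 0.048] [[319.  190.9]]
   [0.015, 0, 0] [[319.4 209.9]]
   [-0.015, 0, 0] [[319.1 233.8]]
   [-0.015, 0, 0.016] [[319.  230.8]]
1 [0.5093 0.238  0.03  ]
   [0.015, 0, 0.048] [[319.1 148. ]]
   [0.023, 0, 0.048] [[319.2 141.1]]
   [0.015, 0, 0] [[319.6 165.7]]
   [-0.015, 0, 0] [[319.3 189.7]]
   [-0.015, 0, 0.016] [[319.2 185. ]]
2 [0.5633 0.2375 0.03  ]
   [0.015, 0, 0.048] [[319.4  94.3]]
   [0.023, 0, 0.048] [[319.5  87.4]]
   [0.015, 0, 0] [[319.8 118.4]]
   [-0.015, 0, 0] [[319.5 142.4]]
   [-0.015, 0, 0.016] [[319.4 135.8]]
3 [0.6173 0.237  0.03  ]
   [0.015, 0, 0.048] [[319.6  36.2]]
   [0.023, 0, 0.048] [[319.7  29.3]]
   [0.015, 0, 0] [[320.1  67.6]]
   [-0.015, 0, 0] [[319.8  91.7]]
   [-0.015, 0, 0.016] [[319.6  82.8]]
```

```bash
sed -i 's/^SLOTX0=0\./SLOTX0=-.006/' h.py; python3 -m pendant '[[[0,0,0,0,0,6.67,1],[0,0,0,0,0,6.67,1],[0,0,0,0,0,6.67,1],[0,0,0,0,0,6.67,1],[0,0,0,0,0,6.67,1],[0,0,0,0,0,6.67,1],[0,0,0,0,0,6.67,1],[0,0,0,0,0,6.67,1],[0,0,0,0,0,6.67,1],[0,0,0,0,0,0,1]]]'
python3 - <<'E'
from h import *
o=ctrl.get_obs();print(o['tool_pos'],Rm(o['orientation']).round(3),o['joint_pos'])
E
```

```text
clock: 10.95
tool_pos: [0.5231, 0.2515, 0.3433]
orientation: [-87.8, 53.3, 179.8]
force: [1.3, -0.1, -0.5]
opening: 0.0879
[0.52312134 0.25151639 0.34325854] [[-0.598  0.801 -0.034]
 [ 0.002 -0.041 -0.999]
 [-0.802 -0.597  0.023]] [ 58.995372   -11.64494608 -58.12356904  79.01503945 -46.11787339
 -30.95074102]
```

```bash
cat > kin.py <<'E'
import numpy as np
from scipy.spatial.transform import Rotation as Ro
from scipy.optimize import least_squares
def ax(a,t): return Ro.from_euler(a,t,degrees=True).as_matrix()
def fk(p,q,s4=1,s6=1):
    d1,a1,a2,e,a3,L,d6=p
    A=ax('z',q[0]); phi=q[1]-q[2]
    w=np.array([a1,-L,d1])+a2*np.array([np.sin(np.radians(q[1])),0,np.cos(np.radians(q[1]))])
    F=ax('y',phi); w=w+F@np.array([a3,0,e])
    H=A@F@ax('x',s4*q[3])@ax('y',-q[4])@ax('x',s6*q[5])
    # tool y = H x ; at all-zero roll: tool z,x from fit
    T=H@B
    return A@w+d6*H[:,0],T
B=np.array([[0,1,0],[-1,0,0],[0,0,1.]])  # columns: tool x=-y, tool y=x, tool z=z
E
cat > data.py <<'E'
D=[([93.63,20.591,.6354,-.02,-70.136,-16.506],[.15034,.65752,.20474],[-89.907,0,167.117]),
([19.58,8.5,-10.36,0,-71.21,70.19],[.5609,-.004,.245],[-90,-.1,179.8]),
([-5.6125,18.5276,-17.7166,-.014,-54.0056,98.588],[.54184,-.24589,.09615],[-90,-.2,-177]),
([20.1589,5.3512,-7.3726,-.015,-77.2554,70.055],[.54337,-.00473,.29668],[-90,0,-179.8]),
([45.0784,6.3074,-6.3742,0,-77.3786,44.97],[.50157,.23131,.29605],[-89.957,-.042,-179.951]),
([58.9954,-11.6449,-58.1236,79.015,-46.1179,-30.9507],[.52312,.25152,.34326],[-87.8,53.3,179.8])]
E
python3 - <<'E'
from kin import *; from data import D
np.set_printoptions(precision=4,suppress=True)
for s4 in(1,-1):
  for s6 in(1,-1):
    def f(p):
        r=[]
        for q,t,o in D:
            x,T=fk(p,q,s4,s6); r+=list(x-t)
        return r
    z=least_squares(f,[.3,0,.4,0,.4,.19,.25])
    print(s4,s6,z.x,z.cost,np.abs(z.fun).max())
    for q,t,o in D: 
        x,T=fk(z.x,q,s4,s6); print((T.T@Ro.from_euler('xyz',o,degrees=True).as_matrix()).round(2).tolist())
E
```

```text
1 1 [-0.1045  0.507   0.2735  0.0421 -0.0194  0.2079 -0.0428] 0.02593650930756113 0.1468903330208703
[[-0.84, -0.0, -0.55], [-0.0, 1.0, -0.0], [0.55, 0.0, -0.84]]
[[0.77, 0.0, 0.64], [-0.0, 1.0, 0.0], [-0.64, -0.0, 0.77]]
[[0.96, -0.0, -0.3], [0.0, 1.0, -0.0], [0.3, 0.0, 0.96]]
[[0.77, 0.0, 0.64], [-0.0, 1.0, 0.0], [-0.64, -0.0, 0.77]]
[[-0.0, 0.0, 1.0], [0.0, 1.0, -0.0], [-1.0, 0.0, -0.0]]
[[0.47, 0.73, 0.5], [0.73, -0.0, -0.69], [-0.5, 0.69, -0.53]]
1 -1 [-0.1045  0.507   0.2735  0.0421 -0.0194  0.2079 -0.0428] 0.02593650930756113 0.1468903330208703
[[-1.0, -0.0, -0.0], [-0.0, 1.0, -0.0], [0.0, -0.0, -1.0]]
[[-1.0, -0.0, 0.0], [-0.0, 1.0, 0.0], [-0.0, 0.0, -1.0]]
[[-1.0, 0.0, 0.0], [0.0, 1.0, -0.0], [-0.0, -0.0, -1.0]]
[[-1.0, -0.0, -0.0], [-0.0, 1.0, 0.0], [0.0, 0.0, -1.0]]
[[-1.0, 0.0, 0.0], [0.0, 1.0, -0.0], [-0.0, -0.0, -1.0]]
[[0.66, -0.26, 0.7], [0.73, -0.0, -0.69], [0.18, 0.96, 0.19]]
-1 1 [0.1458 0.3068 0.398  0.0306 0.1708 0.182  0.2623] 0.0094806378960343 0.0884569394557161
[[-0.84, -0.0, -0.54], [-0.0, 1.0, 0.0], [0.54, 0.0, -0.84]]
[[0.77, 0.0, 0.64], [-0.0, 1.0, 0.0], [-0.64, -0.0, 0.77]]
[[0.96, -0.0, -0.3], [0.0, 1.0, -0.0], [0.3, 0.0, 0.96]]
[[0.77, 0.0, 0.64], [-0.0, 1.0, -0.0], [-0.64, 0.0, 0.77]]
[[-0.0, 0.0, 1.0], [0.0, 1.0, -0.0], [-1.0, 0.0, -0.0]]
[[-0.47, -0.0, -0.88], [0.0, 1.0, -0.0], [0.88, -0.0, -0.47]]
-1 -1 [0.1458 0.3068 0.398  0.0306 0.1708 0.182  0.2623] 0.0094806378960343 0.0884569394557161
[[-1.0, -0.0, -0.0], [-0.0, 1.0, 0.0], [0.0, 0.0, -1.0]]
[[-1.0, -0.0, 0.0], [-0.0, 1.0, 0.0], [-0.0, 0.0, -1.0]]
[[-1.0, 0.0, 0.0], [0.0, 1.0, -0.0], [-0.0, -0.0, -1.0]]
[[-1.0, -0.0, -0.0], [-0.0, 1.0, -0.0], [0.0, -0.0, -1.0]]
[[-1.0, 0.0, 0.0], [0.0, 1.0, -0.0], [-0.0, -0.0, -1.0]]
[[-1.0, 0.0, 0.0], [0.0, 1.0, -0.0], [-0.0, -0.0, -1.0]]
```

```bash
cat > kin.py <<'E'
import numpy as np
from scipy.spatial.transform import Rotation as Ro
from scipy.optimize import least_squares
def ax(a,t): return Ro.from_euler(a,t,degrees=True).as_matrix()
B=np.array([[0,1,0],[1,0,0],[0,0,-1.]])
def fk(p,q):
    d1,a1,a2,e,a3,L,d6,L2,e2=p
    A=ax('z',q[0]); phi=q[1]-q[2]
    w=np.array([a1,-L,d1])+a2*np.array([np.sin(np.radians(q[1])),0,np.cos(np.radians(q[1]))])
    F=ax('y',phi); G=F@ax('x',-q[3])
    w=w+F@np.array([a3,0,e])+G@np.array([0,-L2,e2])
    H=A@G@ax('y',-q[4])@ax('x',-q[5])
    return A@w+d6*H[:,0],H@B
lo=np.array([-176.03,-82.01,-58.28,-173.87,-174.79,-173.66]); hi=np.array([176.03,121.73,71.71,95.51,-.11,173.66])
E
python3 - <<'E'
from kin import *; from data import D
np.set_printoptions(precision=4,suppress=True)
def f(p,full=False):
    r=[]
    for q,t,o in D:
        x,T=fk(p,q); r+=list(x-t)
    return np.array(r)
g=lambda p:np.r_[f(p),1e-3*np.array([p[1],p[3],p[5],p[8]])]
z=least_squares(g,[.3,0,.4,0,.4,.0,.25,.19,0]); print(z.x,np.abs(f(z.x)).max()); print(f(z.x).reshape(-1,3))
E
```

```text
[ 0.198  -0.      0.6016  0.0006  0.4636 -0.      0.3981  0.1918 -0.0006] 4.363917393516905e-05
[[-0.  0.  0.]
 [ 0. -0. -0.]
 [-0.  0.  0.]
 [-0.  0.  0.]
 [-0.  0. -0.]
 [-0.  0. -0.]]
```

```bash
cat >> kin.py <<'E'
P=np.array([0.198,0,0.6016,0.0006,0.4636,0,0.3981,0.1918,-0.0006])
def ik(pos,R,n=60,seed=0,q0=None,margin=1.0):
    rng=np.random.default_rng(seed); out=[]
    for k in range(n):
        s=q0 if (q0 is not None and k==0) else lo+(hi-lo)*rng.random(6)
        def f(q):
            x,T=fk(P,q); return np.r_[(x-pos)*10,Ro.from_matrix(T.T@R).as_rotvec()]
        z=least_squares(f,np.clip(s,lo+.01,hi-.01),bounds=(lo+margin,hi-margin),x_scale=50)
        if z.cost<1e-7 and not any(np.abs(z.x-o).max()<1 for o in out): out.append(z.x)
    return out
E
python3 - <<'E'
from kin import *
import h
np.set_printoptions(precision=1,suppress=True)
rack=(.5363,.2377,-.54)
for i in (3,2,1,0):
    R,O=h.slotT(rack,i)
    for name,T in(('180',np.c_[-R[:,2],R[:,0],-R[:,1]]),('0',np.c_[R[:,2],R[:,0],R[:,1]])):
        for zz in(.04,.12):
            p=O+R@[.0,0,zz]+.0095*R[:,0]
            print(i,name,zz,(p*1000).round(1),ik(p,T))
E
```

```text
Traceback (most recent call last):
  File "kin.py", line 22, in ik
    z=least_squares(f,np.clip(s,lo+.01,hi-.01),bounds=(lo+margin,hi-margin),x_scale=50)
ValueError: Initial guess is outside of provided bounds
```

```bash
sed -i 's/np.clip(s,lo+.01,hi-.01)/np.clip(s,lo+margin+.01,hi-margin-.01)/' kin.py
cat > t.py <<'E'
from kin import *
import h
np.set_printoptions(precision=1,suppress=True)
rack=(.5363,.2377,-.54)
for i in (3,2,1,0):
    R,O=h.slotT(rack,i)
    for name,T in(('180',np.c_[-R[:,2],R[:,0],-R[:,1]]),('0',np.c_[R[:,2],R[:,0],R[:,1]])):
        for zz in(.04,.12):
            p=O+R@[.0,0,zz]+.0095*R[:,0]
            print(i,name,zz,(p*1000).round(1),ik(p,T,n=40))
E
time python3 t.py
```

```text
3 180 0.04 [639.5 236.7  59.9] []
3 180 0.12 [679.5 236.4 129.2] []
3 0 0.04 [639.5 236.7  59.9] []
3 0 0.12 [679.5 236.4 129.2] []
2 180 0.04 [585.5 237.2  59.9] []
2 180 0.12 [625.5 236.9 129.2] []
2 0 0.04 [585.5 237.2  59.9] []
2 0 0.12 [625.5 236.9 129.2] []
1 180 0.04 [531.5 237.7  59.9] []
1 180 0.12 [571.5 237.4 129.2] []
1 0 0.04 [531.5 237.7  59.9] []
1 0 0.12 [571.5 237.4 129.2] []
0 180 0.04 [477.5 238.3  59.9] []
0 180 0.12 [517.5 237.9 129.2] []
0 0 0.04 [477.5 238.3  59.9] []
0 0 0.12 [517.5 237.9 129.2] []
real	0m57.068s
user	0m56.988s
sys	0m0.141s
```

```bash
cat > t2.py <<'E'
from kin import *
import h
np.set_printoptions(precision=1,suppress=True)
def ikb(pos,R,l,u,n=40,seed=0):
    rng=np.random.default_rng(seed); best=[]
    for k in range(n):
        s=l+(u-l)*rng.random(6)
        def f(q):
            x,T=fk(P,q); return np.r_[(x-pos)*10,Ro.from_matrix(T.T@R).as_rotvec()]
        z=least_squares(f,s,bounds=(l,u),x_scale=np.full(6,50.),max_nfev=200)
        best.append((z.cost,z.x))
    best.sort(key=lambda t:t[0]); return best[:2]
import sys
print('test',ikb(np.array([.50157,.23131,.29605]),Ro.from_euler('xyz',[-89.957,-.042,-179.951],degrees=True).as_matrix(),lo,hi,20))
rack=(.5363,.2377,-.54)
for i in (3,0):
    R,O=h.slotT(rack,i)
    for name,T in(('180',np.c_[-R[:,2],R[:,0],-R[:,1]]),('0',np.c_[R[:,2],R[:,0],R[:,1]])):
        p=O+R@[.0,0,.04]+.0095*R[:,0]
        print(i,name,'lim',ikb(p,T,lo,hi)); print('  free',ikb(p,T,lo*0-200.,hi*0+200.))
E
python3 t2.py
```

```text
test [(np.float64(1.0668334640320817e-29), array([ 45.1,   6.3,  -6.4,   0. , -77.4,  45. ])), (np.float64(8.405073754350305e-28), array([ 45.1,   6.3,  -6.4,   0. , -77.4,  45. ]))]
3 180 lim [(np.float64(0.006111453319290659), array([   0.8,   28.8,  -57.4, -173.9,  -55.9,  -94.1])), (np.float64(0.006111453319293989), array([   0.8,   28.8,  -57.4, -173.9,  -55.9,  -94.1]))]
  free [(np.float64(1.761689806228664e-30), array([ 47. ,  25.1, -29.2, -74.1,  41.7, 130.4])), (np.float64(3.26687872795605e-30), array([-170.1, -130. ,  -62.1,   14.6,  141.5,  -83.7]))]
3 0 lim [(np.float64(0.006111453319288154), array([   0.8,   28.8,  -57.4, -173.9,  -55.9,   85.9])), (np.float64(0.006111453319293212), array([   0.8,   28.8,  -57.4, -173.9,  -55.9,   85.9]))]
  free [(np.float64(1.1308827580228954e-30), array([  9.4,  29.3, -60.5, 170.1, -59.9,  90. ])), (np.float64(3.973343154649346e-30), array([ 47. ,  25.1, -29.2, -74.1,  41.7, -49.6]))]
0 180 lim [(np.float64(0.046160676860900675), array([  -1.5,    8.2,  -58.3, -152.7,  -25.3, -113. ])), (np.float64(0.04616067689952115), array([  -1.5,    8.2,  -58.3, -152.7,  -25.3, -113. ]))]
  free [(np.float64(1.644242022107956e-30), array([ 199.8,  -30.7, -101.1,  -17.9,  -78.6,  -96.8])), (np.float64(3.553748031976922e-30), array([  73.1,  132.5, -138.7,   73. , -119.6,   88.6]))]
0 0 lim [(np.float64(0.046160676831542985), array([  -1.5,    8.2,  -58.3, -152.7,  -25.3,   67. ])), (np.float64(0.046160676839867784), array([  -1.5,    8.2,  -58.3, -152.7,  -25.3,   67. ]))]
  free [(np.float64(1.3187133887132301e-30), array([ 63.1, 133.5, -95.4, -87.1, 129. , 139.4])), (np.float64(6.096968679973475e-29), array([ 199.8,  -30.7, -101.1,  -17.9,  -78.6,   83.2]))]
```

```bash
cat > t3.py <<'E'
from kin import *
import h
np.set_printoptions(precision=1,suppress=True)
rng=np.random.default_rng(1)
def toolR(theta,yaw,flip=0):
    d=np.array([np.sin(np.radians(theta)),0,-np.cos(np.radians(theta))]); z=np.array([0,-1,0.]); x=np.cross(d,z)
    R=ax('z',yaw)@np.c_[x,d,z]
    return R@ax('y',180) if flip else R
def solve(pos,R,starts,m=1.):
    b=None
    for s in starts:
        def f(q):
            x,T=fk(P,q); return np.r_[(x-pos)*10,Ro.from_matrix(T.T@R).as_rotvec()]
        z=least_squares(f,np.clip(s,lo+m+.01,hi-m-.01),bounds=(lo+m,hi-m),x_scale=np.full(6,50.),max_nfev=100)
        if b is None or z.cost<b[0]: b=(z.cost,z.x)
        if b[0]<1e-8: break
    return b
if __name__=='__main__':
    rack=(.5363,.2377,-.54)
    st=[np.array([45,6,-6,0,-77,45.]),np.array([45,6,-40,60,-60,0.]),np.array([0,28,-57,-173,-56,-94.])]+[lo+(hi-lo)*rng.random(6) for _ in range(4)]
    for i in (3,2,1,0):
        R,O=h.slotT(rack,i)
        for th in (0,10,20,30,40,45,50,55):
            r=[]
            for zz in(.04,.11):
                p=O+R@[0,0,zz]
                c,q=solve(p,toolR(th,-.5),st); r.append((round(c,6),q))
            print(i,th,r)
    for c,yaw in(((.621,-.055),6),((.616,.043),-2.6),((.524,.039),6),((.522,-.060),6)):
        for th in(-20,-30,-40,-50,-60):
            p=np.r_[c,.02]; print(c,th,[solve(p+[0,0,dz],toolR(th,yaw),st) for dz in (0,.08)])
E
python3 t3.py
```

```text
3 0 [(np.float64(0.0), array([ 37.1,  26.8,  -9.2,  -0. , -54. ,  52.4])), (np.float64(0.0), array([ 35.3,  26.5,  -0.8,   0. , -62.7,  54.2]))]
3 10 [(np.float64(0.0), array([ 40.9,  21.9, -22.5,  10.6, -38.5,  40.7])), (np.float64(0.0), array([ 38.8,  21.2, -13.7,   8.6, -47.7,  45.3]))]
3 20 [(np.float64(0.0), array([ 41.2,  17.7, -41.1,  40.3, -20.6,  11.6])), (np.float64(0.0), array([ 41.4,  16.6, -29.4,  25.9, -31.5,  27.3]))]
3 30 [(np.float64(0.001998), array([ 27.5,  15.8, -52. ,  94.5, -13.9, -30.2])), (np.float64(0.0), array([ 30.5,  12.8, -48.3,  80.7, -15.1, -17.8]))]
3 40 [(np.float64(0.00193), array([   3.6,   15.8,  -42. , -172.9,   -7.3, -100.2])), (np.float64(0.001958), array([   3.8,   12.3,  -36.9, -172.9,   -1.1, -100.4]))]
3 45 [(np.float64(0.003124), array([   2.8,   16.9,  -46.3, -172.9,  -17.6,  -99.1])), (np.float64(0.001932), array([   3.4,   12.3,  -39. , -172.9,   -5.8,  -99.9]))]
3 50 [(np.float64(0.004431), array([   1.9,   19.1,  -50.4, -172.9,  -29. ,  -97.8])), (np.float64(0.00305), array([   2.7,   13.2,  -43.2, -172.9,  -15.9,  -98.9]))]
3 55 [(np.
[... 7305 characters left out ...]
)), (np.float64(3.0537828098389373e-21), array([ 12.3,  31.6,  -2.1,  -3.1, -86.2,  84.8]))]
(0.522, -0.06) -40 [(np.float64(4.174141375354929e-28), array([ 11.8,  43.1,   2.2,  -3.7, -89. ,  85.6])), (np.float64(8.979526197064541e-29), array([ 11.8,  38.3,   5. ,  -3.7, -96.5,  85.1]))]
(0.522, -0.06) -50 [(np.float64(5.286872098012712e-24), array([ 11.4,  49.7,   9.4,  -4.2, -99.5,  85.8])), (np.float64(1.3596413152632675e-25), array([  11.4,   44.9,   11.4,   -4.3, -106.3,   85.3]))]
(0.522, -0.06) -60 [(np.float64(4.496344406540116e-20), array([  11.2,   56.4,   16. ,   -4.8, -109.5,   85.8])), (np.float64(1.3019228022186595e-23), array([  11.2,   51.4,   17.1,   -5. , -115.6,   85.3]))]
```

```bash
cat > plan.py <<'E'
from kin import *
import h
from h import *
from t3 import toolR, solve
np.set_printoptions(precision=2,suppress=True,linewidth=150)
RACK=(.5363,.2377,-.54)
def plan(pos,R,n,start=None,show=True):
    """rows (tool frame, shift before turn) for n equal steps from the measured pose"""
    if start is None:
        o=ctrl.get_obs(); p0=o['tool_pos']; R0=Rm(o['orientation'])
    else: p0,R0=start
    rv=Ro.from_matrix(R0.T@R).as_rotvec(degrees=True)
    print('dist mm',(np.linalg.norm(pos-p0)*1000).round(1),'angle',np.linalg.norm(rv).round(1),'step',np.linalg.norm(pos-p0)*1000/n,np.linalg.norm(rv)/n)
    q=None
    for k in range(n):
        Rk=R0@Ro.from_rotvec(rv*k/n,degrees=True).as_matrix()
        d=Rk.T@(pos-p0)/n*100
        if show: print(np.r_[d,rv/n].round(2).tolist())
    return pos,R
def grasp_pose(c,yaw,th,off=-.015,z=.02):
    return np.r_[np.array(c)+off*np.array([np.cos(np.radians(yaw)),np.sin(np.radians(yaw))]),z], toolR(th,yaw)
def chk(pos,R,q0): 
    c,q=solve(pos,R,[q0]); print('ik cost %.1e'%c,q); return q
E
python3 - <<'E'
from plan import *
w=dict(np.load('w4.npz'))
t=snapshot('top'); save('t5',t['image'])
print('jars',unproj(t,[[357,153],[238,147]],.095)) 
p,R=grasp_pose((.621,-.055),6.1,-40,z=.12); print(p)
q=chk(p,R,np.array([11,40,10,-3,-85,85.]))
plan(p,R,14)
E
```

```text
jars [[ 0.78 -0.12  0.09]
 [ 0.78  0.12  0.09]]
[ 0.61 -0.06  0.12]
ik cost 5.6e-22 [  10.89   44.54   20.06   -3.19 -105.4    85.48]
dist mm 386.3 angle 93.1 step 27.593710177423787 6.651512075799391
[0.89, 1.52, 2.13, -0.18, -0.63, -6.62]
[0.73, 1.6, 2.12, -0.18, -0.63, -6.62]
[0.57, 1.67, 2.12, -0.18, -0.63, -6.62]
[0.4, 1.72, 2.12, -0.18, -0.63, -6.62]
[0.22, 1.75, 2.12, -0.18, -0.63, -6.62]
[0.04, 1.76, 2.13, -0.18, -0.63, -6.62]
[-0.14, 1.75, 2.13, -0.18, -0.63, -6.62]
[-0.32, 1.71, 2.14, -0.18, -0.63, -6.62]
[-0.49, 1.66, 2.15, -0.18, -0.63, -6.62]
[-0.65, 1.59, 2.16, -0.18, -0.63, -6.62]
[-0.81, 1.5, 2.17, -0.18, -0.63, -6.62]
[-0.95, 1.39, 2.19, -0.18, -0.63, -6.62]
[-1.08, 1.26, 2.2, -0.18, -0.63, -6.62]
[-1.19, 1.12, 2.22, -0.18, -0.63, -6.62]
```

View pics/t5.png

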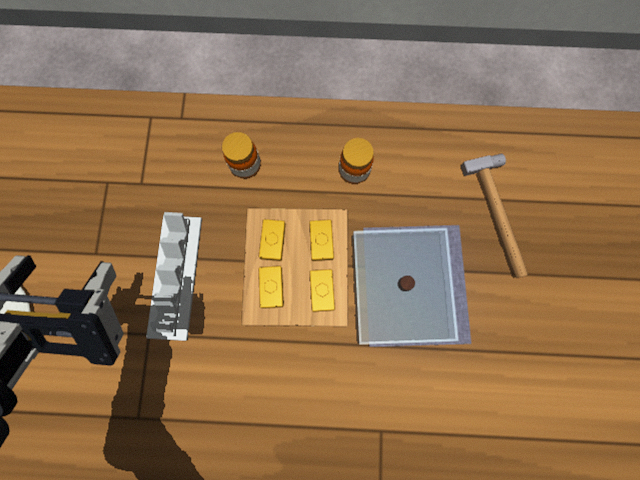

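Run:
```python
from plan import *
np.set_printoptions(precision=4,suppress=True)
t=snapshot('top')
print('knob',unproj(t,[406,282.5],.08))
for n,z in(('tablet0',.036),('board',.012),('mat',.003)):
  for d in silhouettes(t,n): print(n,round(d['confidence'],2),d['bbox'],rect(unproj(t,contour(d['mask']),z)))
```

```text
knob [[ 0.537  -0.2155  0.08  ]]
tablet0 0.85 [309.6, 271.5, 26.9, 42.4] (array([520.8, -60. ]), 80.2, 45.5, 6.23)
tablet0 0.77 [260.2, 219.6, 22.8, 41.9] (array([617.5,  43.5]), 47.2, 82.4, 88.91)
tablet0 0.71 [308.5, 218.3, 24.4, 41.4] (array([620.1, -55.3]), 83.6, 49.5, 3.1)
tablet0 0.56 [256.2, 269.9, 28.2, 40.1] (array([522. ,  39.2]), 80.8, 48.6, 4.57)
board 0.63 [154.4, 266.3, 26.5, 34.4] (array([519.2, 249.4]), 73.8, 51.5, 5.16)
board 0.6 [241.2, 211.7, 109.6, 113.9] (array([569.1,  -4.9]), 240.4, 211.0, 2.75)
mat 0.6 [363.3, 225.5, 107.7, 122.1] (array([ 546.6, -253.2]), 242.8, 193.4, 3.65)
```

The knob at top (406,283) puts the cover at (0.537, -0.216). It has been knocked about 30 mm towards the board, so I'll set it back on the mat first.

Run:
```python
from plan import *
plan(np.array([.537,-.2155,.2]),toolR(0,0),14)
```

```text
dist mm 485.0 angle 52.8 step 34.64396269495179 3.7688470916263825
[0.71, 0.83, 3.29, -0.16, -0.09, -3.76]
[0.66, 0.86, 3.29, -0.16, -0.09, -3.76]
[0.61, 0.9, 3.29, -0.16, -0.09, -3.76]
[0.56, 0.93, 3.29, -0.16, -0.09, -3.76]
[0.5, 0.95, 3.29, -0.16, -0.09, -3.76]
[0.44, 0.97, 3.3, -0.16, -0.09, -3.76]
[0.38, 0.99, 3.3, -0.16, -0.09, -3.76]
[0.32, 1.01, 3.3, -0.16, -0.09, -3.76]
[0.26, 1.02, 3.3, -0.16, -0.09, -3.76]
[0.2, 1.02, 3.3, -0.16, -0.09, -3.76]
[0.14, 1.02, 3.31, -0.16, -0.09, -3.76]
[0.07, 1.02, 3.31, -0.16, -0.09, -3.76]
[0.01, 1.02, 3.31, -0.16, -0.09, -3.76]
[-0.05, 1.01, 3.31, -0.16, -0.09, -3.76]
```

```bash
python3 -m pendant '[[[0.7,0.8,2,-0.16,-0.1,-3.8,1],[0.7,0.9,2,-0.16,-0.1,-3.8,1],[0.6,0.9,2.5,-0.16,-0.1,-3.8,1],[0.6,0.9,3,-0.16,-0.1,-3.8,1],[0.5,1,3.3,-0.16,-0.1,-3.8,1],[0.4,1,3.3,-0.16,-0.1,-3.8,1],[0.4,1,3.3,-0.16,-0.1,-3.8,1],[0.3,1,3.3,-0.16,-0.1,-3.8,1],[0.3,1,3.3,-0.16,-0.1,-3.8,1],[0.2,1,3.3,-0.16,-0.1,-3.8,1],[0.1,1,3.3,-0.16,-0.1,-3.8,1],[0.1,1,3.3,-0.16,-0.1,-3.8,1]]]'
python3 - <<'E'
from plan import *
plan(np.array([.537,-.2155,.2]),toolR(0,0),3)
print(ctrl.get_obs()['joint_pos'])
E
```

```text
clock: 12.2
tool_pos: [0.5373, -0.1037, 0.2235]
orientation: [-89.7, 8.2, 180.0]
force: [1.0, 0.0, 1.1]
opening: 0.0875
dist mm 114.2 angle 8.2 step 38.06562447684485 2.7274508561978728
[0.12, 0.79, 3.72, -0.1, -0.01, -2.73]
[0.08, 0.79, 3.72, -0.1, -0.01, -2.73]
[0.05, 0.79, 3.72, -0.1, -0.01, -2.73]
[ 11.02   2.44 -21.51   2.17 -58.1   77.92]
```

```bash
python3 -m pendant '[[[0.1,0.8,3.7,-0.1,0,-2.7,1],[0.1,0.8,3.7,-0.1,0,-2.7,1],[0.1,0.8,3.2,-0.1,0,-2.7,1],[0,0,0.3,0,0,0,1],[0,0,0,0,0,0,1]]]'
python3 - <<'E'
from plan import *
np.set_printoptions(precision=4,suppress=True)
o=ctrl.get_obs();s=snapshot('wrist');save('w6',s['image'])
im=s['image'].astype(int).sum(2)
print(o['tool_pos'],o['orientation'])
for d in silhouettes(s,'cover'): print(round(d['confidence'],2),d['bbox'],rect(unproj(s,contour(d['mask']),.052,o)))
E
```

```text
clock: 12.62
tool_pos: [0.5358, -0.2136, 0.1977]
orientation: [-89.9, -0.1, 179.7]
force: [-0.2, -0.7, 0.8]
opening: 0.0872
[ 0.5358 -0.2136  0.1977] [-89.8836  -0.0537 179.7039]
0.64 [206.3, 66.0, 230.4, 251.3] (array([ 536.7, -217.5]), 218.1, 185.6, 4.3)
```

View pics/w6.png

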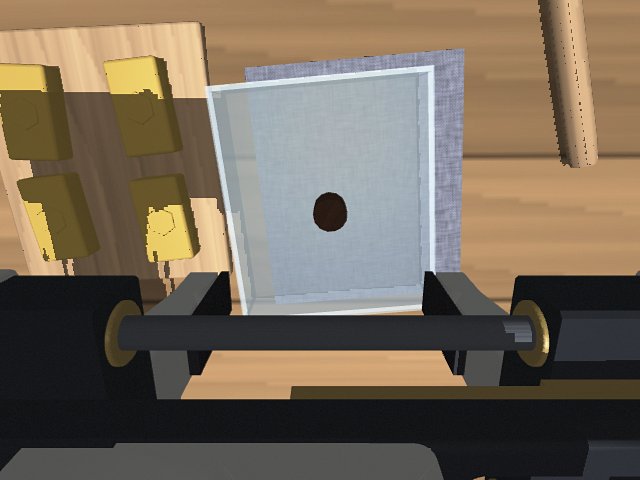

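```bash
python3 -m pendant '[[[-0.1,3.5,0.3,0,0,0,0.7],[0,3.5,0,0,0,0,0.6],[0,3,0,0,0,0,0.6],[0,2.2,0,0,0,0,0.6],[0,1.6,0,0,0,0,0.6],[0,0,0,0,0,0,0.2],[0,0,0,0,0,0,0],[0,0,0,0,0,0,0],[0,0,0,0,0,0,0],[0,0,0,0,0,0,0],[0,0,0,0,0,0,0],[0,0,0,0,0,0,0]]]'
```

```text
clock: 13.72
tool_pos: [0.538, -0.2155, 0.0626]
orientation: [-89.8, 0.2, 179.9]
force: [-1.1, 0.0, 0.7]
opening: 0.0129
```

Run:
```python
from plan import *
np.set_printoptions(precision=4,suppress=True)
o=ctrl.get_obs();print(o['opening'],o['tool_pos'],o['force'])
for n in('wrist','side','top'):
    s=snapshot(n);save('x7'+n,s['image'])
    if n=='side': save('x7sz',cv2.resize(s['image'][180:380,200:400],None,fx=3,fy=3,interpolation=cv2.INTER_CUBIC))
```

```text
0.01290453899460928 [ 0.538  -0.2155  0.0626] [-1.0667  0.0408  0.7301]
```

View pics/x7wrist.png

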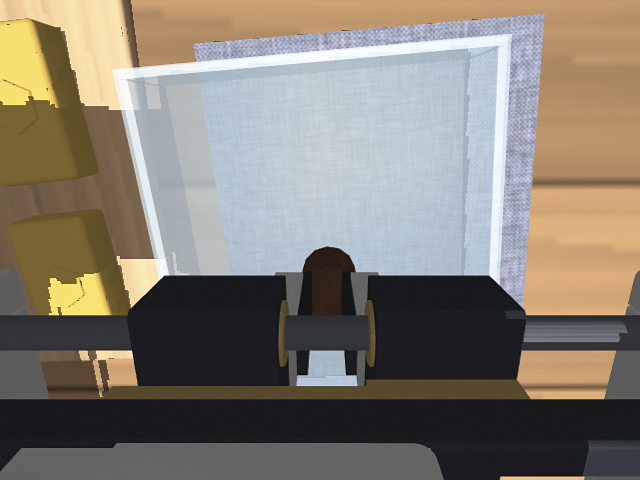

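View pics/x7sz.png

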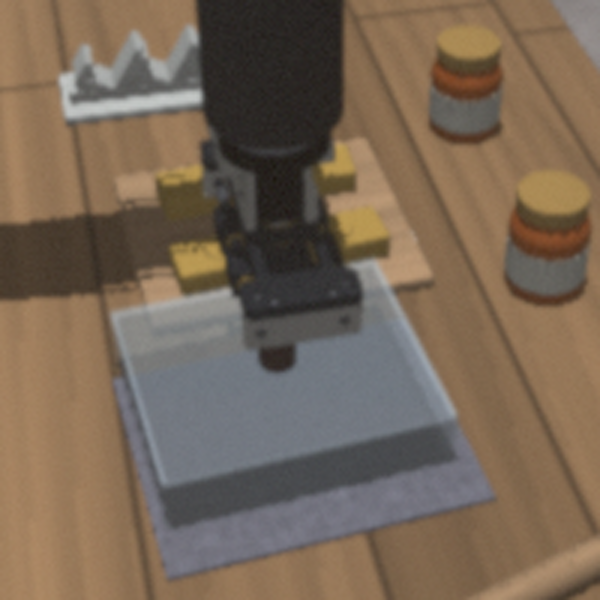

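Run:
```python
from plan import *
o=ctrl.get_obs();s=snapshot('wrist')
for c in ((.537,-.2155),(.55,-.2155),(.56,-.2155)):
    for z in (.082,.052):
        P_=np.array([[c[0]+.014*np.cos(a),c[1]+.014*np.sin(a),z] for a in np.arange(0,6.28,.2)])
        uv=proj(s,P_,o); print(c,z,uv.min(0),uv.max(0))
print('tcp',proj(s,o['tool_pos'],o),'grasp',proj(s,o['tool_pos']+[0,0,.0188],o))
save('x8',cv2.resize(s['image'][200:420,200:460],None,fx=3,fy=2.7))
t=snapshot('top'); print(t['image'].shape); save('x8t',cv2.resize(t['image'][180:380,300:500],None,fx=3,fy=3))
```

```text
(0.537, -0.2155) 0.082 [294.19 264.69] [354.62 319.84]
(0.537, -0.2155) 0.052 [298.46 243.43] [350.38 291.77]
(0.55, -0.2155) 0.082 [293.44 237.3 ] [355.15 294.82]
(0.55, -0.2155) 0.052 [297.89 219.65] [350.76 269.76]
(0.56, -0.2155) 0.082 [292.84 215.41] [355.57 274.86]
(0.56, -0.2155) 0.052 [297.44 200.75] [351.06 252.3 ]
tcp [[324.55 274.41]] grasp [[324.55 290.53]]
(480, 640, 3)
```

View pics/x8.png

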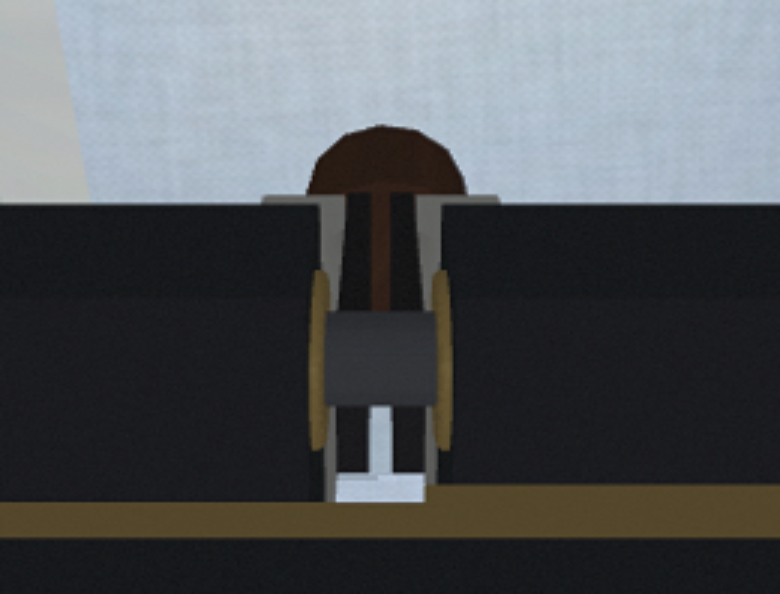

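View pics/x8t.png

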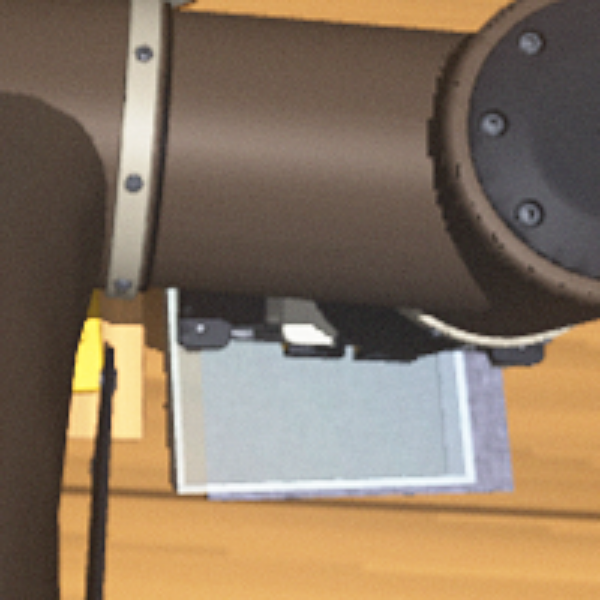

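```bash
python3 -m pendant '[[[0,0,0,0,0,0,0],[0,0,0,0,0,0,0]]]';python3 - <<'E'
from plan import *
s=snapshot('wrist');save('x9',cv2.resize(s['image'][200:420,200:460],None,fx=3,fy=2.7))
t=snapshot('side');save('x9s',cv2.resize(t['image'][250:350,230:350],None,fx=6,fy=6,interpolation=cv2.INTER_CUBIC))
E
```

```text
clock: 14.13
tool_pos: [0.5376, -0.2155, 0.0618]
orientation: [-89.8, 0.1, 179.9]
force: [-0.7, -0.9, -0.6]
opening: 0.0003
```

View pics/x9.png

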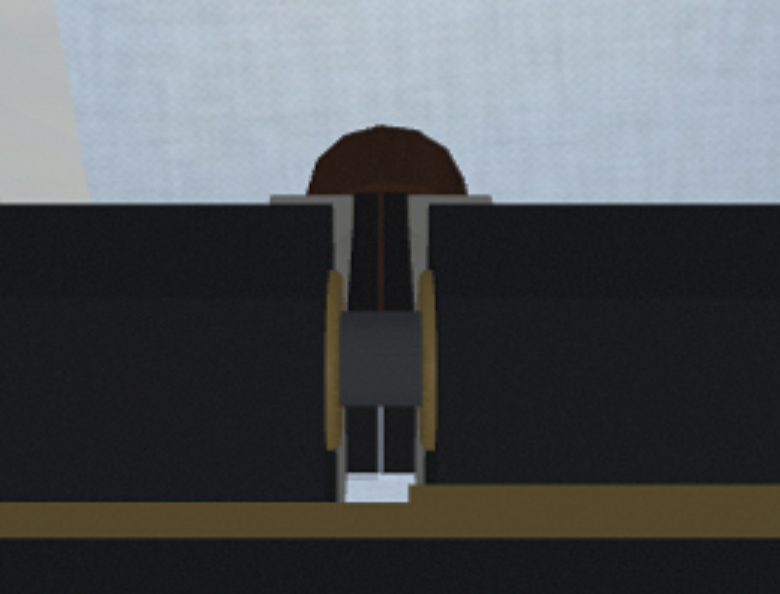

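View pics/x9s.png

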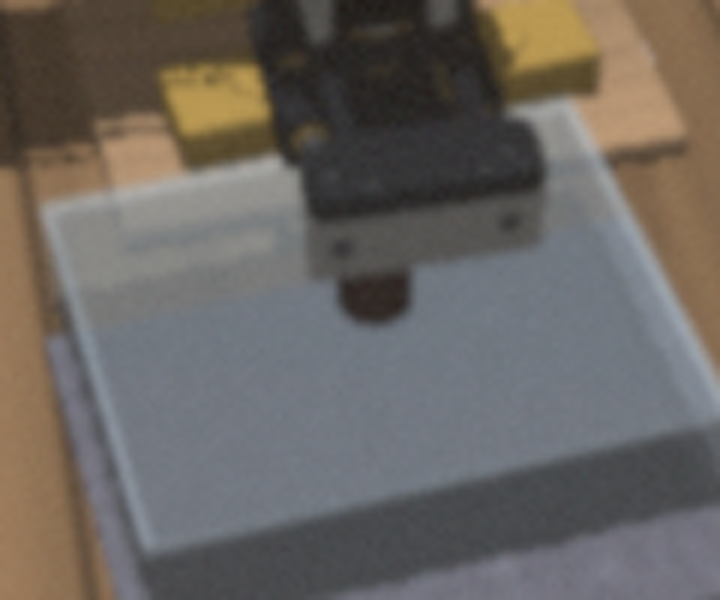

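Run:
```python
from plan import *
np.set_printoptions(precision=4,suppress=True)
t=snapshot('side'); o=ctrl.get_obs(); w=snapshot('wrist')
print('knob front base',unproj(t,[[230+374/6,250+322/6]],.052))
print('cover corners', unproj(t,[[230+45/6,250+208/6],[230+570/6,250+98/6],[230+150/6,250+548/6],[230+718/6,250+425/6]],.052))
print('pred knob base/top px side', proj(t,[[.537,-.2155-.014,.052],[.537,-.2155,.082]]))
# wrist knob outline 303..355, top 246
print('wrist', unproj(w,[[328,246]],.052,o), unproj(w,[[303,264],[355,264]],.052,o), unproj(w,[[328,246]],.082,o),unproj(w,[[303,264],[355,264]],.082,o))
```

```text
knob front base [[ 0.5334 -0.2272  0.052 ]]
cover corners [[ 0.4225 -0.1375  0.052 ]
 [ 0.6357 -0.1187  0.052 ]
 [ 0.4379 -0.3173  0.052 ]
 [ 0.6421 -0.3057  0.052 ]]
pred knob base/top px side [[294.1285 304.1329]
 [292.614  289.8812]]
wrist [[ 0.5496 -0.2173  0.052 ]] [[ 0.5394 -0.2039  0.052 ]
 [ 0.5393 -0.2318  0.052 ]] [[ 0.5599 -0.2171  0.082 ]] [[ 0.5514 -0.2058  0.082 ]
 [ 0.5513 -0.2293  0.082 ]]
```

```bash
python3 -m pendant '[[[0,0,0,0,0,0,1],[0,0,0,0,0,0,1],[0,0,0,0,0,0,1],[0,0,0,0,0,0,1],[0,0,0,0,0,0,1],[0,0,0,0,0,0,1],[0,0,0,0,0,0,1],[0,0,0,0,0,0,1]]]';python3 - <<'E'
from plan import *
o=ctrl.get_obs();print(o['joint_pos'],fk(P,o['joint_pos'])[0])
s=snapshot('wrist');save('x10',s['image'])
t=snapshot('side');save('x10s',cv2.resize(t['image'][250:350,230:350],None,fx=6,fy=6,interpolation=cv2.INTER_CUBIC))
E
```

```text
clock: 15.0
tool_pos: [0.5376, -0.2155, 0.0619]
orientation: [-89.8, 0.1, 179.9]
force: [-0.3, 0.0, -0.2]
opening: 0.0481
[ -2.36  19.13 -22.34   0.26 -48.39  92.1 ] [ 0.54 -0.22  0.06]
```

View pics/x10.png

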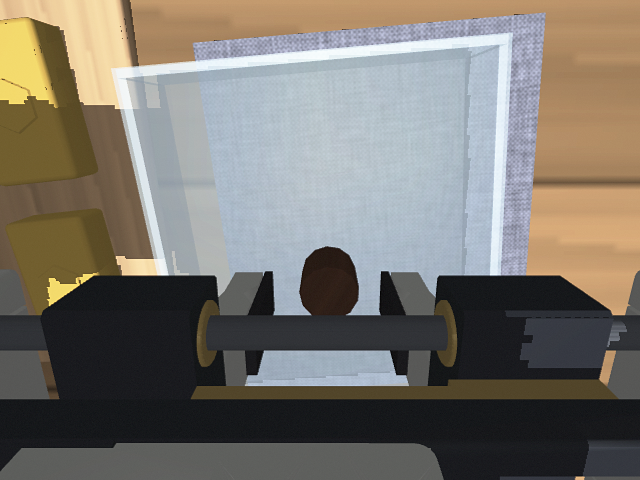

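View pics/x10s.png

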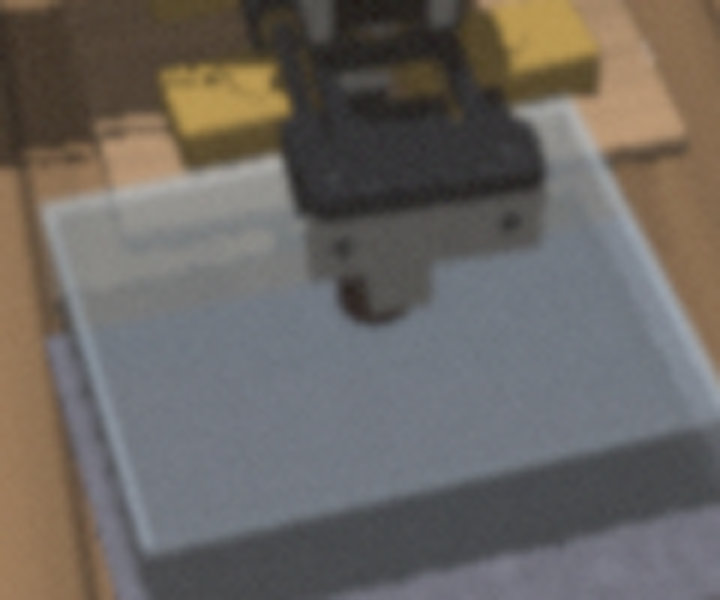

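```bash
python3 -m pendant '[[[0,0,0.2,0,0,0,0.4],[0,0,0,0,0,0,0.3],[0,0,0,0,0,0,0.25],[0,0,0,0,0,0,0.2],[0,0,0,0,0,0,0.2],[0,0,0,0,0,0,0.2],[0,0,0,0,0,0,0.2]]]'
```

```text
clock: 15.68
tool_pos: [0.5376, -0.2175, 0.0619]
orientation: [-89.8, 0.1, 179.9]
force: [-0.1, 0.2, -0.8]
opening: 0.0213
```

```bash
python3 -m pendant '[[[0,0,0,0,0,0,0.2],[0,0,0,0,0,0,0.2]]]';  python3 - <<'E'
from plan import *
o=ctrl.get_obs();print(o)
s=snapshot('wrist');save('x11',cv2.resize(s['image'][200:420,200:460],None,fx=3,fy=2.7))
E
```

```text
clock: 15.85
tool_pos: [0.5376, -0.2175, 0.0619]
orientation: [-89.8, 0.1, 179.9]
force: [0.3, -0.1, -1.2]
opening: 0.0179
{'clock': 15.85, 'joint_pos': array([ -2.57,  19.19, -22.24,   0.26, -48.43,  92.31]), 'qvel': array([0.  , 0.03, 0.04, 0.06, 0.03, 0.04]), 'tau': array([ -0.  , -50.54,  23.47,   5.49,   0.08,  -0.  ]), 'tool_pos': array([ 0.54, -0.22,  0.06]), 'orientation': array([-89.8 ,   0.13, 179.91]), 'force': array([ 0.26, -0.06, -1.17]), 'moment': array([-0.03,  0.05, -0.05]), 'opening': 0.017946815703086424}
```

View pics/x11.png

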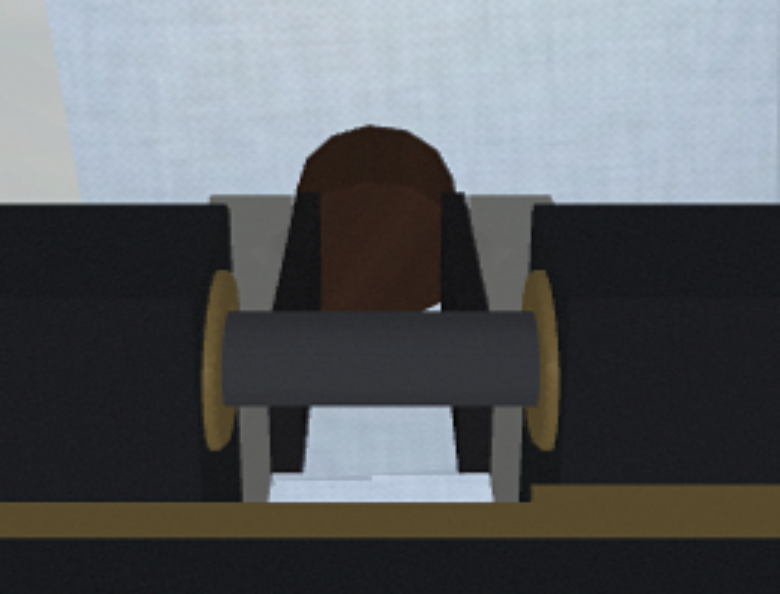

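```bash
python3 -m pendant '[[[0,0,0.5,0,0,0,0.2],[0,0,0.5,0,0,0,0.2],[0,0,0.5,0,0,0,0.2],[0,0,0.5,0,0,0,0.2],[0,0,0,0,0,0,0.2]]]';  python3 - <<'E'
from plan import *
o=ctrl.get_obs();print(o['force'],o['tool_pos'],o['opening'])
s=snapshot('wrist');save('x12',s['image'])
for d in silhouettes(s,'cover'): print(round(d['confidence'],2),d['bbox'],rect(unproj(s,contour(d['mask']),.052,o)))
E
```

```text
clock: 16.32
tool_pos: [0.5376, -0.2385, 0.0619]
orientation: [-89.8, 0.1, 179.9]
force: [-0.1, -1.0, 0.2]
opening: 0.0175
[-0.06 -1.    0.19] [ 0.54 -0.24  0.06] 0.01753746692994444
0.72 [65.8, 33.4, 397.1, 353.1] (array([ 575.9, -214.5]), 138.3, 185.5, 4.75)
```

View pics/x12.png

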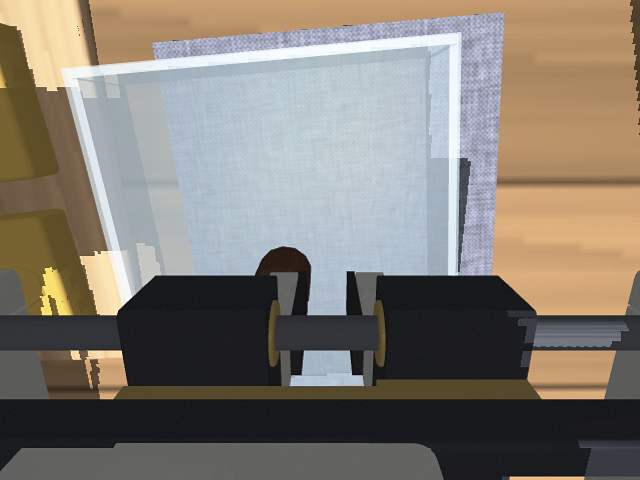

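The fingers passed straight through the knob with no contact force. The cover stayed at (0.537, -0.217). I'll back off well clear and test again.

```bash
python3 -m pendant '[[[0,-2,0,0,0,0,0.6],[0,-4,0,0,0,0,1],[0,-4,0,0,0,0,1],[0,-4,0,0,0,0,1],[0,-4,0,0,0,0,1],[0,0,0,0,0,0,1],[0,0,0,0,0,0,1]]]';  python3 - <<'E'
from plan import *
o=ctrl.get_obs();print(o['force'],o['tool_pos'],o['opening'])
s=snapshot('wrist');save('x13',s['image'])
for d in silhouettes(s,'cover'): print(round(d['confidence'],2),d['bbox'],rect(unproj(s,contour(d['mask']),.052,o)))
t=snapshot('side');save('x13s',cv2.resize(t['image'][180:380,200:400],None,fx=3,fy=3,interpolation=cv2.INTER_CUBIC))
E
```

```text
clock: 17.0
tool_pos: [0.5386, -0.2369, 0.2452]
orientation: [-89.8, 0.5, 179.9]
force: [-0.2, 0.3, -0.0]
opening: 0.0589
[-0.18  0.35 -0.05] [ 0.54 -0.24  0.25] 0.05890878020681273
0.79 [199.3, 78.3, 201.7, 221.8] (array([ 537.1, -217.7]), 217.1, 184.6, 4.43)
```

View pics/x13.png

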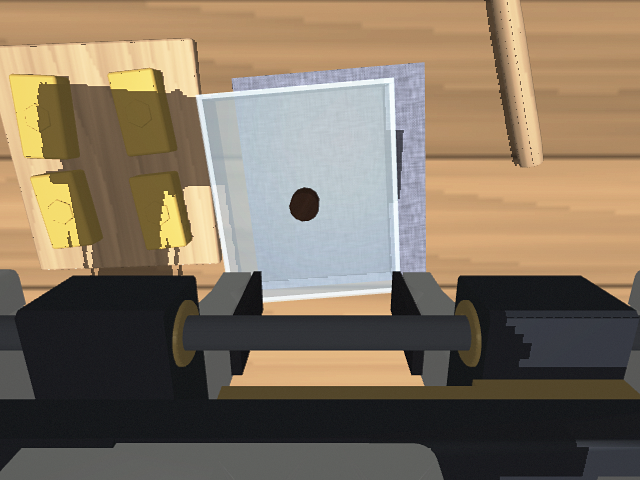

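View pics/x13s.png

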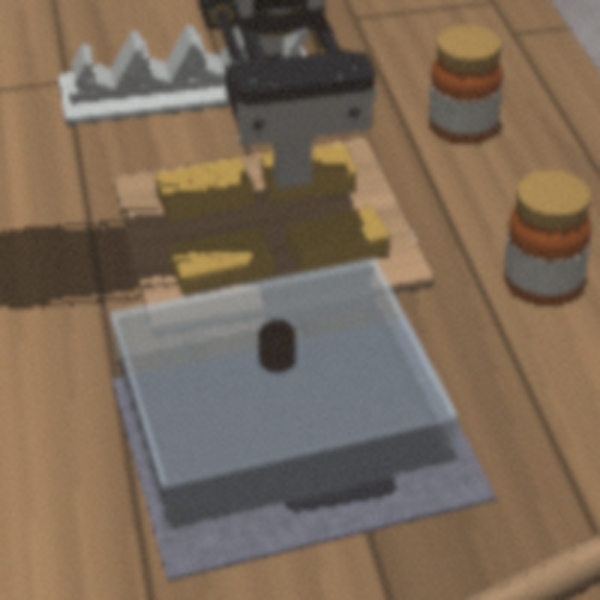

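```bash
python3 -m pendant '[[[0.1,3.5,-1.9,0,0,0,0.6],[0,4,0,0,0,0,0.6],[0,4,0,0,0,0,0.6],[0,3.5,0,0,0,0,0.6],[0,2.5,0,0,0,0,0.6],[0,1,0,0,0,0,0.4],[0,0,0,0,0,0,0.2],[0,0,0,0,0,0,0.2],[0,0,0,0,0,0,0.2],[0,0,0,0,0,0,0.2],[0,0,0,0,0,0,0.2],[0,0,0,0,0,0,0.2]]]'
```

```text
clock: 18.15
tool_pos: [0.5379, -0.2186, 0.0585]
orientation: [-89.8, 0.3, 179.9]
force: [0.3, 1.3, 4.9]
opening: 0.0255
```

```bash
python3 -m pendant '[[[0,-1.5,0,0,0,0,0],[0,-0.5,0,0,0,0,0],[-0.2,0,1,0,0,0,0],[-0.3,0,1.8,0,0,0,0],[0,1,0,0,0,0,0],[0,0.6,0,0,0,0,0],[0,0.3,0,0,0,0,0],[0,0.1,0,0,0,0,0],[0,0,0,0,0,0,0]]]'
```

```text
clock: 18.9
tool_pos: [0.5407, -0.247, 0.0575]
orientation: [-89.7, 0.0, 180.0]
force: [-4.4, -2.3, 8.3]
opening: 0.0254
```

```bash
python3 -m pendant '[[[0,0,0,0,0,0,0.7],[0,0,0,0,0,0,0.7],[0,0,0,0,0,0,0.7],[0,0,0,0,0,0,0.7],[0,0,0,0,0,0,0.7],[0,-3,0,0,0,0,1],[0,-4,0,0,0,0,1],[0,-4,0,0,0,0,1],[0,-2,0,0,0,0,1],[0,0,0,0,0,0,1]]]';  python3 - <<'E'
from plan import *
np.set_printoptions(precision=4,suppress=True)
o=ctrl.get_obs();print(o['force'],o['tool_pos'],o['opening'])
s=snapshot('wrist');save('x14',s['image'])
for d in silhouettes(s,'cover'): print(round(d['confidence'],2),d['bbox'],rect(unproj(s,contour(d['mask']),.052,o)))
np.set_printoptions(precision=2,suppress=True)
p,R=grasp_pose((.621,-.055),6.1,-40,z=.11); print(p)
chk(p,R,np.array([11,44,20,-3,-105,85.])); plan(p,R,8)
E
```

```text
clock: 19.73
tool_pos: [0.5443, -0.2468, 0.1931]
orientation: [-89.7, 0.6, 180.0]
force: [0.5, 0.5, -0.2]
opening: 0.0852
[ 0.4685  0.4646 -0.1747] [ 0.5443 -0.2468  0.1931] 0.08523484364061068
0.86 [203.8, 76.2, 230.4, 237.4] (array([ 543.8, -247.5]), 210.1, 186.2, 3.93)
[ 0.61 -0.06  0.11]
ik cost 9.1e-19 [  10.89   44.99   19.57   -3.18 -104.47   85.53]
dist mm 214.6 angle 40.7 step 26.82094164028086 5.088434315807601
[-0.8, 0.97, -2.37, 0.24, -0.75, -5.03]
[-0.91, 0.89, -2.36, 0.24, -0.75, -5.03]
[-1.01, 0.79, -2.35, 0.24, -0.75, -5.03]
[-1.11, 0.69, -2.34, 0.24, -0.75, -5.03]
[-1.19, 0.58, -2.33, 0.24, -0.75, -5.03]
[-1.27, 0.46, -2.32, 0.24, -0.75, -5.03]
[-1.34, 0.33, -2.3, 0.24, -0.75, -5.03]
[-1.39, 0.21, -2.29, 0.24, -0.75, -5.03]
```

View pics/x14.png

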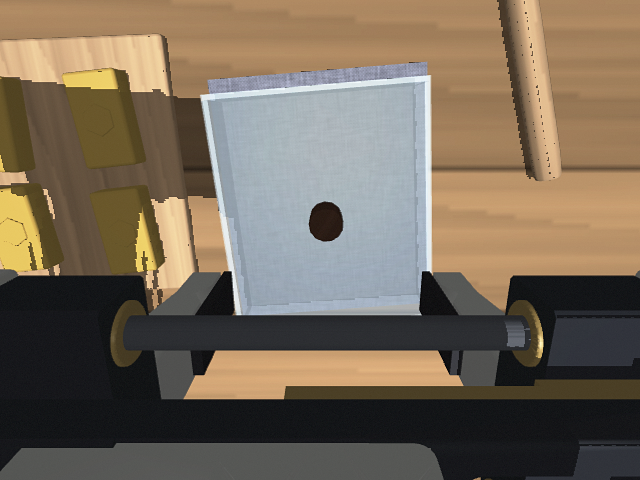

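```bash
python3 -m pendant '[[[-0.8,0.5,-2.4,0.2,-0.8,-5,1],[-0.9,0.8,-2.4,0.2,-0.8,-5,1],[-1,0.8,-2.4,0.2,-0.8,-5,1],[-1.1,0.7,-2.3,0.2,-0.8,-5,1],[-1.2,0.6,-2.3,0.2,-0.8,-5,1],[-1.3,0.5,-2.3,0.2,-0.7,-5,1],[-1.3,0.4,-2.3,0.2,-0.7,-5,1],[-1.4,0.2,-2.3,0.2,-0.7,-5,1],[0,0,0,0,0,0,1],[0,0,0,0,0,0,1]]]';  python3 - <<'E'
from plan import *
o=ctrl.get_obs();print(o['joint_pos'])
p,R=grasp_pose((.621,-.055),6.1,-40,z=.11); plan(p,R,1)
p,R=grasp_pose((.621,-.055),6.1,-40,z=.02); plan(p,R,5)
s=snapshot('wrist');save('x15',s['image'])
for d in silhouettes(s,'tablet0'): print(round(d['confidence'],2),d['bbox'],rect(unproj(s,contour(d['mask']),.036,o)))
E
```

```text
clock: 20.67
tool_pos: [0.6027, -0.0544, 0.1057]
orientation: [-90.4, -40.7, -173.5]
force: [-0.2, -0.0, 0.7]
opening: 0.0877
[  10.98   45.41   19.51   -3.46 -104.65   85.69]
dist mm 5.9 angle 0.8 step 5.865591430436121 0.7649349006901147
[0.04, -0.53, 0.26, 0.16, 0.27, 0.69]
dist mm 85.8 angle 0.8 step 17.165127050762205 0.15298698013802295
[-1.16, 1.26, 0.06, 0.03, 0.05, 0.14]
[-1.16, 1.26, 0.06, 0.03, 0.05, 0.14]
[-1.16, 1.27, 0.06, 0.03, 0.05, 0.14]
[-1.16, 1.27, 0.06, 0.03, 0.05, 0.14]
[-1.15, 1.27, 0.05, 0.03, 0.05, 0.14]
0.97 [141.7, 176.3, 94.1, 75.5] (array([535.7,  36.4]), 102.3, 54.1, 6.31)
0.85 [84.7, 46.3, 122.3, 140.6] (array([624.5,  40.7]), 50.3, 93.5, 88.08)
0.66 [283.6, 64.6, 95.1, 125.8] (array([628.5, -54. ]), 92.2, 44.6, 6.35)
0.63 [291.2, 186.3, 65.8, 75.5] (array([533.2, -59.3]), 104.6, 44.7, 6.06)
```

View pics/x15.png

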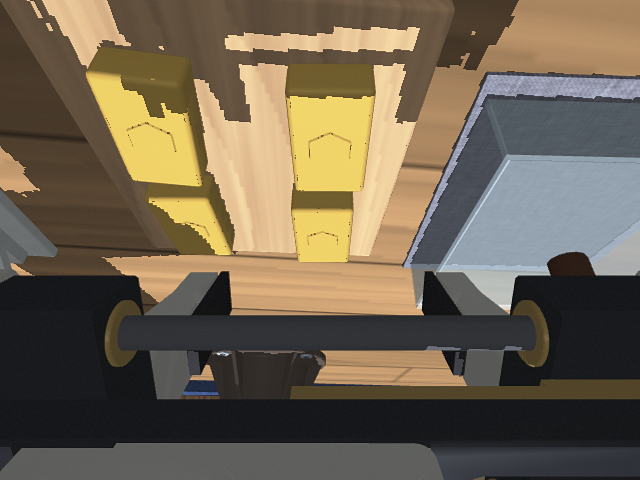

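```bash
python3 -m pendant '[[[-1.5,1.6,0.1,0.1,0.1,0.3,1],[-1.5,1.7,0.1,0.1,0.1,0.2,1],[-1.4,1.4,0.1,0,0,0.2,1],[-0.8,0.9,0,0,0,0,1],[-0.4,0.4,0,0,0,0,1],[0,0,0,0,0,0,1],[0,0,0,0,0,0,1]]]';  python3 - <<'E'
from plan import *
o=ctrl.get_obs();print(o['joint_pos'],o['tool_pos'])
p,R=grasp_pose((.621,-.055),6.1,-40,z=.02); print(p);plan(p,R,1)
E
```

```text
clock: 21.35
tool_pos: [0.6103, -0.0588, 0.0335]
orientation: [-90.0, -39.1, -174.0]
force: [-0.2, 0.1, 1.2]
opening: 0.0876
[ 10.7   48.59  16.66  -2.96 -97.05  86.02] [ 0.61 -0.06  0.03]
[ 0.61 -0.06  0.02]
dist mm 14.3 angle 0.9 step 14.306714983625655 0.9209537122391047
[-0.54, 1.3, -0.27, 0.04, -0.04, -0.92]
```

```bash
python3 -m pendant '[[[-0.3,0.6,-0.2,0,0,-0.9,1],[-0.2,0.6,0,0,0,0,1],[0,0,0,0,0,0,0.7],[0,0,0,0,0,0,0.5],[0,0,0,0,0,0,0.3],[0,0,0,0,0,0,0.2],[0,0,0,0,0,0,0.2],[0,0,0,0,0,0,0.2],[0,0,0,0,0,0,0.2]]]';  python3 - <<'E'
from plan import *
o=ctrl.get_obs();print(o['joint_pos'],o['tool_pos'])
E
```

```text
clock: 22.1
tool_pos: [0.6059, -0.0567, 0.0196]
orientation: [-90.0, -40.1, -173.9]
force: [-0.0, 0.8, 1.0]
opening: 0.0467
[ 10.86  49.67  16.36  -3.12 -96.67  85.98] [ 0.61 -0.06  0.02]
```

```bash
python3 -m pendant '[[[0,0,0,0,0,0,0.1],[0,0,0,0,0,0,0.1],[0,0,0,0,0,0,0.1]]]';  python3 -m pendant '[[[2,-2.4,0,0,0,0,0.1],[2,-2.4,0,0,0,0,0.1],[2,-2.4,0,0,0,0,0.1],[1,-1.2,0,0,0,0,0.1],[0,0,0,0,0,0,0.1]]]'
python3 - <<'E'
from plan import *
o=ctrl.get_obs();print(o['joint_pos'],o['tool_pos'],o['opening'])
s=snapshot('wrist');save('x16',s['image'])
s=snapshot('side');save('x16s',cv2.resize(s['image'][120:360,200:440],None,fx=2.5,fy=2.5,interpolation=cv2.INTER_CUBIC))
E
```

```text
clock: 22.35
tool_pos: [0.6059, -0.0568, 0.0196]
orientation: [-90.0, -40.1, -173.9]
force: [0.7, 0.7, 1.2]
opening: 0.0435
clock: 22.77
tool_pos: [0.6084, -0.057, 0.1331]
orientation: [-90.0, -39.7, -173.9]
force: [0.1, 0.4, -0.1]
opening: 0.0434
[  10.85   44.03   20.99   -3.15 -106.51   85.43] [ 0.61 -0.06  0.13] 0.04335550307357153
```

View pics/x16.png

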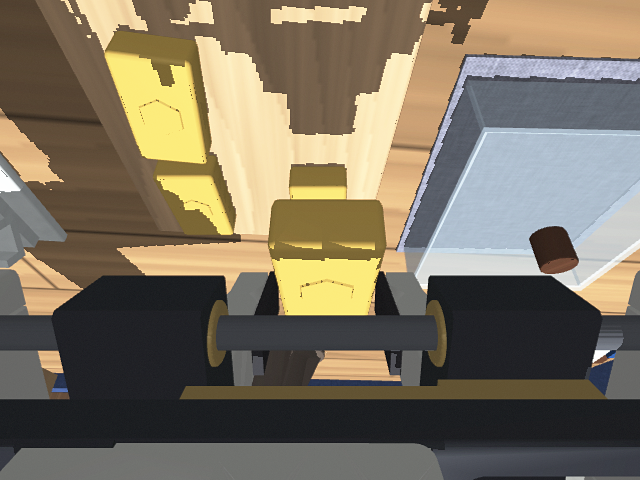

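View pics/x16s.png

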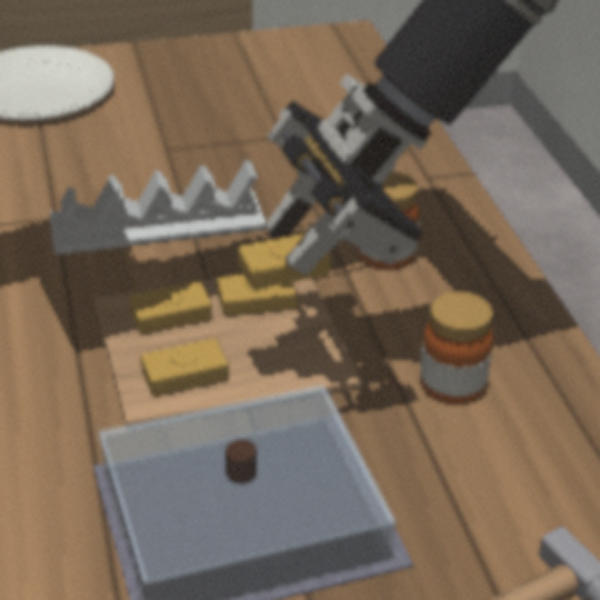

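```bash
cat >> plan.py <<'E'
def held(tcp,ori,c,yaw,z=.024):
    Rt=Rm(ori); t=Rt.T@(np.r_[c,z]-np.array(tcp)); Rel=ax('z',yaw).T@Rt
    return t,Rel
def place(i,hd,zz,xx=0.):
    t,Rel=hd; Rs,O=slotT(RACK,i); Rtab=np.c_[Rs[:,2],Rs[:,1],-Rs[:,0]]
    Rtool=Rtab@Rel; return O+Rs@np.array([xx,0,zz])-Rtool@t, Rtool
HA=held([.6059,-.0568,.0196],[-90,-40.1,-173.9],(.6205,-.055),6.1)
E
python3 - <<'E'
from plan import *
print(HA)
q=np.array([41,17,-35,30,-25,20.])
for zz in(.13,.08,.04):
    p,R=place(3,HA,zz); print(zz,p,Ro.from_matrix(R).as_euler('xyz',degrees=True)); q=chk(p,R,q)
p,R=place(3,HA,.13); plan(p,R,12)
E
```

```text
(array([-0.01, -0.01, -0.  ]), array([[-0.76, -0.64,  0.  ],
       [-0.  , -0.  , -1.  ],
       [ 0.64, -0.76,  0.  ]]))
0.13 [0.67 0.24 0.13] [-90.    19.9  179.46]
ik cost 5.3e-23 [ 41.07  17.04 -28.09  25.08 -32.22  28.53]
0.08 [0.65 0.24 0.08] [-90.    19.9  179.46]
ik cost 1.1e-20 [ 41.48  17.72 -36.08  32.97 -24.76  19.23]
0.04 [0.63 0.24 0.05] [-90.    19.9  179.46]
ik cost 3.1e-29 [ 39.89  18.47 -43.59  46.19 -17.81   6.51]
dist mm 300.1 angle 60.2 step 25.012383745964396 5.019405866321869
[-0.63, -0.51, -2.37, -0.1, 0.57, 4.99]
[-0.64, -0.45, -2.37, -0.1, 0.57, 4.99]
[-0.66, -0.39, -2.38, -0.1, 0.57, 4.99]
[-0.66, -0.33, -2.39, -0.1, 0.57, 4.99]
[-0.67, -0.26, -2.4, -0.1, 0.57, 4.99]
[-0.66, -0.2, -2.4, -0.1, 0.57, 4.99]
[-0.65, -0.14, -2.41, -0.1, 0.57, 4.99]
[-0.64, -0.08, -2.42, -0.1, 0.57, 4.99]
[-0.62, -0.02, -2.42, -0.1, 0.57, 4.99]
[-0.6, 0.04, -2.43, -0.1, 0.57, 4.99]
[-0.57, 0.09, -2.43, -0.1, 0.57, 4.99]
[-0.53, 0.14, -2.44, -0.1, 0.57, 4.99]
```

```bash
python3 -m pendant '[[[-0.6,-0.6,-2.4,-0.1,0.6,5,0.1],[-0.6,-0.5,-2.4,-0.1,0.6,5,0.1],[-0.7,-0.4,-2.4,-0.1,0.6,5,0.1],[-0.7,-0.3,-2.4,-0.1,0.6,5,0.1],[-0.7,-0.3,-2.4,-0.1,0.6,5,0.1],[-0.7,-0.2,-2.4,-0.1,0.6,5,0.1],[-0.6,-0.1,-2.4,-0.1,0.6,5,0.1],[-0.6,-0.1,-2.4,-0.1,0.5,5,0.1],[-0.6,0,-2.4,-0.1,0.5,5,0.1],[-0.6,0,-2.4,-0.1,0.5,5,0.1],[-0.6,0.1,-2.4,-0.1,0.5,5,0.1],[-0.5,0.1,-2.4,-0.1,0.5,5,0.1]]]';  python3 -m pendant '[[[0,0,0,0,0,0,0.1],[0,0,0,0,0,0,0.1]]]'
python3 - <<'E'
from plan import *
o=ctrl.get_obs();print(o['joint_pos'],o['opening'])
p,R=place(3,HA,.13); plan(p,R,1)
s=snapshot('wrist');save('x17',s['image'])
s=snapshot('side');save('x17s',cv2.resize(s['image'][120:360,200:440],None,fx=2.5,fy=2.5,interpolation=cv2.INTER_CUBIC))
E
```

```text
clock: 23.87
tool_pos: [0.6723, 0.2334, 0.1277]
orientation: [-89.8, 19.5, 179.7]
force: [2.9, -2.6, -1.0]
opening: 0.0441
clock: 24.03
tool_pos: [0.6706, 0.2302, 0.1257]
orientation: [-89.5, 19.1, 179.9]
force: [0.4, -1.8, -1.1]
opening: 0.0439
[ 40.79  17.19 -27.48  23.79 -33.31  30.38] 0.043928768653293204
dist mm 6.6 angle 1.0 step 6.6207848561170755 0.9649093567045703
[-0.26, -0.12, -0.6, -0.4, 0.39, 0.79]
```

View pics/x17.png

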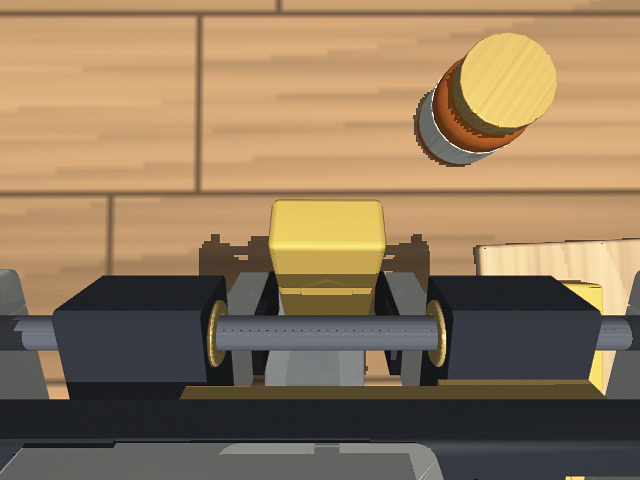

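View pics/x17s.png

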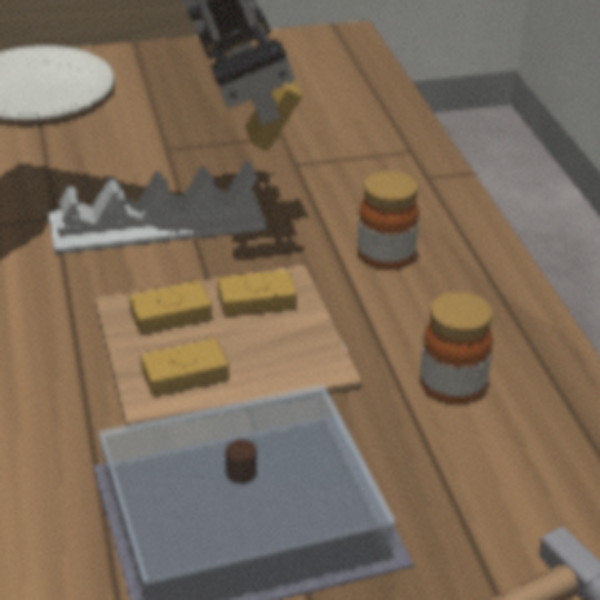

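```bash
python3 -m pendant '[[[-0.2,-0.1,-0.6,-0.4,0.4,0.8,0.1],[0,0,0,0,0,0,0.1],[0,0,0,0,0,0,0.1]]]'
python3 - <<'E'
from plan import *
p,R=place(3,HA,.13); plan(p,R,1)
p,R=place(3,HA,.065); plan(p,R,4)
E
```

```text
clock: 24.38
tool_pos: [0.6758, 0.2361, 0.1301]
orientation: [-90.2, 20.1, 179.2]
force: [-0.7, -0.3, -1.6]
opening: 0.0437
dist mm 4.0 angle 0.4 step 3.968176229090171 0.3824314790708479
[0.38, 0.13, -0.01, 0.13, -0.28, -0.22]
dist mm 68.7 angle 0.4 step 17.17754599803747 0.09560786976771198
[1.34, 1.07, 0.01, 0.03, -0.07, -0.05]
[1.34, 1.07, 0.0, 0.03, -0.07, -0.05]
[1.34, 1.08, 0.0, 0.03, -0.07, -0.05]
[1.34, 1.08, 0.0, 0.03, -0.07, -0.05]
```

```bash
python3 -m pendant '[[[1.3,1,0,0,-0.1,0,0.1],[1.3,1,0,0,-0.1,0,0.1],[1.3,1.1,0,0,-0.1,0,0.1],[1.4,1.1,0,0,0,-0.2,0.1],[0,0,0,0,0,0,0.1],[0,0,0,0,0,0,0.1]]]'
python3 - <<'E'
from plan import *
p,R=place(3,HA,.065); plan(p,R,1)
s=snapshot('wrist');save('x18',s['image'])
s=snapshot('side');save('x18s',cv2.resize(s['image'][140:240,210:330],None,fx=6,fy=6,interpolation=cv2.INTER_CUBIC))
s=snapshot('top');save('x18t',cv2.resize(s['image'][190:350,100:260],None,fx=3.7,fy=3.7,interpolation=cv2.INTER_CUBIC))
p,R=place(3,HA,.040); plan(p,R,2)
E
```

```text
clock: 24.88
tool_pos: [0.6401, 0.236, 0.0721]
orientation: [-90.0, 19.9, 179.5]
force: [0.2, -0.7, -0.1]
opening: 0.044
dist mm 0.9 angle 0.1 step 0.9238527888435571 0.08628201485496413
[0.02, 0.08, -0.05, 0.05, 0.07, 0.01]
dist mm 27.9 angle 0.3 step 13.964387150299393 0.13445999184722698
[1.06, 0.91, 0.07, 0.11, 0.01, -0.08]
[1.06, 0.91, 0.07, 0.11, 0.01, -0.08]
```

View pics/x18.png

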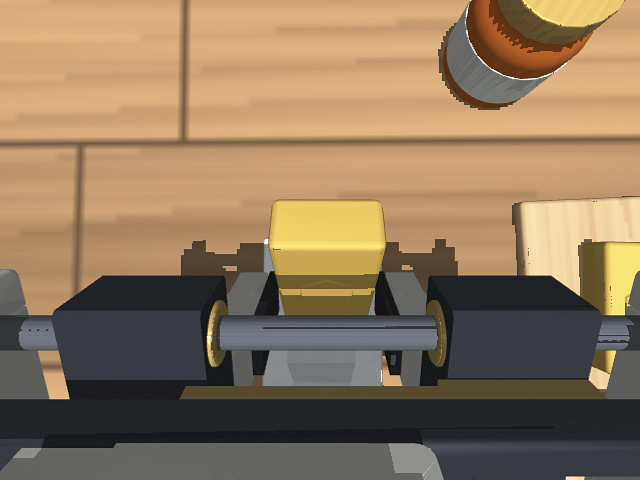

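View pics/x18s.png

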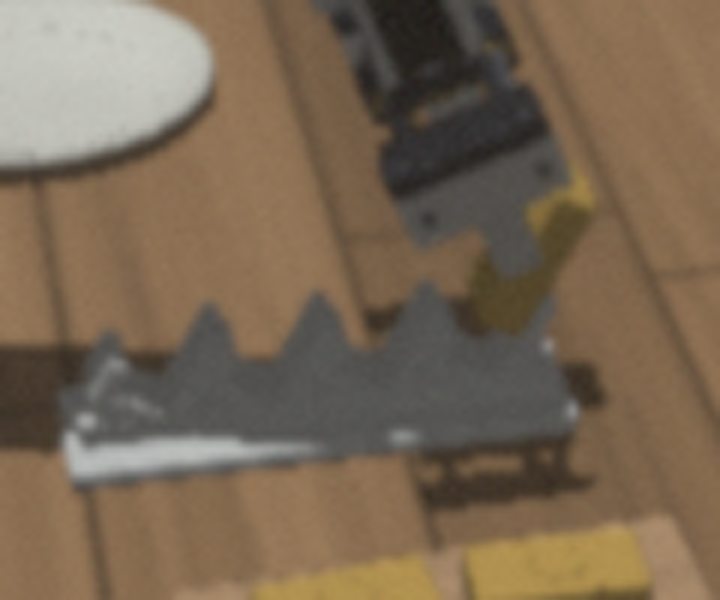

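View pics/x18t.png

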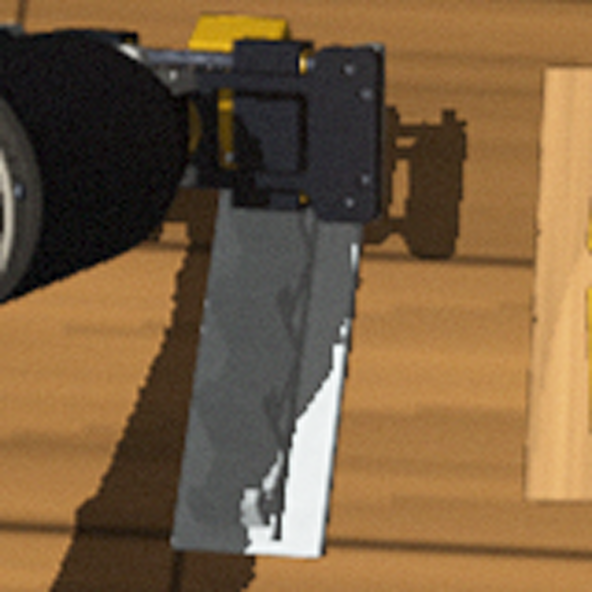

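```bash
python3 -m pendant '[[[0.6,0.5,0.1,0.1,0,-0.1,0.1],[0.6,0.5,0.1,0.1,0,-0.1,0.1],[0.5,0.4,0,0,0,0,0.1],[0.2,0.2,0,0,0,0,0.1],[0,0,0,0,0,0,0.1],[0,0,0,0,0,0,0.1]]]'
python3 - <<'E'
from plan import *
o=ctrl.get_obs();print(o['joint_pos'],o['force'])
p,R=place(3,HA,.040); plan(p,R,1)
E
```

```text
clock: 25.53
tool_pos: [0.6283, 0.2355, 0.0518]
orientation: [-90.0, 19.8, 179.5]
force: [-0.3, -0.1, -0.9]
opening: 0.044
[ 40.15  18.37 -43.01  44.5  -18.41   8.09] [-0.29 -0.12 -0.92]
dist mm 2.5 angle 0.1 step 2.481853140464414 0.10537717477668701
[0.12, 0.18, -0.11, -0.03, 0.06, 0.09]
```

```bash
python3 -m pendant '[[[0.2,0.2,-0.1,0,0,0,0.1],[0.1,0.1,0,0,0,0,0.1],[0,0,0,0,0,0,0.1]]]'
python3 - <<'E'
from plan import *
o=ctrl.get_obs();print(o['force'])
p,R=place(3,HA,.040); plan(p,R,1)
E
```

```text
clock: 25.78
tool_pos: [0.6281, 0.2372, 0.0502]
orientation: [-90.0, 20.0, 179.5]
force: [0.6, -3.3, 9.7]
opening: 0.0437
[ 0.63 -3.3   9.7 ]
dist mm 0.9 angle 0.1 step 0.861132538231503 0.12561557573646853
[0.05, 0.03, 0.06, 0.04, 0.02, -0.12]
```

```bash
python3 -m pendant '[[[0,0,0,0,0,0,0.55],[0,0,0,0,0,0,0.6],[0,0,0,0,0,0,0.7],[0,0,0,0,0,0,0.7],[0,-1,0,0,0,0,0.8],[0,-3,0,0,0,0,0.9],[0,-4,0,0,0,0,1],[0,-4,0,0,0,0,1],[0,-3,0,0,0,0,1],[0,0,0,0,0,0,1]]]'
python3 - <<'E'
from plan import *
o=ctrl.get_obs();print(o['joint_pos'],o['tool_pos'],o['opening'])
s=snapshot('wrist');save('x19',s['image'])
s=snapshot('side');save('x19s',cv2.resize(s['image'][140:240,210:330],None,fx=6,fy=6,interpolation=cv2.INTER_CUBIC))
E
```

```text
clock: 26.62
tool_pos: [0.576, 0.24, 0.1956]
orientation: [-90.4, 20.2, 179.5]
force: [1.6, 0.8, 0.5]
opening: 0.0875
[ 49.18   5.36 -32.99  23.5  -40.44  23.9 ] [0.58 0.24 0.2 ] 0.08752334573072715
```

View pics/x19.png

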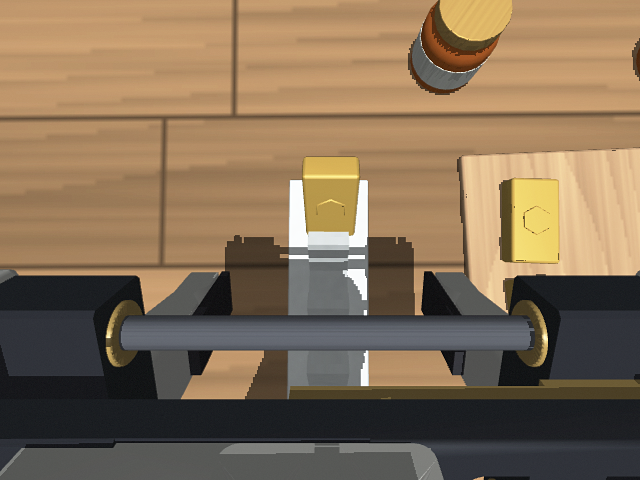

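View pics/x19s.png

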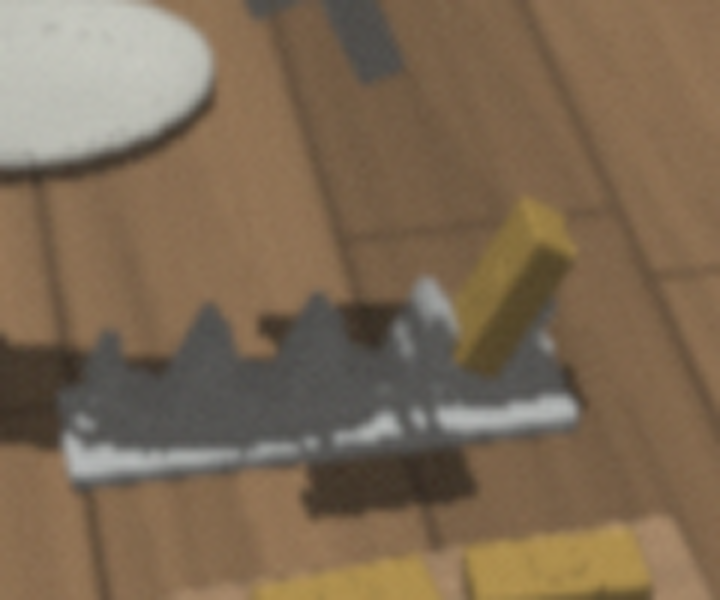

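Run:
```python
from plan import *
np.set_printoptions(precision=4,suppress=True)
o=ctrl.get_obs();s=snapshot('wrist')
im=s['image'].astype(int)
save('x20',cv2.resize(s['image'][140:300,250:410],None,fx=4.9,fy=3.7,interpolation=cv2.INTER_NEAREST))
for v in (190,200,210,225):
    row=im[v]; 
    print(v,''.join(['w' if min(p)>180 else ('y' if p[2]<110 and p[0]>180 else ('g' if max(p)-min(p)<25 else '.')) for p in row[280:380]]))
print(unproj(s,[[290,200],[368,200]],.01,o))
print(unproj(s,[[306,232],[355,232]],.04,o), unproj(s,[[303,178],[359,178]],.1,o))
```

```text
190 ......wwwwwwwwwwwwww...yyyyyyyyyyyyyyyyyyyyyyyyyyyyyyyyyyyyyyyyyyyyyyyyyy...wwwwwwwwww..............
200 ......wwwwwwwwwwwwwwg...yyyyyyyyyyyyyyyyyyyyyyyyyyyyyyy.yyyyyyyyyyyyyyyy...wwwwwwwwwww..............
210 ......wwwwwwwwwwwwwwwg..yyyyyyyyy..yyyyyyyyyyyyyyyyyyyyyyyyyy.yyyyyyyyy...wwwwwwwwwwww..............
225 ......wwwwwwwwwwwwwwwww...y.yyyyyyyyyyyyyyyyyyyyyyyyyyyyyyyyyyyyyyyyyy...wwwwwwwwwwwww..............
[[0.6381 0.2729 0.01  ]
 [0.6375 0.1953 0.01  ]]
[[0.6047 0.2555 0.04  ]
 [0.6043 0.2109 0.04  ]] [[0.6428 0.2543 0.1   ]
 [0.6424 0.2118 0.1   ]]
```

View pics/x20.png

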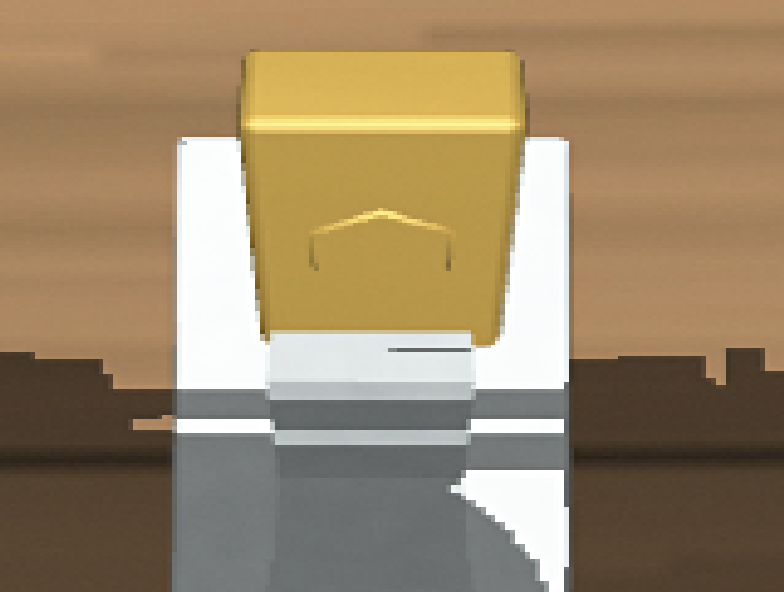

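Tablet A is leaning on the slot 3 backrest and is right down. It sits about 2 mm to the -y side, so I'll shift the rack estimate by +2 mm in y. Next is the far-left tablet.

```bash
sed -i 's/^RACK=.*/RACK=(.5363,.2397,-.54)/' plan.py
python3 - <<'E'
from plan import *
p,R=grasp_pose((.617,.0433),-2,-40,z=.09); print(p)
chk(p,R,np.array([15,44,20,-9,-105,75.])); plan(p,R,11)
E
```

```text
[0.6  0.04 0.09]
ik cost 5.2e-28 [  14.98   45.61   21.43  -11.17 -104.29   74.04]
dist mm 218.8 angle 59.8 step 19.888277720914246 5.436144528971173
[0.06, 0.93, 1.76, -0.03, 0.14, -5.43]
[-0.04, 0.93, 1.76, -0.03, 0.14, -5.43]
[-0.13, 0.92, 1.76, -0.03, 0.14, -5.43]
[-0.22, 0.91, 1.76, -0.03, 0.14, -5.43]
[-0.31, 0.88, 1.76, -0.03, 0.14, -5.43]
[-0.4, 0.85, 1.76, -0.03, 0.14, -5.43]
[-0.48, 0.8, 1.75, -0.03, 0.14, -5.43]
[-0.56, 0.75, 1.75, -0.03, 0.14, -5.43]
[-0.63, 0.7, 1.75, -0.03, 0.14, -5.43]
[-0.7, 0.63, 1.75, -0.03, 0.14, -5.43]
[-0.76, 0.56, 1.75, -0.03, 0.14, -5.43]
```

```bash
python3 -m pendant '[[[0,0.5,1.8,0,0.1,-5.4,1],[0,0.6,1.8,0,0.1,-5.4,1],[-0.1,0.9,1.8,0,0.1,-5.4,1],[-0.2,0.9,1.8,0,0.1,-5.4,1],[-0.3,0.9,1.8,0,0.1,-5.4,1],[-0.4,0.9,1.8,0,0.1,-5.4,1],[-0.5,0.8,1.8,0,0.2,-5.4,1],[-0.6,0.8,1.7,0,0.2,-5.4,1],[-0.6,0.8,1.7,0,0.2,-5.4,1],[-0.7,0.8,1.7,0,0.2,-5.4,1],[-0.8,0.8,1.7,0,0.2,-5.4,1],[0,0,0,0,0,0,1]]]'
python3 - <<'E'
from plan import *
o=ctrl.get_obs();print(o['joint_pos'])
p,R=grasp_pose((.617,.0433),-2,-40,z=.09); plan(p,R,1)
p,R=grasp_pose((.617,.0433),-2,-40,z=.022); plan(p,R,4)
E
```

```text
clock: 27.77
tool_pos: [0.5949, 0.038, 0.0796]
orientation: [-88.9, -40.9, 176.9]
force: [-4.4, 0.5, -6.1]
opening: 0.0875
[  14.83   46.18   20.37  -10.84 -103.73   73.72]
dist mm 13.9 angle 1.3 step 13.91762592778097 1.2994909282374714
[0.17, -1.25, -0.6, -0.43, -0.82, 0.92]
dist mm 58.3 angle 1.3 step 14.572585878612989 0.32487273205936784
[-1.07, 0.97, -0.17, -0.11, -0.2, 0.23]
[-1.07, 0.98, -0.17, -0.11, -0.2, 0.23]
[-1.06, 0.98, -0.16, -0.11, -0.2, 0.23]
[-1.06, 0.99, -0.16, -0.11, -0.2, 0.23]
```

```bash
python3 -m pendant '[[[-0.5,0,-0.2,-0.1,-0.2,0.2,1],[-1.1,1,-0.2,-0.1,-0.2,0.2,1],[-1.1,1,-0.1,-0.1,-0.2,0.2,1],[-0.6,0.5,-0.1,-0.1,-0.2,0.2,1],[0,0,0,0,0,0,1],[0,0,0,0,0,0,1]]]'
python3 - <<'E'
from plan import *
p,R=grasp_pose((.617,.0433),-2,-40,z=.020); plan(p,R,2)
E
```

```text
clock: 28.27
tool_pos: [0.6086, 0.049, 0.0538]
orientation: [-90.4, -38.5, 178.7]
force: [0.1, -0.7, -0.2]
opening: 0.0876
dist mm 34.9 angle 1.6 step 17.432026959233106 0.8132342362039118
[-0.8, 1.53, 0.28, -0.01, 0.27, -0.77]
[-0.82, 1.51, 0.27, -0.01, 0.27, -0.77]
```

```bash
python3 -m pendant '[[[-0.8,1.5,0.3,0,0.3,-0.8,1],[-0.5,0.9,0.2,0,0.3,-0.8,1],[-0.2,0.4,0.1,0,0,0,0.9],[0,0,0,0,0,0,0.8],[0,0,0,0,0,0,0.7]]]'
python3 - <<'E'
from plan import *
p,R=grasp_pose((.617,.0433),-2,-40,z=.020); plan(p,R,1)
E
```

```text
clock: 28.68
tool_pos: [0.6025, 0.0425, 0.0216]
orientation: [-89.9, -40.2, 177.8]
force: [-0.2, 0.1, 1.0]
opening: 0.0729
dist mm 2.1 angle 0.2 step 2.135691343178154 0.21194261785065055
[-0.06, 0.16, -0.13, -0.01, -0.13, 0.17]
```

```bash
python3 -m pendant '[[[-0.1,0.2,-0.1,0,-0.1,0.2,0.4],[0,0,0,0,0,0,0.1],[0,0,0,0,0,0,0.1],[0,0,0,0,0,0,0.1],[0,0,0,0,0,0,0.1],[0,0,0,0,0,0,0.1],[0,0,0,0,0,0,0.1],[0,0,0,0,0,0,0.1]]]'; python3 -m pendant '[[[1,-1.2,0,0,0,0,0.1],[2,-2.4,0,0,0,0,0.1],[2,-2.4,0,0,0,0,0.1],[2,-2.4,0,0,0,0,0.1],[0,0,0,0,0,0,0.1],[0,0,0,0,0,0,0.1]]]'
python3 - <<'E'
from plan import *
o=ctrl.get_obs();print(o['joint_pos'])
s=snapshot('wrist');save('x21',s['image'])
E
```

```text
clock: 29.35
tool_pos: [0.6023, 0.0437, 0.0198]
orientation: [-90.0, -39.9, 178.0]
force: [0.9, 1.1, 3.1]
opening: 0.0437
clock: 29.85
tool_pos: [0.6037, 0.0436, 0.1319]
orientation: [-90.1, -39.6, 178.0]
force: [-0.3, -0.2, -1.5]
opening: 0.044
[  14.94   43.67   23.56  -11.32 -107.92   73.29]
```

View pics/x21.png

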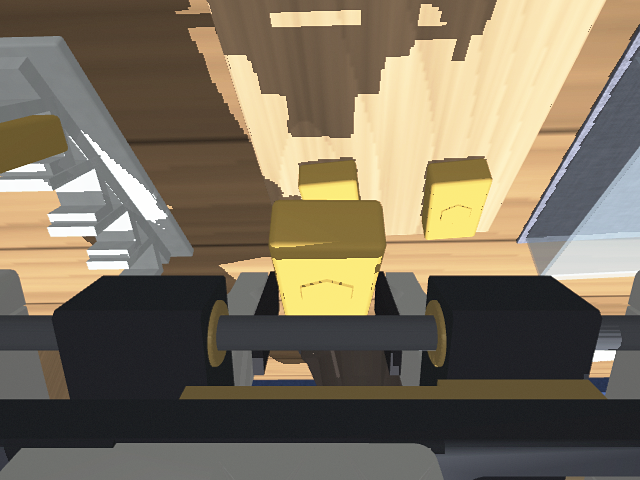

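```bash
cat >> plan.py <<'E'
HD=held([.6023,.0437,.0198],[-90,-39.9,178.0],(.6168,.0436),-2)
E
python3 - <<'E'
from plan import *
q=np.array([43,13,-30,30,-30,20.])
for zz in(.13,.04):
    p,R=place(2,HD,zz); print(zz,p); q=chk(p,R,q)
p,R=place(2,HD,.13); plan(p,R,12)
E
```

```text
0.13 [0.62 0.24 0.13]
ik cost 5.7e-21 [ 44.73  12.74 -35.24  28.54 -30.74  21.48]
0.04 [0.57 0.24 0.05]
ik cost 3.1e-28 [ 41.23  14.48 -51.18  56.16 -16.    -5.1 ]
dist mm 195.5 angle 59.9 step 16.290899473837463 4.9943844739857495
[-0.07, -0.03, -1.63, 0.03, -0.13, 4.99]
[-0.08, -0.03, -1.63, 0.03, -0.13, 4.99]
[-0.08, -0.02, -1.63, 0.03, -0.13, 4.99]
[-0.09, -0.01, -1.63, 0.03, -0.13, 4.99]
[-0.09, -0.01, -1.63, 0.03, -0.13, 4.99]
[-0.1, -0.0, -1.63, 0.03, -0.13, 4.99]
[-0.1, 0.01, -1.63, 0.03, -0.13, 4.99]
[-0.1, 0.02, -1.63, 0.03, -0.13, 4.99]
[-0.1, 0.02, -1.63, 0.03, -0.13, 4.99]
[-0.1, 0.03, -1.63, 0.03, -0.13, 4.99]
[-0.11, 0.04, -1.63, 0.03, -0.13, 4.99]
[-0.11, 0.05, -1.62, 0.03, -0.13, 4.99]
```

```bash
python3 -m pendant '[[[-0.1,-0.5,-0.6,0,-0.1,6,0.1],[-0.1,-0.5,-1,0,-0.1,6,0.1],[-0.1,0,-1.4,0,-0.2,6,0.1],[-0.1,0,-1.6,0,-0.2,6,0.1],[-0.1,0,-1.8,0,-0.2,6,0.1],[-0.1,0,-1.8,0,-0.2,6,0.1],[-0.1,0,-1.8,0,-0.2,6,0.1],[-0.1,0.2,-1.8,0,-0.2,6,0.1],[-0.1,0.3,-1.9,0,-0.1,6,0.1],[-0.1,0.3,-2,0,-0.1,6,0.1],[-0.1,0.3,-2,0,0,0,0.1],[0,0,-1.5,0,0,0,0.1]]]'; python3 -m pendant '[[[0,0,0,0,0,0,0.1],[0,0,0,0,0,0,0.1]]]'
python3 - <<'E'
from plan import *
o=ctrl.get_obs();print(o['joint_pos'])
p,R=place(2,HD,.13); plan(p,R,1)
E
```

```text
clock: 30.9
tool_pos: [0.6234, 0.224, 0.1236]
orientation: [-89.6, 18.2, 179.4]
force: [1.1, 1.0, -0.7]
opening: 0.0436
clock: 31.07
tool_pos: [0.6276, 0.2267, 0.1265]
orientation: [-89.9, 18.5, 179.2]
force: [-0.0, -0.1, -0.5]
opening: 0.0437
[ 43.11  13.81 -31.96  23.85 -33.07  27.29]
dist mm 14.9 angle 1.7 step 14.90940481060282 1.672358935853452
[0.81, -0.43, -1.17, -0.17, -0.21, 1.65]
```

```bash
python3 -m pendant '[[[0.4,-0.2,-0.6,-0.1,-0.1,0.8,0.1],[0.4,-0.2,-0.6,-0.1,-0.1,0.8,0.1],[0,0,0,0,0,0,0.1],[0,0,0,0,0,0,0.1]]]'
python3 - <<'E'
from plan import *
p,R=place(2,HD,.13); plan(p,R,1)
p,R=place(2,HD,.06); plan(p,R,4)
E
```

```text
clock: 31.4
tool_pos: [0.6187, 0.2371, 0.1276]
orientation: [-90.0, 20.0, 179.4]
force: [-1.1, 0.3, -1.4]
opening: 0.0439
dist mm 1.5 angle 0.1 step 1.4661681596779097 0.11074894365945201
[-0.01, -0.03, -0.14, -0.02, -0.09, 0.07]
dist mm 69.8 angle 0.1 step 17.440271883333356 0.027687235914863002
[1.34, 1.12, -0.03, -0.01, -0.02, 0.02]
[1.34, 1.12, -0.03, -0.01, -0.02, 0.02]
[1.34, 1.12, -0.04, -0.01, -0.02, 0.02]
[1.34, 1.12, -0.04, -0.01, -0.02, 0.02]
```

```bash
python3 -m pendant '[[[1.3,1.1,-0.1,0,0,0,0.1],[1.4,1.2,-0.1,0,0,0,0.1],[1.3,1.1,0,0,0,0,0.1],[1.3,1.1,0,0,0,0,0.1],[0,0,0,0,0,0,0.1],[0,0,0,0,0,0,0.1]]]'
python3 - <<'E'
from plan import *
p,R=place(2,HD,.06); plan(p,R,1)
p,R=place(2,HD,.04); plan(p,R,2)
s=snapshot('side');save('x22s',cv2.resize(s['image'][140:240,210:330],None,fx=6,fy=6,interpolation=cv2.INTER_CUBIC))
E
```

```text
clock: 31.9
tool_pos: [0.5845, 0.2384, 0.0669]
orientation: [-89.9, 20.0, 179.4]
force: [0.0, -1.2, -0.3]
opening: 0.0439
dist mm 1.1 angle 0.2 step 1.0611376510316666 0.16878901562198187
[0.07, -0.07, -0.05, -0.12, -0.08, 0.09]
dist mm 20.1 angle 0.2 step 10.046980207354473 0.08439450781099093
[0.8, 0.61, -0.02, -0.06, -0.04, 0.04]
[0.8, 0.61, -0.02, -0.06, -0.04, 0.04]
```

View pics/x22s.png

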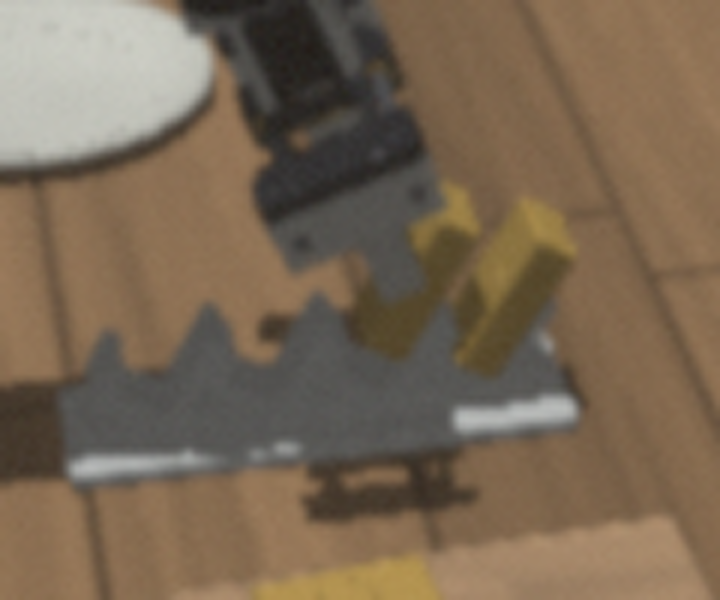

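The tablet is going into slot 2, between the ridge peaks at (320,295) and (440,310). I'll lower it the rest of the way.

```bash
python3 -m pendant '[[[0.6,0.5,0,-0.1,0,0.1,0.1],[0.6,0.5,0,0,0,0,0.1],[0.3,0.2,0,0,0,0,0.1],[0.2,0.2,0,0,0,0,0.1],[0,0,0,0,0,0,0.1],[0,0,0,0,0,0,0.1]]]'
python3 - <<'E'
from plan import *
p,R=place(2,HD,.04); print(p);plan(p,R,1)
o=ctrl.get_obs();print(o['force'],o['tool_pos'])
E
```

```text
clock: 32.45
tool_pos: [0.5754, 0.2409, 0.0506]
orientation: [-90.2, 20.4, 179.3]
force: [0.7, -0.3, 4.6]
opening: 0.0434
[0.57 0.24 0.05]
dist mm 2.7 angle 0.4 step 2.6954570107332434 0.3569603965607022
[0.18, -0.0, 0.2, 0.2, -0.12, -0.27]
[ 0.68 -0.29  4.64] [0.58 0.24 0.05]
```

```bash
python3 -m pendant '[[[0.1,0,0.1,0.1,0,-0.2,0.1],[0,0,0,0,0,0,0.1]]]'; python3 -m pendant '[[[0,0,0,0,0,0,0.55],[0,0,0,0,0,0,0.6],[0,0,0,0,0,0,0.7],[0,0,0,0,0,0,0.7],[0,-1,0,0,0,0,0.8],[0,-3,0,0,0,0,0.9],[0,-4,0,0,0,0,1],[0,-4,0,0,0,0,1],[0,-3,0,0,0,0,1],[0,0,0,0,0,0,1],[0,0,0,0,0,0,1]]]'
python3 - <<'E'
from plan import *
o=ctrl.get_obs();print(o['joint_pos'],o['tool_pos'],o['opening'])
s=snapshot('wrist');save('x23',cv2.resize(s['image'][100:300,230:430],None,fx=3,fy=3,interpolation=cv2.INTER_NEAREST))
s=snapshot('side');save('x23s',cv2.resize(s['image'][140:240,210:330],None,fx=6,fy=6,interpolation=cv2.INTER_CUBIC))
E
```

```text
clock: 32.62
tool_pos: [0.5748, 0.2409, 0.0508]
orientation: [-90.2, 20.2, 179.3]
force: [3.7, 0.6, 5.8]
opening: 0.0438
clock: 33.53
tool_pos: [0.5212, 0.2408, 0.19]
orientation: [-90.2, 20.1, 179.4]
force: [-0.9, 0.7, -0.3]
opening: 0.0874
[ 54.55   1.06 -39.04  25.4  -40.73  16.82] [0.52 0.24 0.19] 0.08743419350432136
```

View pics/x23.png

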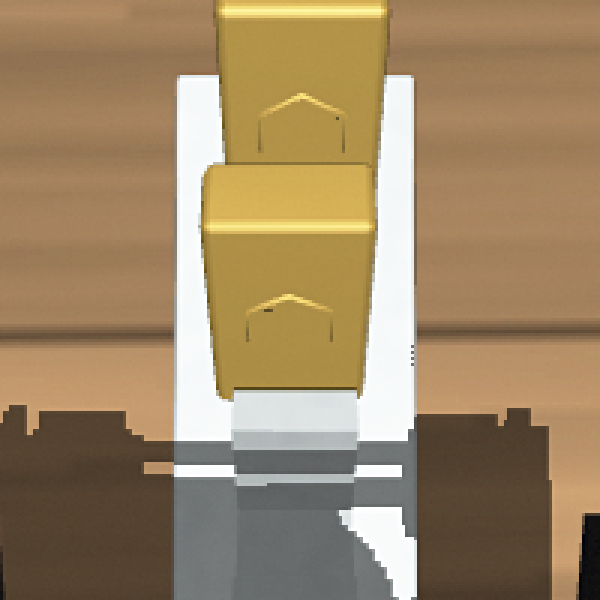

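View pics/x23s.png

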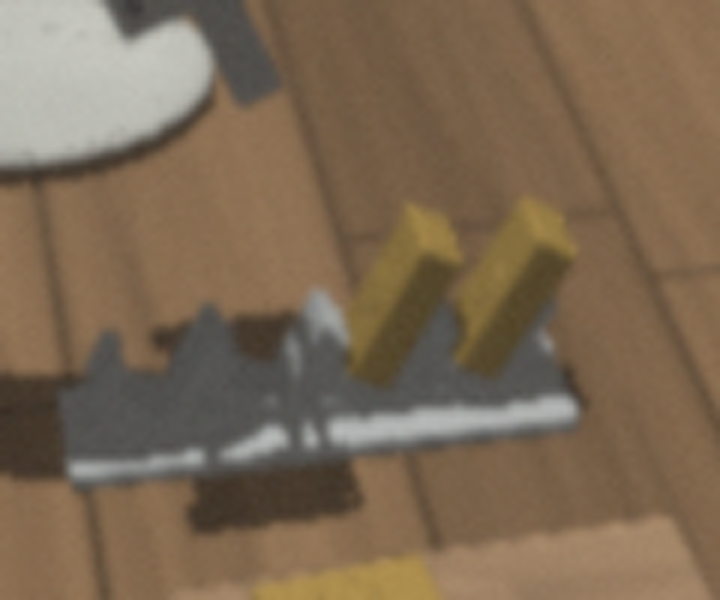

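```bash
sed -i 's/^RACK=.*/RACK=(.5363,.2395,-.54)/' plan.py
python3 - <<'E'
from plan import *
for th in(-40,-45,-50):
  for i in(1,0):
    p,R=grasp_pose((.5228,.039),5.7,th,z=.021); Hx=(R.T@(np.array([.5228,.039,.024])-p),ax('z',5.7).T@R)
    q=np.array([47,10,-40,25,-30,15.])
    for zz in(.12,.04):
        pp,RR=place(i,Hx,zz); print(th,i,zz,end=' '); q=chk(pp,RR,q)
p,R=grasp_pose((.5228,.039),5.7,-45,z=.09); print(p)
chk(p,R,np.array([20,40,5,-9,-100,75.])); plan(p,R,11)
E
```

```text
-40 1 0.12 ik cost 6.2e-20 [ 49.17   8.55 -43.06  32.45 -29.09  13.  ]
-40 1 0.04 ik cost 6.6e-23 [ 43.97  10.59 -57.16  61.51 -15.83 -13.31]
-40 0 0.12 ik cost 5.5e-22 [ 54.36   4.24 -48.65  34.3  -29.77   6.16]
-40 0 0.04 ik cost 9.9e-04 [ 54.23   7.97 -57.28  45.51 -20.99  -7.2 ]
-45 1 0.12 ik cost 2.6e-21 [ 48.43  10.64 -34.72  19.29 -36.23  26.25]
-45 1 0.04 ik cost 8.4e-27 [ 50.43  12.66 -46.68  29.71 -23.93  12.46]
-45 0 0.12 ik cost 8.7e-28 [ 53.49   6.28 -40.67  20.91 -35.94  19.73]
-45 0 0.04 ik cost 6.4e-24 [ 55.55   8.69 -52.84  32.79 -23.37   4.24]
-50 1 0.12 ik cost 2.6e-24 [ 46.37  12.94 -27.36  10.65 -43.33  35.73]
-50 1 0.04 ik cost 5.3e-24 [ 49.53  14.74 -37.6   14.54 -32.03  27.96]
-50 0 0.12 ik cost 3.2e-26 [ 51.13   8.59 -33.4   11.66 -42.36  30.09]
-50 0 0.04 ik cost 2.3e-20 [ 54.82  10.76 -43.85  16.26 -30.68  20.98]
[0.51 0.04 0.09]
ik cost 2.9e-24 [  18.59   41.2     8.08   -9.25 -101.01   79.02]
dist mm 224.0 angle 65.2 step 20.363260791656693 5.92845133497203
[0.39, 0.8, 1.83, 0.13, -0.59, -5.9]
[0.33, 0.84, 1.83, 0.13, -0.59, -5.9]
[0.26, 0.87, 1.82, 0.13, -0.59, -5.9]
[0.19, 0.9, 1.82, 0.13, -0.59, -5.9]
[0.11, 0.92, 1.81, 0.13, -0.59, -5.9]
[0.03, 0.93, 1.81, 0.13, -0.59, -5.9]
[-0.04, 0.93, 1.81, 0.13, -0.59, -5.9]
[-0.12, 0.93, 1.81, 0.13, -0.59, -5.9]
[-0.2, 0.92, 1.81, 0.13, -0.59, -5.9]
[-0.27, 0.9, 1.81, 0.13, -0.59, -5.9]
[-0.34, 0.87, 1.81, 0.13, -0.59, -5.9]
```

```bash
python3 -m pendant '[[[0.4,0.3,1.8,0.1,-0.6,-5.9,1],[0.3,0.5,1.8,0.1,-0.6,-5.9,1],[0.3,0.8,1.8,0.1,-0.6,-5.9,1],[0.2,0.9,1.8,0.1,-0.6,-5.9,1],[0.1,0.9,1.8,0.1,-0.6,-5.9,1],[0,0.9,1.8,0.1,-0.6,-5.9,1],[0,0.9,1.8,0.1,-0.6,-5.9,1],[-0.1,0.9,1.8,0.1,-0.6,-5.9,1],[-0.2,0.9,1.8,0.1,-0.6,-5.9,1],[-0.3,0.9,1.8,0.1,-0.6,-5.9,1],[-0.3,0.9,1.8,0.1,-0.6,-5.9,1],[0,0,0,0,0,0,1]]]'; python3 -m pendant '[[[0,0,0,0,0,0,1],[0,0,0,0,0,0,1]]]'
python3 - <<'E'
from plan import *
p,R=grasp_pose((.5228,.039),5.7,-45,z=.09); plan(p,R,1)
p,R=grasp_pose((.5228,.039),5.7,-45,z=.03); plan(p,R,4)
o=ctrl.get_obs(); s=snapshot('wrist'); save('x24',s['image'])
E
```

```text
clock: 34.63
tool_pos: [0.5042, 0.0374, 0.0902]
orientation: [-89.8, -45.3, -174.9]
force: [-2.9, -0.4, -4.7]
opening: 0.0876
clock: 34.8
tool_pos: [0.5076, 0.0411, 0.0993]
orientation: [-90.0, -43.9, -174.5]
force: [-0.1, 0.3, 1.6]
opening: 0.0877
dist mm 10.0 angle 1.1 step 10.020639362984104 1.1205450320250543
[-0.64, 0.68, 0.36, 0.19, -0.18, -1.09]
dist mm 69.4 angle 1.1 step 17.35789081698611 0.28013625800626357
[-1.2, 1.25, 0.09, 0.05, -0.04, -0.27]
[-1.21, 1.25, 0.09, 0.05, -0.04, -0.27]
[-1.21, 1.24, 0.09, 0.05, -0.04, -0.27]
[-1.22, 1.23, 0.09, 0.05, -0.04, -0.27]
```

View pics/x24.png

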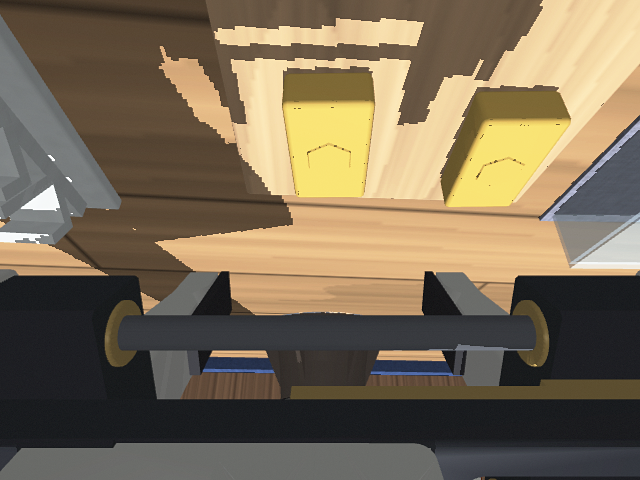

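```bash
python3 -m pendant '[[[-1.2,1.2,0.1,0,0,-0.3,1],[-1.2,1.2,0.1,0,0,-0.3,1],[-1.2,1.2,0.1,0,0,-0.3,1],[-1.2,1.2,0.1,0,0,-0.3,0.9],[0,0,0,0,0,0,0.8],[0,0,0,0,0,0,0.8]]]';  python3 - <<'E'
from plan import *
p,R=grasp_pose((.5228,.039),5.7,-45,z=.021); plan(p,R,1)
E
```

```text
clock: 35.35
tool_pos: [0.5084, 0.0378, 0.0323]
orientation: [-90.1, -45.1, -174.4]
force: [-0.3, 0.9, -0.8]
opening: 0.0736
dist mm 11.3 angle 0.2 step 11.303345788510134 0.23691561401564115
[-0.76, 0.83, 0.03, 0.17, -0.1, 0.14]
```

```bash
python3 -m pendant '[[[-0.5,0.6,0,0.1,-0.1,0.1,0.8],[-0.2,0.2,0,0,0,0,0.6],[0,0,0,0,0,0,0.3],[0,0,0,0,0,0,0.1],[0,0,0,0,0,0,0.1],[0,0,0,0,0,0,0.1],[0,0,0,0,0,0,0.1],[0,0,0,0,0,0,0.1],[0,0,0,0,0,0,0.1]]]'; python3 -m pendant '[[[1,-1,0,0,0,0,0.1],[2,-2,0,0,0,0,0.1],[2,-2,0,0,0,0,0.1],[2,-2,0,0,0,0,0.1],[1,-1,0,0,0,0,0.1],[0,0,0,0,0,0,0.1],[0,0,0,0,0,0,0.1]]]'
python3 - <<'E'
from plan import *
o=ctrl.get_obs();print(o['joint_pos'])
s=snapshot('wrist');save('x25',s['image'])
E
```

```text
clock: 36.1
tool_pos: [0.5088, 0.038, 0.023]
orientation: [-90.1, -44.8, -174.3]
force: [1.3, 0.5, 1.9]
opening: 0.0427
clock: 36.68
tool_pos: [0.5086, 0.038, 0.1368]
orientation: [-90.2, -44.7, -174.2]
force: [0.4, -0.9, -1.8]
opening: 0.0429
[  18.55   38.6    10.13   -9.48 -105.32   78.31]
```

View pics/x25.png

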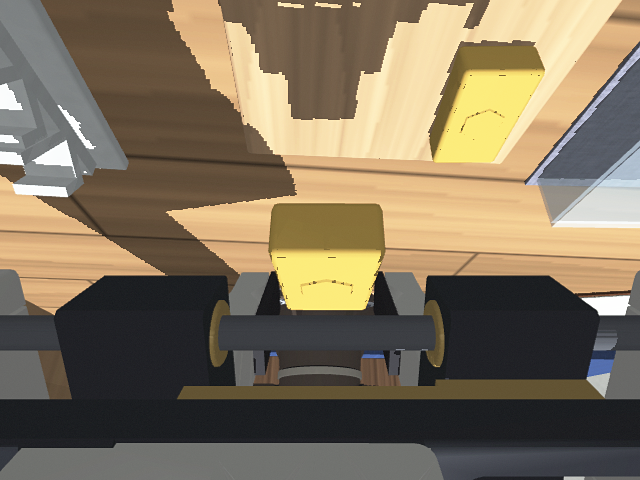

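```bash
cat >> plan.py <<'E'
HB=held([.5088,.038,.023],[-90.1,-44.8,-174.3],(.5228,.0393),5.7)
E
python3 - <<'E'
from plan import *
q=np.array([47,10,-30,20,-36,26.])
for zz in(.15,.13,.04):
    p,R=place(1,HB,zz); print(zz,p); q=chk(p,R,q)
p,R=place(1,HB,.15); plan(p,R,10)
E
```

```text
0.15 [0.57 0.24 0.15]
ik cost 2.5e-30 [ 47.51   9.94 -30.84  17.48 -40.18  29.45]
0.13 [0.56 0.24 0.13]
ik cost 1.1e-23 [ 48.23  10.16 -33.61  18.78 -37.51  27.16]
0.04 [0.52 0.24 0.05]
ik cost 7.4e-23 [ 50.54  12.31 -47.03  30.16 -23.82  11.94]
dist mm 211.6 angle 60.4 step 21.1626129793182 6.035778569360985
[-0.51, -0.67, -1.94, -0.16, 0.62, 6.0]
[-0.56, -0.61, -1.95, -0.16, 0.62, 6.0]
[-0.6, -0.54, -1.96, -0.16, 0.62, 6.0]
[-0.63, -0.47, -1.97, -0.16, 0.62, 6.0]
[-0.65, -0.4, -1.97, -0.16, 0.62, 6.0]
[-0.67, -0.32, -1.98, -0.16, 0.62, 6.0]
[-0.68, -0.25, -1.99, -0.16, 0.62, 6.0]
[-0.68, -0.17, -2.0, -0.16, 0.62, 6.0]
[-0.67, -0.09, -2.01, -0.16, 0.62, 6.0]
[-0.65, -0.02, -2.01, -0.16, 0.62, 6.0]
```

```bash
python3 -m pendant '[[[-0.5,-0.9,-1.2,-0.2,0.6,6,0.1],[-0.6,-0.8,-1.6,-0.2,0.6,6,0.1],[-0.6,-0.6,-1.8,-0.2,0.6,6,0.1],[-0.6,-0.5,-2,-0.2,0.6,6,0.1],[-0.6,-0.4,-2,-0.2,0.6,6,0.1],[-0.7,-0.3,-2,-0.2,0.6,6,0.1],[-0.7,-0.2,-2.2,-0.1,0.6,6,0.1],[-0.7,-0.1,-2.2,-0.1,0.6,6,0.1],[-0.7,0,-2.4,-0.1,0.7,6,0.1],[-0.6,0.1,-2.3,-0.1,0.7,6,0.1],[0,0,0,0,0,0,0.1],[0,0,0,0,0,0,0.1]]]'
python3 - <<'E'
from plan import *
p,R=place(1,HB,.14); plan(p,R,1)
E
```

```text
clock: 37.73
tool_pos: [0.5736, 0.2355, 0.1458]
orientation: [-89.8, 14.5, 179.6]
force: [-0.6, 0.2, -1.2]
opening: 0.0429
dist mm 10.4 angle 0.8 step 10.431997158949294 0.7859764140913373
[0.81, 0.53, -0.38, -0.29, 0.17, 0.71]
```

```bash
python3 -m pendant '[[[0.4,0.3,-0.2,-0.2,0.1,0.4,0.1],[0.4,0.2,-0.2,-0.1,0.1,0.3,0.1],[0,0,0,0,0,0,0.1],[0,0,0,0,0,0,0.1]]]'
python3 - <<'E'
from plan import *
p,R=place(1,HB,.14); plan(p,R,1)
p,R=place(1,HB,.06); plan(p,R,4)
E
```

```text
clock: 38.07
tool_pos: [0.5704, 0.2397, 0.1407]
orientation: [-90.3, 15.3, 179.1]
force: [0.3, 0.6, -0.4]
opening: 0.0428
dist mm 3.9 angle 0.4 step 3.9443211258182576 0.3694097732787553
[0.37, 0.12, 0.04, 0.12, -0.32, -0.14]
dist mm 83.5 angle 0.4 step 20.879484507292197 0.09235244331968882
[1.52, 1.44, 0.02, 0.03, -0.08, -0.04]
[1.52, 1.44, 0.02, 0.03, -0.08, -0.04]
[1.51, 1.44, 0.02, 0.03, -0.08, -0.04]
[1.51, 1.44, 0.02, 0.03, -0.08, -0.04]
```

```bash
python3 -m pendant '[[[1.5,1.4,0,0,-0.1,-0.1,0.1],[1.5,1.5,0,0,-0.1,0,0.1],[1.5,1.4,0,0.1,-0.1,0,0.1],[1.5,1.4,0,0,0,0,0.1],[0,0,0,0,0,0,0.1],[0,0,0,0,0,0,0.1]]]'
python3 - <<'E'
from plan import *
p,R=place(1,HB,.06); plan(p,R,1)
p,R=place(1,HB,.04); plan(p,R,2)
s=snapshot('side');save('x26s',cv2.resize(s['image'][140:240,210:330],None,fx=6,fy=6,interpolation=cv2.INTER_CUBIC))
E
```

```text
clock: 38.57
tool_pos: [0.5275, 0.2402, 0.0699]
orientation: [-90.1, 15.2, 179.5]
force: [0.0, 0.4, 0.3]
opening: 0.0427
dist mm 0.9 angle 0.1 step 0.8758811396451622 0.06656179591118423
[0.05, 0.05, 0.05, -0.03, 0.05, -0.03]
dist mm 20.7 angle 0.1 step 10.35802722945475 0.033280897955592116
[0.73, 0.73, 0.03, -0.01, 0.03, -0.02]
[0.73, 0.73, 0.03, -0.01, 0.03, -0.02]
```

View pics/x26s.png

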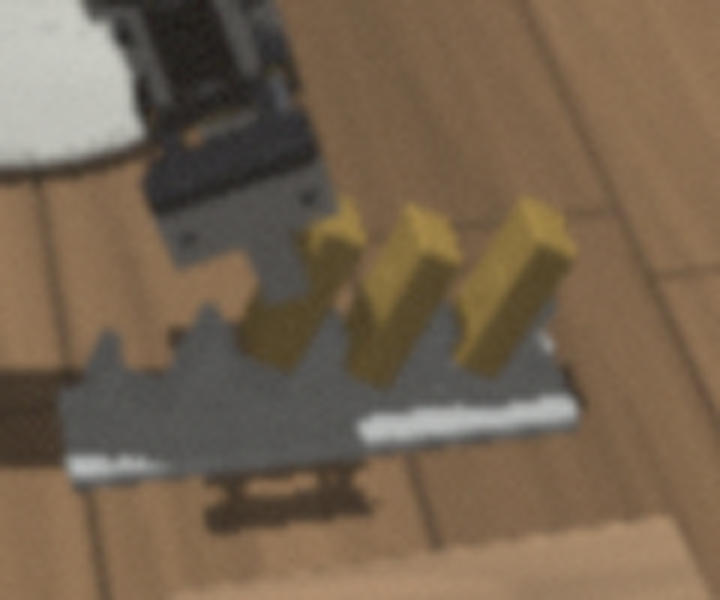

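```bash
python3 -m pendant '[[[0.6,0.6,0,0,0,0,0.1],[0.5,0.5,0,0,0,0,0.1],[0.3,0.3,0,0,0,0,0.1],[0.2,0.2,0,0,0,0,0.1],[0,0,0,0,0,0,0.1],[0,0,0,0,0,0,0.1]]]'
python3 - <<'E'
from plan import *
p,R=place(1,HB,.04); print(p);plan(p,R,1)
E
```

```text
clock: 39.12
tool_pos: [0.5185, 0.2423, 0.0534]
orientation: [-90.3, 15.5, 179.5]
force: [1.4, -3.3, 8.5]
opening: 0.0431
[0.52 0.24 0.05]
dist mm 3.2 angle 0.4 step 3.1922283958719784 0.3570391633495978
[0.17, 0.1, 0.25, 0.19, -0.0, -0.3]
```

```bash
python3 -m pendant '[[[0,0,0.25,0.2,0,-0.2,0.1],[0,0,0,0,0,0,0.1]]]'; python3 -m pendant '[[[0,0,0,0,0,0,0.55],[0,0,0,0,0,0,0.6],[0,0,0,0,0,0,0.7],[0,0,0,0,0,0,0.7],[0,-1,0,0,0,0,0.8],[0,-3,0,0,0,0,0.9],[0,-4,0,0,0,0,1],[0,-4,0,0,0,0,1],[0,-2,0,0,0,0,1],[0,0,0,0,0,0,1],[0,0,0,0,0,0,1]]]'
python3 - <<'E'
from plan import *
o=ctrl.get_obs();print(o['joint_pos'],o['tool_pos'],o['opening'])
s=snapshot('wrist');save('x27',cv2.resize(s['image'][100:300,230:430],None,fx=3,fy=3,interpolation=cv2.INTER_NEAREST))
s=snapshot('side');save('x27s',cv2.resize(s['image'][140:240,210:330],None,fx=6,fy=6,interpolation=cv2.INTER_CUBIC))
E
```

```text
clock: 39.28
tool_pos: [0.5186, 0.2408, 0.0532]
orientation: [-90.2, 15.3, 179.5]
force: [3.1, 0.3, 6.8]
opening: 0.0429
clock: 40.2
tool_pos: [0.4797, 0.2398, 0.1872]
orientation: [-90.1, 15.2, 179.5]
force: [-0.1, -0.5, -0.4]
opening: 0.0872
[ 56.83  -0.15 -36.5   17.56 -46.59  21.34] [0.48 0.24 0.19] 0.08724263374518679
```

View pics/x27.png

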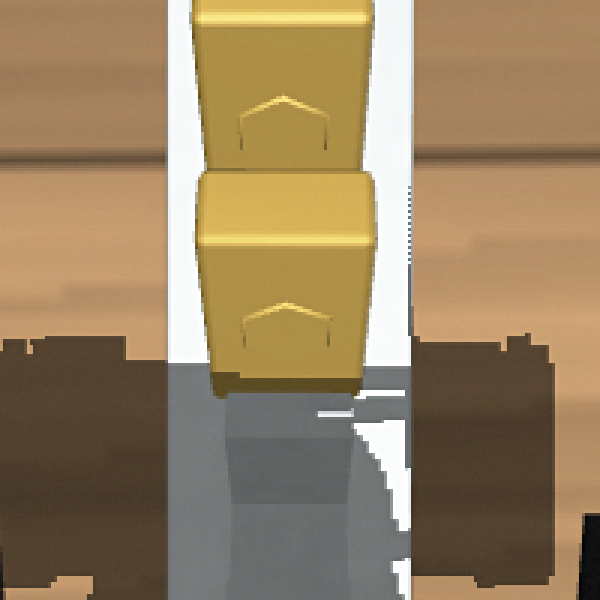

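View pics/x27s.png

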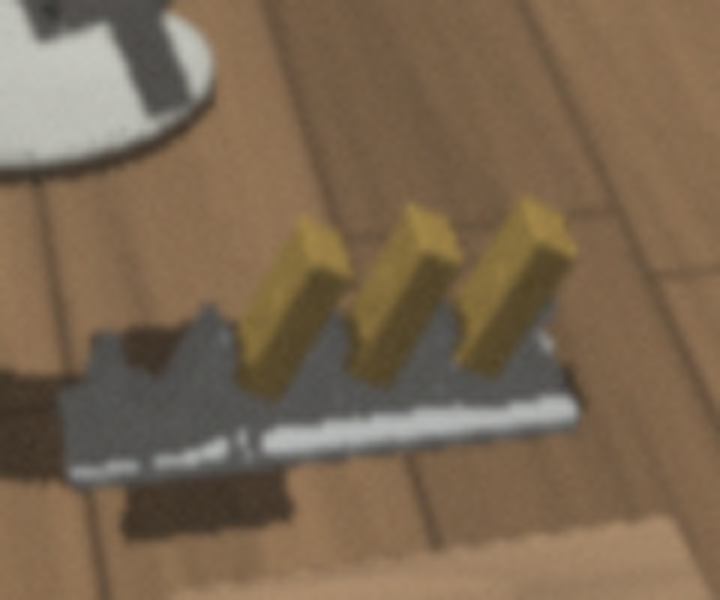

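Run:
```python
from plan import *
p,R=grasp_pose((.5215,-.050),6.2,-45,z=.09); print(p)
chk(p,R,np.array([12,40,5,-4,-100,85.])); plan(p,R,12)
t=snapshot('top')
for n,z in(('tablet0',.036),('cover',.052)):
  for d in silhouettes(t,n): print(n,round(d['confidence'],2),d['bbox'],rect(unproj(t,contour(d['mask']),z)))
save('t28',t['image'])
```

```text
[ 0.51 -0.05  0.09]
ik cost 1.2e-20 [ 12.52  40.93   5.51  -4.52 -99.38  84.79]
dist mm 306.4 angle 60.4 step 25.536100278271643 5.0302501381923195
[-0.04, 0.83, 2.41, 0.14, -0.57, -5.0]
[-0.08, 0.83, 2.41, 0.14, -0.57, -5.0]
[-0.13, 0.83, 2.41, 0.14, -0.57, -5.0]
[-0.18, 0.82, 2.41, 0.14, -0.57, -5.0]
[-0.23, 0.81, 2.41, 0.14, -0.57, -5.0]
[-0.27, 0.79, 2.41, 0.14, -0.57, -5.0]
[-0.32, 0.77, 2.41, 0.14, -0.57, -5.0]
[-0.36, 0.75, 2.41, 0.14, -0.57, -5.0]
[-0.4, 0.72, 2.42, 0.14, -0.57, -5.0]
[-0.44, 0.69, 2.42, 0.14, -0.57, -5.0]
[-0.47, 0.66, 2.42, 0.14, -0.57, -5.0]
[-0.51, 0.62, 2.42, 0.14, -0.57, -5.0]
tablet0 0.88 [307.0, 271.8, 27.3, 42.1] (array([520.6, -59.6]), 79.8, 45.5, 6.37)
tablet0 0.78 [154.4, 201.1, 29.5, 38.3] (array([642.7, 249.4]), 88.0, 50.2, 21.21)
tablet0 0.63 [146.1, 260.2, 32.4, 35.9] (array([530.9, 251.6]), 84.8, 54.1, 24.81)
tablet0 0.63 [148.6, 233.4, 34.5, 35.6] (array([586.6, 251.8]), 88.8, 51.6, 27.19)
cover 0.92 [365.6, 224.6, 106.6, 119.4] (array([ 541.7, -244.1]), 218.5, 192.4, 4.02)
```

View pics/t28.png

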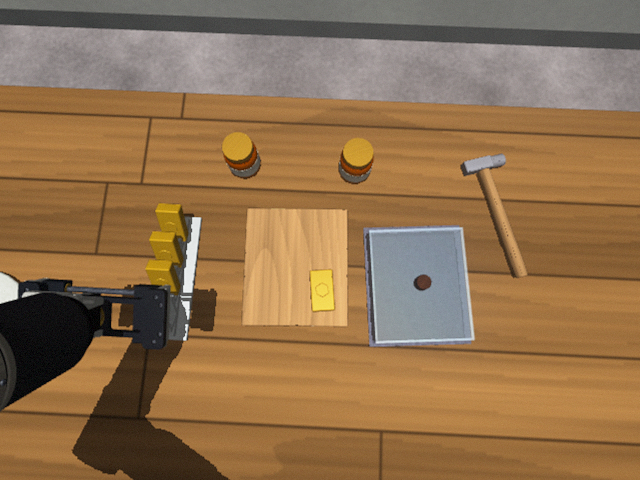

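The top view shows three tablets in the rack, the last one at (321,290) and the cover square on the mat. I'll fetch the last tablet.

```bash
python3 -m pendant '[[[0,0.4,1.6,0.1,-0.6,-5,1],[-0.1,0.7,2.2,0.1,-0.6,-5,1],[-0.1,0.8,2.5,0.1,-0.6,-5,1],[-0.2,0.8,2.5,0.1,-0.6,-5,1],[-0.2,0.8,2.5,0.1,-0.6,-5,1],[-0.3,0.8,2.5,0.1,-0.6,-5,1],[-0.3,0.8,2.5,0.1,-0.6,-5,1],[-0.4,0.8,2.5,0.2,-0.6,-5,1],[-0.4,0.7,2.5,0.2,-0.6,-5,1],[-0.4,0.7,2.5,0.2,-0.5,-5,1],[-0.5,0.7,2.5,0.2,-0.5,-5,1],[-0.5,0.6,2,0.2,-0.5,-5,1]]]'; python3 -m pendant '[[[0,0,0,0,0,0,1],[0,0,0,0,0,0,1]]]'
python3 - <<'E'
from plan import *
p,R=grasp_pose((.5215,-.050),6.2,-45,z=.09); plan(p,R,1)
p,R=grasp_pose((.5215,-.050),6.2,-45,z=.033); plan(p,R,4)
E
```

```text
clock: 41.45
tool_pos: [0.506, -0.0461, 0.0937]
orientation: [-90.1, -45.3, -173.6]
force: [-0.3, 0.8, 0.8]
opening: 0.0875
clock: 41.62
tool_pos: [0.5044, -0.0453, 0.0902]
orientation: [-90.0, -45.5, -173.8]
force: [-0.5, -0.3, 1.1]
opening: 0.0876
dist mm 6.7 angle 0.5 step 6.684170010709403 0.5446237783489316
[-0.11, -0.09, 0.65, -0.08, 0.03, 0.54]
dist mm 57.6 angle 0.5 step 14.396503138466166 0.1361559445872329
[-1.05, 0.98, 0.16, -0.02, 0.01, 0.13]
[-1.04, 0.98, 0.16, -0.02, 0.01, 0.13]
[-1.04, 0.98, 0.16, -0.02, 0.01, 0.13]
[-1.04, 0.98, 0.16, -0.02, 0.01, 0.13]
```

```bash
python3 -m pendant '[[[-1,1,0.2,0,0,0.1,1],[-1.1,1,0.2,0,0,0.1,1],[-1,1,0.2,0,0,0.1,1],[-1,0.9,0.1,0,0,0.1,1],[0,0,0,0,0,0,1],[0,0,0,0,0,0,1]]]'
python3 - <<'E'
from plan import *
p,R=grasp_pose((.5215,-.050),6.2,-45,z=.0225); plan(p,R,1)
E
```

```text
clock: 42.12
tool_pos: [0.5079, -0.0505, 0.0385]
orientation: [-90.0, -44.6, -173.5]
force: [0.1, -0.5, 0.2]
opening: 0.0874
dist mm 16.1 angle 0.5 step 16.06257056944991 0.4637967172940412
[-1.02, 1.24, 0.1, -0.18, 0.2, -0.38]
```

```bash
python3 -m pendant '[[[-0.6,0.8,0.1,-0.1,0.1,-0.4,0.9],[-0.4,0.4,0,0,0,0,0.7],[0,0,0,0,0,0,0.4],[0,0,0,0,0,0,0.2],[0,0,0,0,0,0,0.1],[0,0,0,0,0,0,0.1],[0,0,0,0,0,0,0.1],[0,0,0,0,0,0,0.1],[0,0,0,0,0,0,0.1],[0,0,0,0,0,0,0.1]]]'; python3 -m pendant '[[[1,-1,0,0,0,0,0.1],[2,-2,0,0,0,0,0.1],[2,-2,0,0,0,0,0.1],[2,-2,0,0,0,0,0.1],[1,-1,0,0,0,0,0.1],[0,0,0,0,0,0,0.1],[0,0,0,0,0,0,0.1]]]'
python3 - <<'E'
from plan import *
o=ctrl.get_obs();print(o['joint_pos'])
s=snapshot('wrist');save('x29',s['image'])
E
```

```text
clock: 42.95
tool_pos: [0.5074, -0.0517, 0.0233]
orientation: [-90.0, -44.9, -173.7]
force: [0.6, -0.8, 1.4]
opening: 0.0426
clock: 43.53
tool_pos: [0.5074, -0.0515, 0.137]
orientation: [-90.1, -44.8, -173.6]
force: [-0.2, 1.2, -1.4]
opening: 0.0426
[  12.53   38.35    7.54   -4.57 -103.79   84.53]
```

View pics/x29.png

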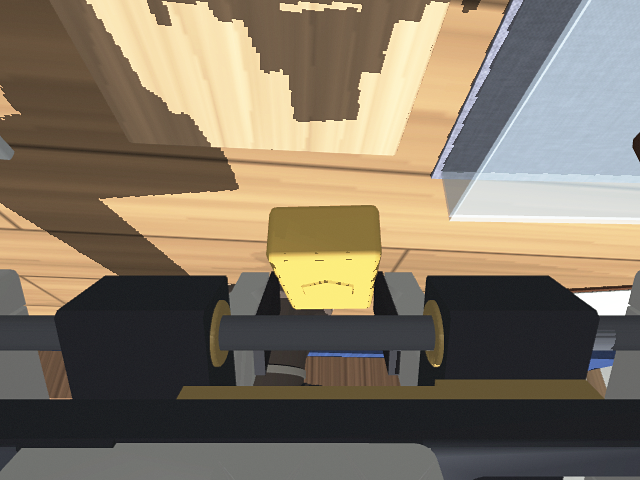

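```bash
cat >> plan.py <<'E'
HC=held([.5074,-.0517,.0233],[-90,-44.9,-173.7],(.5212,-.0502),6.3)
E
python3 - <<'E'
from plan import *
print(HB[0]*1000,HC[0]*1000)
q=np.array([50,6,-35,20,-36,23.])
for zz in(.15,.1,.04):
    p,R=place(0,HC,zz); print(zz,p); q=chk(p,R,q)
p,R=place(0,HC,.15); plan(p,R,12)
E
```

```text
[ -9.27 -10.62   0.08] [ -9.34 -10.29   0.02]
0.15 [0.52 0.24 0.15]
ik cost 1.2e-22 [ 52.45   5.52 -36.58  18.79 -40.22  23.41]
0.1 [0.49 0.24 0.1 ]
ik cost 1.1e-19 [ 54.49   6.41 -43.61  22.87 -33.32  16.5 ]
0.04 [0.46 0.24 0.05]
ik cost 1.7e-29 [ 55.82   8.36 -52.89  32.7  -23.67   4.12]
dist mm 291.7 angle 60.4 step 24.311076223613213 5.034494716976308
[-0.19, -0.32, -2.4, -0.15, 0.58, 5.0]
[-0.19, -0.3, -2.41, -0.15, 0.58, 5.0]
[-0.19, -0.27, -2.41, -0.15, 0.58, 5.0]
[-0.19, -0.25, -2.41, -0.15, 0.58, 5.0]
[-0.19, -0.23, -2.41, -0.15, 0.58, 5.0]
[-0.18, -0.21, -2.42, -0.15, 0.58, 5.0]
[-0.17, -0.18, -2.42, -0.15, 0.58, 5.0]
[-0.16, -0.16, -2.42, -0.15, 0.58, 5.0]
[-0.15, -0.14, -2.42, -0.15, 0.58, 5.0]
[-0.14, -0.12, -2.42, -0.15, 0.58, 5.0]
[-0.13, -0.11, -2.43, -0.15, 0.58, 5.0]
[-0.11, -0.09, -2.43, -0.15, 0.58, 5.0]
```

```bash
python3 -m pendant '[[[-0.2,-0.6,-1.6,-0.2,0.6,5,0.1],[-0.2,-0.5,-2.2,-0.2,0.6,5,0.1],[-0.2,-0.3,-2.5,-0.2,0.6,5,0.1],[-0.2,-0.3,-2.5,-0.2,0.6,5,0.1],[-0.2,-0.3,-2.5,-0.2,0.6,5,0.1],[-0.2,-0.2,-2.5,-0.1,0.6,5,0.1],[-0.2,-0.2,-2.5,-0.1,0.6,5,0.1],[-0.2,-0.1,-2.5,-0.1,0.6,5,0.1],[-0.1,-0.1,-2.5,-0.1,0.6,5,0.1],[-0.1,0,-2.5,-0.1,0.5,5,0.1],[-0.1,0,-2.5,-0.1,0.5,5,0.1],[-0.1,0,-2.5,-0.1,0.5,5,0.1]]]'; python3 -m pendant '[[[0,0,0,0,0,0,0.1],[0,0,0,0,0,0,0.1]]]';python3 - <<'E'
from plan import *
p,R=place(0,HC,.14); plan(p,R,2)
E
```

```text
clock: 44.58
tool_pos: [0.5229, 0.2377, 0.1472]
orientation: [-89.8, 14.9, 179.5]
force: [2.5, -2.6, -0.2]
opening: 0.0427
clock: 44.75
tool_pos: [0.5215, 0.2354, 0.1457]
orientation: [-89.4, 14.6, 179.7]
force: [0.3, -0.3, -0.5]
opening: 0.0424
dist mm 11.8 angle 0.7 step 5.9023649380493355 0.36933669809066766
[0.5, 0.22, -0.22, -0.24, 0.14, 0.24]
[0.5, 0.22, -0.22, -0.24, 0.14, 0.24]
```

```bash
python3 -m pendant '[[[0.5,0.2,-0.2,-0.2,0.1,0.2,0.1],[0.5,0.2,-0.2,-0.2,0.1,0.2,0.1],[0,0,0,0,0,0,0.1],[0,0,0,0,0,0,0.1]]]'
python3 - <<'E'
from plan import *
p,R=place(0,HC,.06); plan(p,R,4)
E
```

```text
clock: 45.08
tool_pos: [0.5157, 0.2392, 0.1409]
orientation: [-90.1, 15.1, 179.2]
force: [-0.1, 0.1, -1.4]
opening: 0.0423
dist mm 83.1 angle 0.2 step 20.77466819929522 0.0589372427410963
[1.5, 1.44, -0.01, 0.0, -0.06, -0.01]
[1.5, 1.44, -0.01, 0.0, -0.06, -0.01]
[1.5, 1.44, -0.01, 0.0, -0.06, -0.01]
[1.49, 1.44, -0.01, 0.0, -0.06, -0.01]
```

```bash
python3 -m pendant '[[[1.5,1.4,0,0,-0.1,0,0.1],[1.5,1.5,0,0,-0.1,0,0.1],[1.5,1.4,0,0,0,0,0.1],[1.4,1.4,0,0,0,0,0.1],[0,0,0,0,0,0,0.1],[0,0,0,0,0,0,0.1]]]'
python3 - <<'E'
from plan import *
p,R=place(0,HC,.06); plan(p,R,1)
p,R=place(0,HC,.04); plan(p,R,2)
s=snapshot('side');save('x30s',cv2.resize(s['image'][140:240,210:330],None,fx=6,fy=6,interpolation=cv2.INTER_CUBIC))
E
```

```text
clock: 45.58
tool_pos: [0.4737, 0.2396, 0.0705]
orientation: [-90.0, 15.1, 179.5]
force: [0.1, -0.1, -0.6]
opening: 0.0426
dist mm 1.3 angle 0.1 step 1.2791402393608775 0.06444758777076073
[0.09, 0.07, -0.06, -0.04, 0.04, -0.04]
dist mm 21.1 angle 0.1 step 10.574665440164077 0.03222379388538037
[0.75, 0.74, -0.03, -0.02, 0.02, -0.02]
[0.75, 0.74, -0.03, -0.02, 0.02, -0.02]
```

View pics/x30s.png

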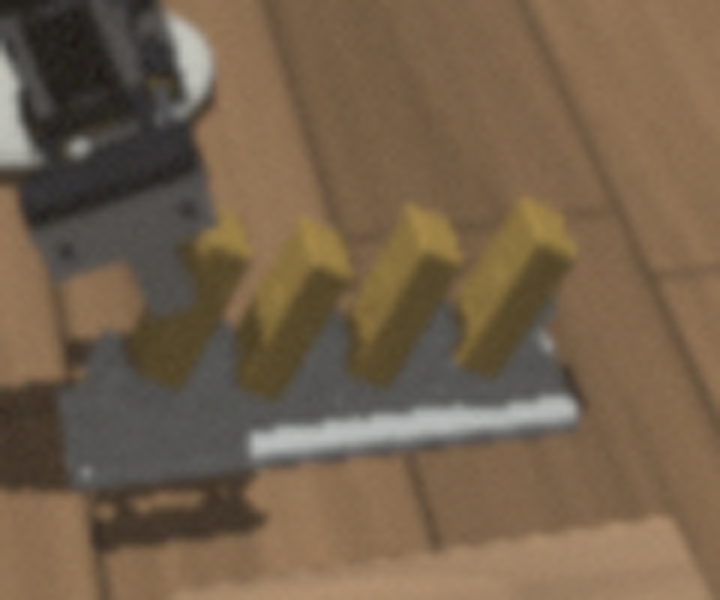

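```bash
python3 -m pendant '[[[0.6,0.6,0,0,0,0,0.1],[0.5,0.5,0,0,0,0,0.1],[0.3,0.3,0,0,0,0,0.1],[0.1,0.1,0,0,0,0,0.1],[0,0,0,0,0,0,0.1],[0,0,0,0,0,0,0.1]]]'
python3 - <<'E'
from plan import *
p,R=place(0,HC,.04); print(p);plan(p,R,1)
E
```

```text
clock: 46.13
tool_pos: [0.4658, 0.2418, 0.0557]
orientation: [-90.2, 15.4, 179.4]
force: [5.0, -4.6, 14.1]
opening: 0.0427
[0.46 0.24 0.05]
dist mm 4.8 angle 0.4 step 4.765916055963724 0.39047701263537665
[0.37, 0.26, 0.17, 0.19, -0.06, -0.34]
```

```bash
python3 -m pendant '[[[0,0,0.2,0.2,0,-0.3,0.1],[0,0,0,0,0,0,0.1]]]'; python3 -m pendant '[[[0,0,0,0,0,0,0.55],[0,0,0,0,0,0,0.6],[0,0,0,0,0,0,0.7],[0,0,0,0,0,0,0.7],[0,-1,0,0,0,0,0.8],[0,-3,0,0,0,0,0.9],[0,-4,0,0,0,0,1],[0,-4,0,0,0,0,1],[0,-2,0,0,0,0,1],[0,0,0,0,0,0,1],[0,0,0,0,0,0,1]]]'
python3 - <<'E'
from plan import *
o=ctrl.get_obs();print(o['joint_pos'],o['tool_pos'],o['opening'])
s=snapshot('wrist');save('x31',cv2.resize(s['image'][100:300,230:430],None,fx=3,fy=3,interpolation=cv2.INTER_NEAREST))
s=snapshot('side');save('x31s',cv2.resize(s['image'][140:240,210:330],None,fx=6,fy=6,interpolation=cv2.INTER_CUBIC))
E
```

```text
clock: 46.3
tool_pos: [0.4659, 0.2413, 0.0557]
orientation: [-90.2, 15.1, 179.4]
force: [1.7, -0.8, 10.0]
opening: 0.0431
clock: 47.22
tool_pos: [0.427, 0.2402, 0.1892]
orientation: [-90.1, 15.0, 179.5]
force: [-0.3, 0.3, -0.7]
opening: 0.0873
[ 63.49  -4.79 -40.63  17.92 -48.85  14.78] [0.43 0.24 0.19] 0.08726443054057716
```

View pics/x31.png

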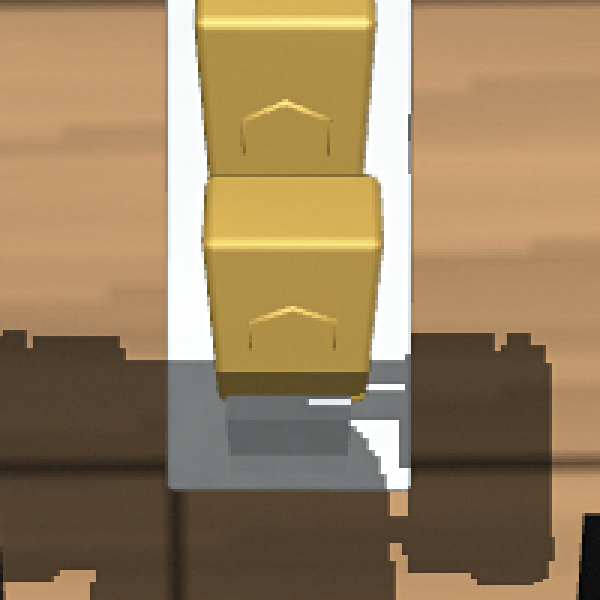

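View pics/x31s.png

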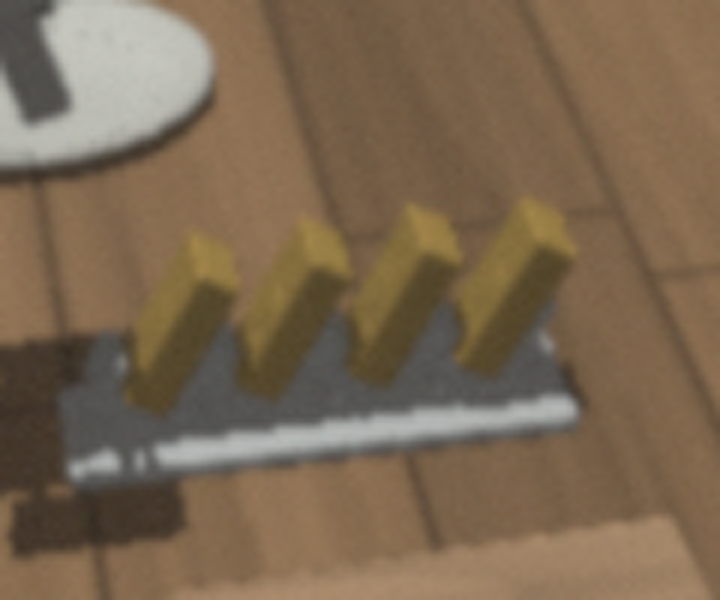

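Run:
```python
from plan import *
s=snapshot('side'); im=cv2.resize(s['image'][140:240,210:330],None,fx=6,fy=6,interpolation=cv2.INTER_CUBIC)
for i in range(4):
    Rs,O=slotT(RACK,i)
    C=np.array([[x,y,z] for x in(-.009,.015) for y in(-.0225,.0225) for z in(0,.08)])
    uv=proj(s,O+C@Rs.T); h=cv2.convexHull(((uv-[210,140])*6).astype(np.int32)); cv2.polylines(im,[h],True,(255,0,0),1)
save('x32s',im)
plan(np.array([.543,-.247,.2]),toolR(0,4.4),12)
```

```text
dist mm 499.4 angle 15.6 step 41.62037470655839 1.3014598981282224
[-1.0, 0.17, 4.04, -0.07, -0.41, -1.23]
[-0.98, 0.14, 4.04, -0.07, -0.41, -1.23]
[-0.95, 0.11, 4.05, -0.07, -0.41, -1.23]
[-0.92, 0.09, 4.06, -0.07, -0.41, -1.23]
[-0.89, 0.06, 4.06, -0.07, -0.41, -1.23]
[-0.87, 0.04, 4.07, -0.07, -0.41, -1.23]
[-0.84, 0.02, 4.08, -0.07, -0.41, -1.23]
[-0.81, -0.01, 4.08, -0.07, -0.41, -1.23]
[-0.78, -0.03, 4.09, -0.07, -0.41, -1.23]
[-0.75, -0.05, 4.09, -0.07, -0.41, -1.23]
[-0.72, -0.07, 4.1, -0.07, -0.41, -1.23]
[-0.69, -0.09, 4.1, -0.07, -0.41, -1.23]
```

View pics/x32s.png

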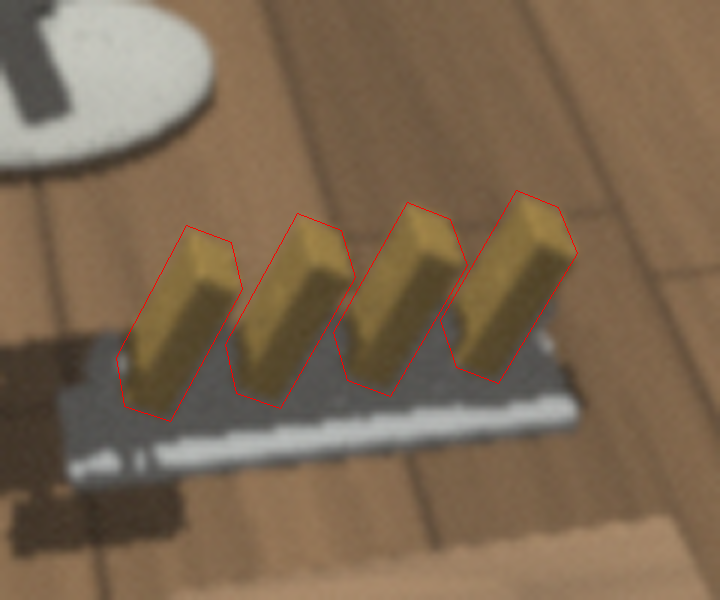

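The seated-pose outlines match all four tablets to within a pixel or so. Now the cover.

```bash
python3 -m pendant '[[[-0.9,0.2,2.5,0,-0.4,-1.3,1],[-0.9,0.1,3.2,0,-0.4,-1.3,1],[-0.9,0.1,3.9,0,-0.4,-1.3,1],[-0.9,0.1,4,0,-0.4,-1.3,1],[-0.9,0.1,4,0,-0.4,-1.3,1],[-0.9,0,4,0,-0.4,-1.3,1],[-0.9,0,4,0,-0.4,-1.3,1],[-0.8,0,4,0,-0.4,-1.3,1],[-0.8,0,4,0,-0.4,-1.3,1],[-0.8,0,4,0,-0.4,-1.3,1],[-0.8,0,4,0,-0.4,-1.2,1],[-0.7,0,4,0,-0.4,-1.2,1]]]';  python3 -m pendant '[[[0,0,0,0,0,0,1],[0,0,0,0,0,0,1]]]'
python3 - <<'E'
from plan import *
plan(np.array([.543,-.247,.2]),toolR(0,4.4),2)
E
```

```text
clock: 48.37
tool_pos: [0.5421, -0.2164, 0.1985]
orientation: [-89.3, -0.8, -175.9]
force: [1.0, 2.0, 1.0]
opening: 0.0879
clock: 48.53
tool_pos: [0.5418, -0.2163, 0.1972]
orientation: [-89.3, -0.9, -176.1]
force: [0.0, 0.3, 0.3]
opening: 0.0876
dist mm 30.9 angle 1.2 step 15.436724679671936 0.6039027732595906
[0.05, -0.12, 1.54, -0.35, -0.24, 0.43]
[0.05, -0.13, 1.54, -0.35, -0.24, 0.43]
```

```bash
python3 -m pendant '[[[0,-0.1,1.5,-0.3,-0.2,0.4,1],[0,-0.1,1.5,-0.4,-0.2,0.4,1],[0,0,0,0,0,0,0.8],[0,0,0,0,0,0,0.7],[0,0,0,0,0,0,0.7]]]'
python3 - <<'E'
from plan import *
np.set_printoptions(precision=4,suppress=True)
o=ctrl.get_obs();s=snapshot('wrist'); save('x33',s['image']); print(o['tool_pos'],o['orientation'],o['opening'])
for n,z in(('cover',.052),('board',.012),('mat',.003)):
  for d in silhouettes(s,n): print(n,round(d['confidence'],2),d['bbox'],rect(unproj(s,contour(d['mask']),z,o)))
im=s['image'].astype(int).sum(2)
m=np.zeros_like(im,np.uint8); m[150:262,270:390]=im[150:262,270:390]<170
n,l,st,ce=cv2.connectedComponentsWithStats(m)
for a,c in zip(st[1:],ce[1:]):
  if a[4]>200: print('knob',a,c,unproj(s,c,.079,o))
E
```

```text
clock: 48.95
tool_pos: [0.5443, -0.2428, 0.202]
orientation: [-90.0, 0.2, -175.4]
force: [0.3, -1.3, 0.1]
opening: 0.0729
[ 0.5443 -0.2428  0.202 ] [ -89.9936    0.1659 -175.4014] 0.07294881590592288
cover 0.75 [221.9, 84.1, 224.0, 229.3] (array([ 543.2, -247.7]), 209.2, 185.1, 4.57)
board 0.56 [0.0, 6.9, 201.0, 266.7] (array([569.9, -10.6]), 240.9, 207.3, 1.7)
mat 0.84 [223.9, 68.1, 216.3, 16.0] (array([ 658.4, -241.2]), 12.2, 199.5, 4.57)
knob [315 199  33  38 998] [330.6092 217.6804] [[ 0.5422 -0.2477  0.079 ]]
```

View pics/x33.png

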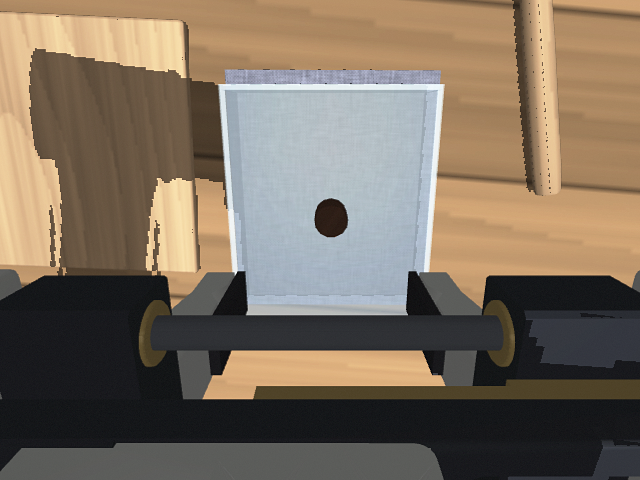

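```bash
python3 -m pendant '[[[0.2,3.5,0.5,0,0,0,0.7],[0,4,0,0,0,0,0.6],[0,3.2,0,0,0,0,0.6],[0,2.2,0,0,0,0,0.6],[0,1.2,0,0,0,0,0.6],[0,0,0,0,0,0,0.4],[0,0,0,0,0,0,0.2],[0,0,0,0,0,0,0.2],[0,0,0,0,0,0,0.2],[0,0,0,0,0,0,0.2],[0,0,0,0,0,0,0.2],[0,0,0,0,0,0,0.2]]]'; python3 -m pendant '[[[0,0,0,0,0,0,0],[0,0,0,0,0,0,0]]]'
```

```text
clock: 50.15
tool_pos: [0.5442, -0.2488, 0.0624]
orientation: [-90.0, 0.3, -175.4]
force: [0.1, -0.0, 0.2]
opening: 0.0186
clock: 50.32
tool_pos: [0.5439, -0.2488, 0.0619]
orientation: [-90.0, 0.3, -175.4]
force: [0.7, 0.2, 0.5]
opening: 0.0095
```

```bash
python3 -m pendant '[[[0,0,0,0,0,0,0.5],[0,0,0,0,0,0,0.6],[0,0,0,0,0,0,0.6],[0,0,0,0,0,0,0.6],[0,0,0,0,0,0,0.6],[0,0,0,0,0,0,0.6],[0.1,0.2,-0.1,0,0,0,0.6],[0,0.2,0,0,0,0,0.6],[0,0,0,0,0,0,0.6]]]'; python3 -m pendant '[[[0,0,0,0,0,0,0.4],[0,0,0,0,0,0,0.2],[0,0,0,0,0,0,0.2],[0,0,0,0,0,0,0.2],[0,0,0,0,0,0,0.2],[0,0,0,0,0,0,0.2],[0,0,0,0,0,0,0.2]]]'
```

```text
clock: 51.07
tool_pos: [0.5423, -0.2477, 0.0571]
orientation: [-90.0, 0.2, -175.4]
force: [0.6, -0.3, -0.7]
opening: 0.0524
clock: 51.65
tool_pos: [0.5428, -0.2478, 0.0577]
orientation: [-90.0, 0.2, -175.4]
force: [0.9, 0.6, -0.3]
opening: 0.0254
```

```bash
python3 -m pendant '[[[0,0,0,0,0,0,0],[0,0,0,0,0,0,0],[0,0,0,0,0,0,0]]]'; python3 -m pendant '[[[0,-1,0,0,0,0,0],[0,-1,0,0,0,0,0],[0,0,0,0,0,0,0],[0,0,0,0,0,0,0]]]'
python3 - <<'E'
from plan import *
s=snapshot('side');save('x34s',cv2.resize(s['image'][200:380,200:400],None,fx=3,fy=3,interpolation=cv2.INTER_CUBIC))
E
```

```text
clock: 51.9
tool_pos: [0.5428, -0.2478, 0.0577]
orientation: [-90.0, 0.2, -175.4]
force: [-0.1, 0.5, 0.1]
opening: 0.0261
clock: 52.23
tool_pos: [0.5433, -0.2479, 0.0787]
orientation: [-90.0, 0.3, -175.4]
force: [-0.1, -1.0, -3.4]
opening: 0.0257
```

View pics/x34s.png

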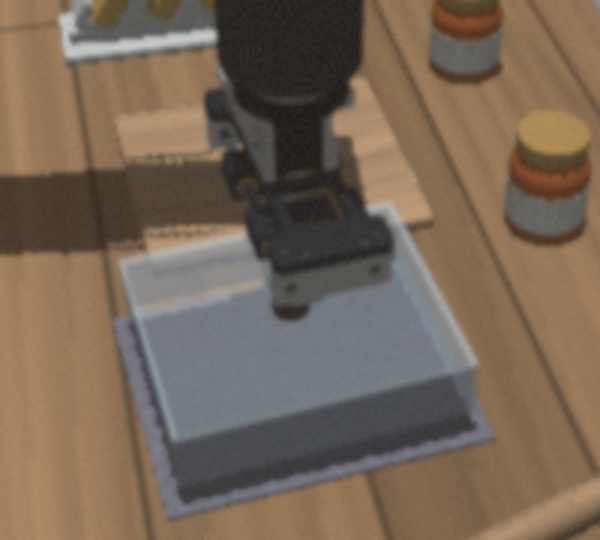

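Run:
```python
from plan import *
np.set_printoptions(precision=4,suppress=True)
t=snapshot('top'); w=snapshot('wrist')
im=cv2.imread('pics/t28.png')
save('z1',cv2.resize(im[195:340,230:365,::-1],None,fx=4.2,fy=4.2,interpolation=cv2.INTER_NEAREST))
im=cv2.imread('pics/w3.png'); save('z2',cv2.resize(im[40:265,220:430,::-1],None,fx=2.6,fy=2.6,interpolation=cv2.INTER_NEAREST))
```

```text
(no output)
```

View pics/z1.png

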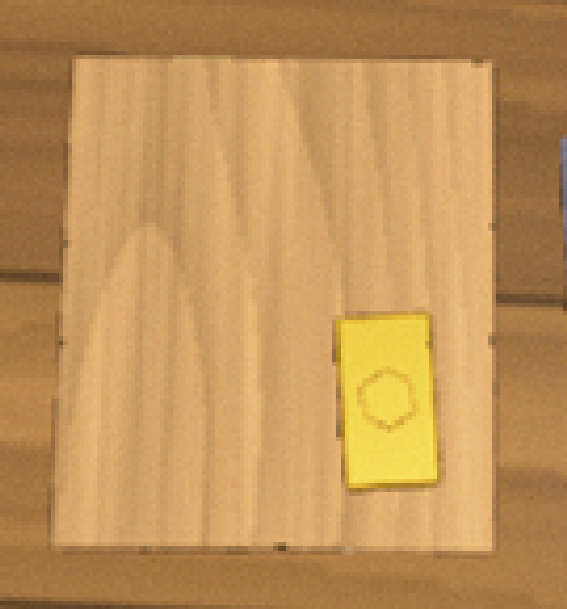

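View pics/z2.png

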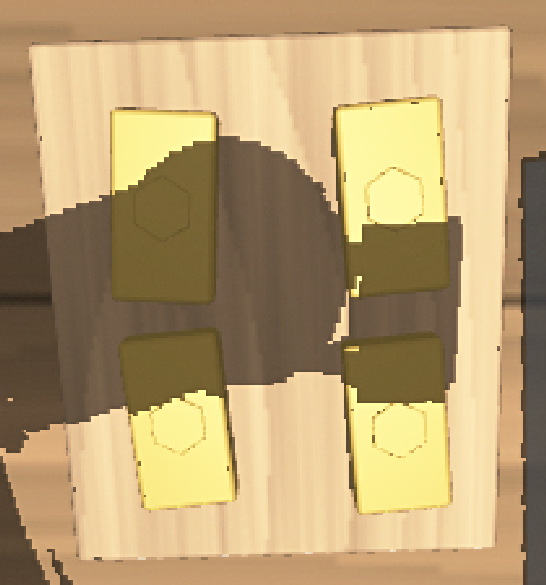

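Run:
```python
from plan import *
np.set_printoptions(precision=4,suppress=True)
t=snapshot('top'); w=snapshot('wrist')
def rep(P):
    a=(P[0]-P[3])+(P[1]-P[2]); b=(P[0]-P[1])+(P[3]-P[2])
    print(P.mean(0),np.linalg.norm(a)/2,np.linalg.norm(b)/2,np.degrees(np.arctan2(a[1],a[0])),np.degrees(np.arctan2(-b[0],b[1])))
rep(unproj(t,np.array([[76,58],[493,61],[494,550],[54,547]])/4.2+[230,195],.012))
o=dict(tool_pos=np.array([.54337,-.00473,.29668]),orientation=[-90,.0,-179.8])
rep(unproj(w,np.array([[30,45],[510,28],[495,546],[78,558]])/2.6+[220,40],.012,o))
o=ctrl.get_obs(); p=np.array([.568,-.0045,.12]); print(o['tool_pos'],o['orientation'])
plan(np.array([.568,-.0045,.125]),toolR(0,2.1),10)
```

```text
[ 0.5683 -0.0074  0.012 ] 0.23709746244429108 0.20615192645651675 2.2356966085362515 2.3768511585867715
[ 0.5692 -0.0069  0.012 ] 0.23687441480499036 0.2079961835960817 2.0576155762168264 1.9603376802597121
[ 0.5423 -0.2477  0.0773] [ -89.9881    0.1976 -175.4142]
dist mm 249.2 angle 2.5 step 24.91961881093892 0.24936404472105958
[-0.45, -0.48, -2.4, -0.0, 0.25, -0.02]
[-0.44, -0.48, -2.41, -0.0, 0.25, -0.02]
[-0.43, -0.48, -2.41, -0.0, 0.25, -0.02]
[-0.42, -0.48, -2.41, -0.0, 0.25, -0.02]
[-0.41, -0.48, -2.41, -0.0, 0.25, -0.02]
[-0.4, -0.48, -2.41, -0.0, 0.25, -0.02]
[-0.39, -0.48, -2.41, -0.0, 0.25, -0.02]
[-0.38, -0.48, -2.42, -0.0, 0.25, -0.02]
[-0.37, -0.48, -2.42, -0.0, 0.25, -0.02]
[-0.36, -0.48, -2.42, -0.0, 0.25, -0.02]
```

```bash
python3 -m pendant '[[[0,-1.5,0,0,0,0,0],[0,-1.5,-1.5,0,0.2,0,0],[-0.5,-0.5,-2.5,0,0.3,0,0],[-0.5,0,-3,0,0.3,0,0],[-0.5,0,-3,0,0.3,0,0],[-0.5,0,-3,0,0.3,0,0],[-0.5,0,-3,0,0.3,0,0],[-0.5,0,-3,0,0.3,0,0],[-0.5,0,-3,0,0.3,0,0],[-0.5,0,-1.5,0,0.2,0,0],[0,0,0,0,0,0,0],[0,0,0,0,0,0,0]]]'
python3 - <<'E'
from plan import *
o=ctrl.get_obs();print(o['opening'],o['force'])
plan(np.array([.5685,-.0065,.08]),toolR(0,2.1),2)
E
```

```text
clock: 53.48
tool_pos: [0.5682, -0.01, 0.1124]
orientation: [-90.0, 0.2, -177.8]
force: [-0.7, -0.4, -2.5]
opening: 0.0258
0.025793775018294468 [-0.67 -0.4  -2.54]
dist mm 32.6 angle 0.2 step 16.288724472240204 0.11487543023058056
[-0.02, 1.62, -0.17, -0.01, 0.05, -0.1]
[-0.02, 1.62, -0.17, -0.01, 0.05, -0.1]
```

```bash
python3 -m pendant '[[[0,1.5,-0.2,0,0.1,-0.1,0],[0,1.3,-0.1,0,0,-0.1,0],[0,0.8,0,0,0,0,0],[0,0.4,0,0,0,0,0],[0,0.2,0,0,0,0,0],[0,0,0,0,0,0,0],[0,0,0,0,0,0,0]]]'
python3 - <<'E'
from plan import *
plan(np.array([.5685,-.0065,.0667]),toolR(0,2.1),1)
s=snapshot('wrist');save('x35',s['image'])
E
```

```text
clock: 54.07
tool_pos: [0.5686, -0.0082, 0.0712]
orientation: [-90.0, 0.1, -178.0]
force: [0.2, -0.8, -2.4]
opening: 0.026
dist mm 4.8 angle 0.1 step 4.789742872712461 0.14582424578923353
[0.0, 0.45, -0.17, -0.02, -0.12, -0.07]
```

View pics/x35.png

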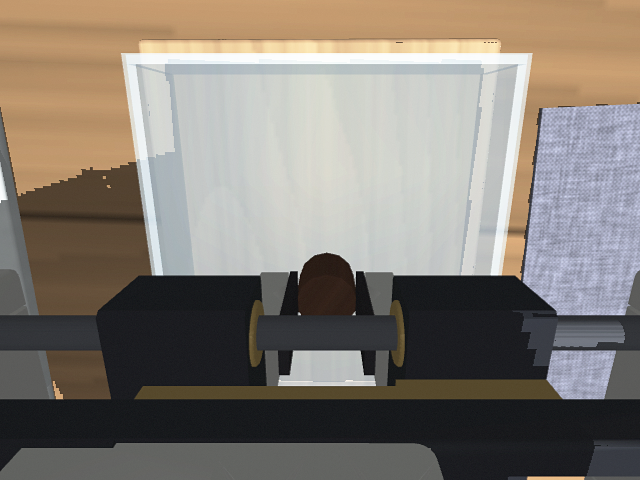

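```bash
python3 -m pendant '[[[0,0,-0.3,0,0,0,0],[0,0.3,0,0,0,0,0],[0,0.2,0,0,0,0,0],[0,0,0,0,0,0,0],[0,0,0,0,0,0,0]]]'
```

```text
clock: 54.53
tool_pos: [0.5686, -0.0046, 0.0666]
orientation: [-90.0, 0.1, -178.0]
force: [-1.8, 1.0, 4.6]
opening: 0.026
```

```bash
python3 -m pendant '[[[0,0,0,0,0,0,0.6],[0,0,0,0,0,0,0.7],[0,0,0,0,0,0,0.7],[0,0,0,0,0,0,0.7],[0,0,0,0,0,0,0.7],[0,-2,0,0,0,0,0.8],[0,-4,0,0,0,0,1],[0,-4,0,0,0,0,1],[0,-4,0,0,0,0,1],[0,-3,0,0,0,0,1],[0,0,0,0,0,0,1],[0,0,0,0,0,0,1]]]'
python3 - <<'E'
from plan import *
np.set_printoptions(precision=4,suppress=True)
o=ctrl.get_obs();s=snapshot('wrist');save('x36',s['image'])
for n,z in(('cover',.061),('board',.012)):
  for d in silhouettes(s,n): print(n,round(d['confidence'],2),d['bbox'],rect(unproj(s,contour(d['mask']),z,o)))
s=snapshot('side');save('x36s',s['image'])
E
```

```text
clock: 55.53
tool_pos: [0.5691, -0.0046, 0.238]
orientation: [-90.1, 0.3, -178.0]
force: [-0.8, -0.2, -1.1]
opening: 0.0875
cover 0.6 [226.9, 85.4, 205.7, 220.3] (array([565.7,  -6.2]), 218.0, 185.0, 1.85)
board 0.76 [224.3, 69.5, 207.4, 16.4] (array([683.7,  -1.4]), 12.1, 208.3, 1.95)
```

View pics/x36.png

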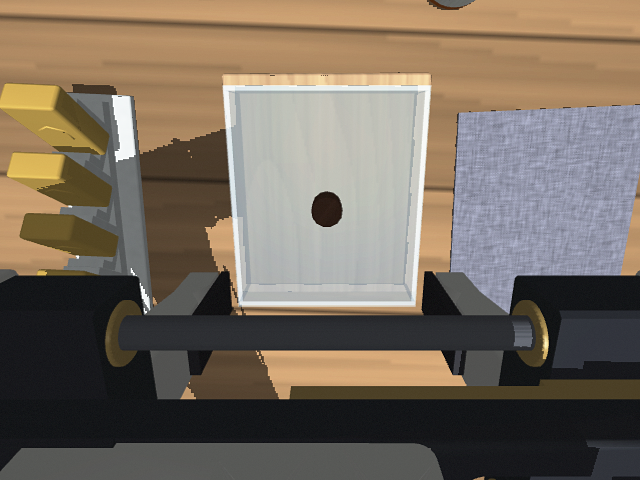

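View pics/x36s.png

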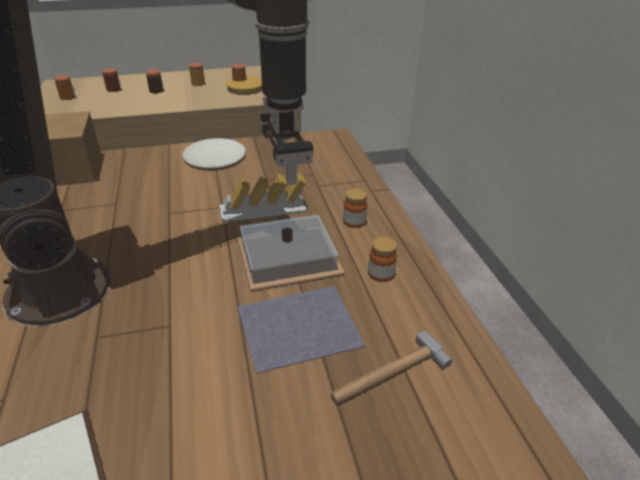

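```bash
python3 -m pendant '[[[0,-1,2,0,0,0,1],[0,-1,3,0,0,0,1],[0,0,4,0,0,0,1],[0,0,4,0,0,0,1],[0,0,4,0,0,0,1],[0,0,4,0,0,0,1],[0,0,4,0,0,0,1],[0,0,4,0,0,0,1],[0,0,3,0,0,0,1],[0,0,1,0,0,0,1],[0,0,0,0,0,0,1],[0,0,0,0,0,0,1]]]'
python3 - <<'E'
from plan import *
np.set_printoptions(precision=4,suppress=True)
s=snapshot('top');save('x37',s['image'])
for n,z in(('cover',.061),('board',.012),('tablet0',.07)):
  for d in silhouettes(s,n): print(n,round(d['confidence'],2),d['bbox'],rect(unproj(s,contour(d['mask']),z)))
E
```

```text
clock: 56.73
tool_pos: [0.5789, -0.3349, 0.254]
orientation: [-90.0, -0.1, -178.1]
force: [-0.3, -0.2, -0.7]
opening: 0.0875
cover 0.86 [243.4, 206.3, 99.8, 117.8] (array([565.5,  13.1]), 221.1, 150.4, 1.16)
cover 0.32 [143.1, 258.0, 35.4, 38.4] (array([529.7, 244.1]), 73.9, 62.8, 86.06)
board 0.73 [240.6, 211.6, 111.6, 114.7] (array([453.6,  47.7]), 9.7, 94.8, 1.21)
tablet0 0.82 [145.0, 262.2, 34.2, 34.5] (array([527.2, 239.2]), 82.8, 52.5, 24.81)
tablet0 0.82 [153.1, 201.9, 33.8, 41.8] (array([634.2, 236.2]), 86.7, 50.5, 20.71)
tablet0 0.62 [148.9, 232.8, 33.4, 32.8] (array([581.8, 238.2]), 84.9, 50.3, 28.34)
tablet0 0.56 [142.2, 290.0, 34.4, 36.7] (array([473.3, 237. ]), 80.4, 49.2, 29.68)
```

View pics/x37.png

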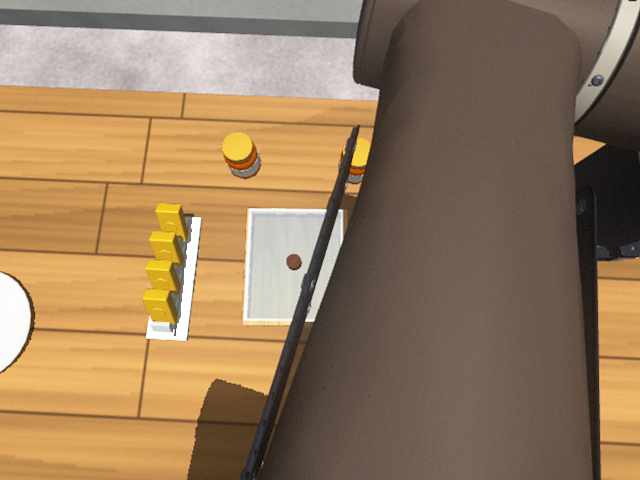

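The top view shows all four tablets in the rack and the cover on the board, with its knob at (293,262), the same pixel as at the start. Handing in.

```bash
python3 -c "
from plant import ctrl
print(ctrl.close_job())"
```

```text
the job is handed in; nothing more can be done
None
```

I finished the job and handed it in at about 57 s of the 210 s limit. The cover went to the mat, all four tablets were stood in slots 3, 2, 1 and 0, and the cover went back on the empty board.

**Last checks**
- **Tablets:** after the last placement, the outlines of correctly seated tablets matched all four in the side picture to within about a pixel. They are about 1–2 mm or less off centre across the rack; slots 3 and 0 sit about 2 mm towards -y, and slot 2 about 2 mm towards +y.
- **Cover:** in the wrist picture it is within about 4 mm and 0.5° of the board's centre and direction. Its knob is at the same top-view pixel as at the start.
- **Gripper:** it was open and clear of everything at hand-in.
- **Jars and hammer:** I never handled them. The last side picture shows them where they started, though jar_a was partly hidden in the final top view.

**What went wrong or disagreed**
- **Knocked cover:** the cover was shifted about 30 mm off the mat's centre before the first tablet, so I set it back on the mat before going on.
- **Knob grasps:** two closes on the knob met no resistance, with the fingertips about 10 mm above the cover's top. The three successful grasps were made about 6–7 mm above it; I don't know why the higher ones failed.
- **Tilted placing:** the upright grasp could not be turned the full 60° to the slot's lean within the joint ranges. I gripped the tablets with the tool tilted 40–45° instead.
- **Board position:** measurements of the board's centre varied by about 2–4 mm between cameras.

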